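# Load, lock and seal a sample transit carrier

## Task

Get this batch of sample tins ready for transit: stand every tin on the bench upright in a well of the carrier, then slide the keeper comb fully home by its knob so its bars lie over the lids. With the carrier closed, validate the seal tag where it lies on the marking stand: press the spring punch squarely on its centre mark until its spring is nearly fully in, without forcing it, lift it off without sliding and put it back upright in its socket. Last, seal the carrier by pushing the tag's snap-hook gate against the outer bar of the keeper's eye until the bar is in and the gate snaps shut round it, and leave the tag hooked there, disturbing nothing else.

Things in the scene. Friction and masses are not known exactly. Their poses are not given: they have to be found in the camera images.
- carrier: fixed transit carrier: white block 90 x 264 mm, top 54 mm up, on a steel base with a 105 mm high back sheet. Origin: underside, middle of the row of wells; y along the row (robot's left at yaw 0), x to the back sheet, z up. The keeper's end guide stands at x = 58 to 90, y = -146 to -134 mm, 122 mm high
- well0 (a point): centre of the floor of the left (+y) well. Wells are round, 66 mm across, 18 mm deep, 88 mm apart, floor 36 mm above the bench. The open keeper's flat bars lie midway between the wells at a height of 88 to 94 mm (a seated tin's lid is at 82 mm), leaving a lane 76 mm wide in y above each well
- well1 (a point): centre of the floor of the middle well
- well2 (a point): centre of the floor of the right (-y) well
- keeper (a joint): slide of the keeper comb, m: 0 = open, grows as it slides towards the carrier's -y, stop (fully home) at 0.044 with its three flat bars over the wells' middles. About 3 N of friction, stays where left
- keeper_knob (a point): middle of the keeper's upright black knob, 18 mm across and 24 mm high, standing on the left (+y) end of the comb's bar, 116 mm above the bench; moves with the keeper
- eye_bar (a point): middle of the outer upright bar (7 mm round, free height 24 mm, 91 mm above the bench) of the eye on the keeper's -y end. The eye is an upright link in the carrier's y-z plane; its opening, 29 mm wide in y and 30 mm high, is on the bar's +y side and is wholly outside the end guide only with the keeper fully home. Beyond the bar (-y) is free space
- eye_corner (a point): rounded lower outer corner of the eye's bar
- eye_low (a point): middle of the eye's lower bar, 18 mm below the opening's centre
- tin0: closed aluminium sample tin, 57 mm in diameter with a screw lid of 60 mm (the lid is its upper 18 mm), 46 mm high, about 0.15 kg; origin at the centre of its underside, z up. May be absent
- tin1: a second tin of the same kind, same size. May be absent
- tin2: a third tin of the same kind, same size. May be absent
- stand: fixed marking stand: dark base 206 x 64 x 8 mm with a steel anvil (top 30 mm up, lips round the tag's plate up to 35 mm), a saddle under the hook, a punch socket at its -x end. Origin under the base on its long middle line; x along it from socket to hook, z up. The tag's shank (origin at x = 20 mm) bridges free from anvil to saddle, 18 mm above the base, room for fingers at both sides
- socket (a point): centre of the mouth of the upright punch socket, 62 mm above the bench: bore 20 mm, 50 mm deep, rim 36 mm across; the punch hangs in it on its collar
- tag: seal tag, one metal piece 125 mm long, 0.14 kg, lying level; origin: middle of its shank; x from plate to hook, z up. Plate x = -64 to -18, 44 wide, 5 thick; square shank 13 x 13, x = -18 to 16 mm (grip it across y); hook of 8 mm bar, back along y = 17, bow at x = 57, nose tip at x = 49, y = -13 mm; free inside from x = 22 to 53, y = -10 to 13 mm. In the stand its origin is 32.5 mm up
- tag_mark (a point): the small ring mark in the middle of the plate's upper face, 13 mm across, 41 mm from the tag's origin
- gate (a joint): hook's sprung gate, rad: 0 shut, opens inwards (tag's +y) to 1.25, 1 to 3 N push it in. 6 mm bar, 23 mm long, closes the hook's -y side; hinge at x = 21, y = -13 mm of the tag, free end at the nose. The eye's bar enters at tag x = 29 to 41 mm (best 37); once at y of 0 to 5 mm, draw the tag back along its -x until the bar is in the bow (x about 48 mm): the gate snaps shut
- punch: spring dot punch, upright in the socket, 110 mm long, 0.14 kg; origin at its point (spring relaxed), z up along it. Round barrel 18 mm across from z = 51 to 100 mm (the place to grip), collar 32 mm across at z = 45 to 51 mm, nose 13 mm below it, point at z = 0. In its socket the point is 17 mm above the bench
- punch_tip (a joint): how far the punch's sprung point is pressed in, m: 0 relaxed, 0.008 at its stop; 1.5 N per mm
- punch_point (a point): the very point of the punch
- calculator: bystander: pocket calculator lying on the bench, 106 x 66 x 11 mm
- steel_cup: bystander: steel cup behind the carrier, 86 x 107 x 84 mm
- wash_bottle: bystander: white plastic bottle with a cap behind the carrier, 66 mm across, 155 mm high
- brush: bystander: wooden sample brush, 140 mm long, lying behind on the right

How it is judged:
On the way, in this order (a step that is already met when the one before it is completed fails the run):
1. every tin stands upright in a well, let go (((horizontal distance between tin0 and well0 below 0.008 m and z of tin0 in the frame of well0 below 0.006 m) or (horizontal distance between tin0 and well1 below 0.008 m and z of tin0 in the frame of well1 below 0.006 m) or (horizontal distance between tin0 and well2 below 0.008 m and z of tin0 in the frame of well2 below 0.006 m)) and angle between each of tin0, tin1, tin2's own z axis and vertical below 0.12 rad and linear speed of each of tin0, tin1, tin2 below 0.03 m/s and ((horizontal distance between tin1 and well0 below 0.008 m and z of tin1 in the frame of well0 below 0.006 m) or (horizontal distance between tin1 and well1 below 0.008 m and z of tin1 in the frame of well1 below 0.006 m) or (horizontal distance between tin1 and well2 below 0.008 m and z of tin1 in the frame of well2 below 0.006 m)) and ((horizontal distance between tin2 and well0 below 0.008 m and z of tin2 in the frame of well0 below 0.006 m) or (horizontal distance between tin2 and well1 below 0.008 m and z of tin2 in the frame of well1 below 0.006 m) or (horizontal distance between tin2 and well2 below 0.008 m and z of tin2 in the frame of well2 below 0.006 m)) and contact force between the fingers and tin0 below 0.1 N and contact force between the fingers and tin1 below 0.1 N and contact force between the fingers and tin2 below 0.1 N), for 0.3 s.
2. the keeper is fully home over the lids (value of joint keeper above 0.038 m and ((horizontal distance between tin0 and well0 below 0.008 m and z of tin0 in the frame of well0 below 0.006 m) or (horizontal distance between tin0 and well1 below 0.008 m and z of tin0 in the frame of well1 below 0.006 m) or (horizontal distance between tin0 and well2 below 0.008 m and z of tin0 in the frame of well2 below 0.006 m)) and angle between each of tin0, tin1, tin2's own z axis and vertical below 0.12 rad and linear speed of each of tin0, tin1, tin2 below 0.03 m/s and ((horizontal distance between tin1 and well0 below 0.008 m and z of tin1 in the frame of well0 below 0.006 m) or (horizontal distance between tin1 and well1 below 0.008 m and z of tin1 in the frame of well1 below 0.006 m) or (horizontal distance between tin1 and well2 below 0.008 m and z of tin1 in the frame of well2 below 0.006 m)) and ((horizontal distance between tin2 and well0 below 0.008 m and z of tin2 in the frame of well0 below 0.006 m) or (horizontal distance between tin2 and well1 below 0.008 m and z of tin2 in the frame of well1 below 0.006 m) or (horizontal distance between tin2 and well2 below 0.008 m and z of tin2 in the frame of well2 below 0.006 m))), for 0.2 s.
3. the punch, upright, is pressed on the tag's mark with its spring nearly fully in (value of joint punch_tip above 0.005 m and distance between punch_point and tag_mark below 0.006 m and angle between punch's own z axis and vertical below 0.1 rad and contact force between punch and tag above 3 N), for 0.2 s.
4. the punch is back upright in its socket, let go (horizontal distance between punch and socket below 0.008 m and angle between punch's own z axis and vertical below 0.15 rad and z of punch in the frame of socket below -0.04 m and linear speed of punch below 0.03 m/s and contact force between the fingers and punch below 0.1 N), for 0.2 s.
5. the eye's bar pushes the hook's gate open (value of joint keeper above 0.038 m and value of joint gate above 0.3 rad and contact force between tag and carrier above 0.2 N).
6. the gate has snapped shut with the eye's bar inside the hook (value of joint gate below 0.12 rad and ((x of eye_bar in the frame of tag between 0.018 and 0.057 m and y of eye_bar in the frame of tag between -0.014 and 0.017 m and z of eye_bar in the frame of tag between -0.013 and 0.013 m) or (x of eye_corner in the frame of tag between 0.018 and 0.057 m and y of eye_corner in the frame of tag between -0.014 and 0.017 m and z of eye_corner in the frame of tag between -0.013 and 0.013 m) or (x of eye_low in the frame of tag between 0.018 and 0.057 m and y of eye_low in the frame of tag between -0.014 and 0.017 m and z of eye_low in the frame of tag between -0.013 and 0.013 m))), for 0.2 s.
At the end, for the whole second after the job is handed in: every tin present upright within 8 mm of a well's middle and on its floor, the keeper at least 38 mm of its 44 mm home, the punch upright in its socket, the gate shut (under 0.12 rad) with the bar of the keeper's eye inside the hook, all at rest and let go (all of step 2 and all of step 6 and horizontal distance between punch and socket below 0.008 m and angle between punch's own z axis and vertical below 0.15 rad and z of punch in the frame of socket below -0.04 m and linear speed of each of punch, tag below 0.03 m/s); the robot touches nothing.
It fails at once if the punch slides on the tag while it is pressed (contact force between punch and tag above 2 N and value of joint punch_tip above 0.002 m and horizontal distance between punch_point and tag_mark above 0.0065 m).
It fails at once if the punch is forced hard on the tag (contact force between punch and tag above 45 N).
It fails at once if a bystander is disturbed (distance of any of calculator, steel_cup, wash_bottle, brush from where it was at the start of the episode above 0.03 m).
Of tin0, tin1, tin2 only 2 to 3 are there at a start; the rules pass over those that are not, and their reading is None.
At some moment in a run one of tin0, tin1, tin2 may be knocked a few centimetres aside while the robot is not near it.
It also fails if it takes over 192 s, if anything falls off the work surface, if the arm or the gripper's body presses on something with over 40 N, if the wrist force passes 120 N, or if a joint passes its speed limit or range.

## Robot

A 7-joint arm with a two-finger parallel gripper is mounted at the origin on a cart in front of the work surface, level with it; the furniture and walls round the work are solid. World frame = base frame: x ahead of the robot, y to its left, z up, the work surface at z = 0. Lengths are in m, angles in rad, forces in N, time in s.
With the tool pointing down it reaches from about 0.4 to 0.925 m from the base axis. Payload 4.1 kg.
Tool frame: the origin (TCP) lies on the mounting face of the last link; the fingertips stand 173 mm ahead of it and the grasp point (between the pads) lies robot.grasp_offset ahead of it (robot.grasp_offset is the distance from the TCP to the grasp point, in m); z points along the fingers, y is the direction in which the jaws open and shut (so a half turn about z gives the same grasp; the last joint's range is limited). The gripper opens to 85 mm and grips with 20 to 120 N. Pads are 22 mm wide; open, the fingers measure 114 mm over their backs; the gripper's body (76 mm by 85 mm) begins 54 mm behind the grasp point. The pads swing forward as they close: fully open they stand 13 mm farther back than shut.
Start: joints at [1.219, 0.398, 0.045, 1.537, -0.019, 1.207, -0.051], TCP at [0.163, -0.629, 0.405] pointing down, gripper open.
Joint ranges: [-2.82, 2.82], [-0.49, 2.23], [-1.37, 1.46], [0, 2.46], [-1.36, 4.5], [0.23, 2], [-2.94, 2.94]. Speed limits (rad/s): [2.57, 2.57, 3.14, 3.14, 3.14, 3.14, 3.14].

## Interface

Orientations are given as a rotation vector (axis times angle).
In Python, from workcell import robot gives the robot as it stands.
- The arm moves only by the tool carry_out, never from a script. Its argument "increments" is a list of rows, each an object with "delta_rot": the turn, a rotation vector about the tool's x, y, z in units of 6 degrees (1.0 is 6 degrees), a list of three; "xyz": the shift along the tool's x, y, z in units of 25 mm (1.0 is 25 mm), a list of three; "grip": the finger opening in mm, from 0 to 85.4. A call has exactly 10 rows; each row is the pose to reach, as a shift and turn from the pose measured when the call began, along the tool's axes at that moment; what a row does not reach only later rows make up. A row lasts 1/12 s, in which the tool goes at most 41.7 mm and 7.16 degrees, less where a joint would pass 70% of its speed; a pose out of reach is approached as far as the arm can. A call with a gripper value outside its range is refused whole. The fingers move at their own pace and stop on an object; the grip force is fixed at half the most. Time passes only in rows, so rows that repeat a pose let the fingers close, or fill a call up. It gives the time, the measured TCP pose, the force and the opening at its end, in the units of the state.
- robot.get_obs(): the state, without advancing time (a new reading comes with each control period).
- robot.grab_frame(name): name is "scene" or "top" or "wrist"; returns a dict with "color" (400x640x3 uint8, red, green, blue), "range_z" (400x640 float32, m along the optical axis (not along the pixel's ray), 0 where there is no reading), "fx", "fy", "cx", "cy" (pixels), "R" (3x3) and "t" (3): a world point X has camera coordinates R X + t. Camera axes: x right, y down, z forward; pixel columns grow to the right and rows downward; lengths in m; the calibration is good to about 2 mm. A picture is of the moment at which its call begins.
- robot.hand_in(): hands the job in, once; it reports no verdict.
Trained networks look in a picture, given as the dict that the camera call returned (one of the last four; its "shot" number tells which), for a name from the list of things; names that differ only in an ending like _2 or _b are one class to them, and where a whole thing is asked for, a point or a joint stands for the part that bears it (a point fixed in the world has none). Each returns a list of dicts, best first, with "conf" (0 to 1); they miss things now and then, are a little off and sometimes report something else, mostly with a low value. They report only what shows in the picture. A call takes as long as a camera call.
- robot.recognise(picture, target): "location" ([column, row] in pixels, amid what is visible of it).
The state is a dict: "time": time; "joints": joint angles; "joint_vel": joint speeds; "tau": joint torques, N m; "tool_pos": TCP position; "tcp_rot": TCP orientation; "wrist_force": force on the tool from outside, world axes, zero at the start; "wrist_torque": the same for the moment, N m; "opening": opening from 0.0 (shut) to 1.0 (fully open).
Only numpy, scipy, OpenCV 4.12 (cv2) and the standard library are available. Lean on these libraries where they do the work, as an engineer would, in place of code of your own. Each camera call takes 0.05 s, during which the arm holds its last target.

## Working session

There is one attempt and no reset: what is moved stays moved. The work goes in short steps, Python scripts to look and compute and a tool call to move; the robot and the scene stay as the last step left them, time stands still between calls to the robot, and variables do not carry over. Pictures are saved under pics/ and viewed, and the job is handed in when it is done.

Besides the shell and the picture viewer there is one more tool, called after "Call:" as name(argument=value, ...) on one line, values as JSON. carry_out: Moves the arm, as the interface text tells. Its arguments: {"type":"object","properties":{"increments":{"type":"array"}},"required":["increments"]}

```bash
ls; mkdir -p pics; cat > h.py <<'E'
import numpy as np, cv2
from scipy.spatial.transform import Rotation as Ro
from workcell import robot
def snap(n,f,scale=1):
    p=robot.grab_frame(n); cv2.imwrite('pics/'+f,cv2.cvtColor(p['color'],cv2.COLOR_RGB2BGR)); return p
def px2w(p,u,v,z=None,d=None):
    R=np.array(p['R']);t=np.array(p['t'])
    ray=np.array([(u-p['cx'])/p['fx'],(v-p['cy'])/p['fy'],1.])
    if d is None and z is None: d=p['range_z'][int(round(v)),int(round(u))]
    if z is not None:
        o=-R.T@t; r=R.T@ray; d=(z-o[2])/r[2]
    return R.T@(ray*d-t)
def w2px(p,X):
    c=np.array(p['R'])@np.array(X)+np.array(p['t']); return np.array([p['fx']*c[0]/c[2]+p['cx'],p['fy']*c[1]/c[2]+p['cy']])
def cloud(p):
    v,u=np.mgrid[0:400,0:640]; d=p['range_z'].astype(float)
    c=np.stack([(u-p['cx'])/p['fx']*d,(v-p['cy'])/p['fy']*d,d],-1)
    W=(c-np.array(p['t']))@np.array(p['R']); W[d<=0]=np.nan; return W
E
python3 - <<'E'
from h import *
o=robot.get_obs(); print(o, robot.grasp_offset)
for n in ['top','scene','wrist']:
    p=snap(n,n+'0.png'); print(n,p['fx'],p['cx'],p['cy'],np.round(-np.array(p['R']).T@p['t'],3),np.round(p['R'],3).tolist())
    np.savez('f_'+n,**{k:p[k] for k in p})
    for t in ['carrier','keeper','tin0','stand','tag','tag_mark','punch','socket','keeper_knob','eye_bar','gate','calculator','well0']:
        r=robot.recognise(p,t); print(t,[(np.round(q['location']).tolist(),round(q['conf'],2)) for q in r][:5])
E
```

```text
pics
{'time': 0.0, 'joints': array([ 1.21899811,  0.39917544,  0.04501885,  1.53794222, -0.01869735,
        1.20690186, -0.05067816]), 'joint_vel': array([-0.0003123 ,  0.00058856, -0.00180264,  0.00041668,  0.00088225,
       -0.00019925, -0.00015129]), 'tau': array([ 2.97233282e-05, -4.75124502e+01,  1.36503272e+00, -2.54215139e+01,
        1.17837850e-02,  9.45888256e-03,  4.69661643e-07]), 'tool_pos': array([ 0.16254334, -0.62901808,  0.40364585]), 'tcp_rot': array([-3.11454802e+00, -3.96019738e-01,  6.04922620e-04]), 'wrist_force': array([0.46511857, 0.27176751, 1.01350999]), 'wrist_torque': array([-0.0526259 , -0.00920033, -0.01702981]), 'opening': 1.0000936144628507} 0.1547
top 488.59904007580457 326.42733137201725 195.90355957895773 [ 0.422 -0.005  1.379] [[0.015, -1.0, -0.007], [-0.993, -0.014, -0.117], [0.117, 0.009, -0.993]]
carrier []
keeper [([347.0, 187.0], 0.81), ([341.0, 129.0], 0.75), ([363.0, 202.0], 0.24)]
tin0 [([248.0, 245.0], 0.94), ([211.0, 252.0], 0.57), ([290.0, 255.0], 0.56)]
stand [([419.0, 256.0], 0.74), ([248.0, 246.0], 0.28)]
tag [([428.0, 253.0], 0.78)
[... 700 characters left out ...]
7.0, 219.0], 0.57), ([259.0, 194.0], 0.23)]
tag [([419.0, 210.0], 0.75)]
tag_mark [([418.0, 212.0], 0.49)]
punch [([441.0, 183.0], 0.6)]
socket [([422.0, 220.0], 0.91)]
keeper_knob [([335.0, 203.0], 0.84), ([274.0, 339.0], 0.2)]
eye_bar [([330.0, 206.0], 0.91)]
gate [([336.0, 205.0], 0.17)]
calculator [([368.0, 259.0], 0.88)]
well0 [([347.0, 215.0], 0.76), ([417.0, 218.0], 0.67), ([334.0, 202.0], 0.43)]
wrist 308.1981590966765 319.5117332120076 198.33357170779678 [ 0.227 -0.613  0.374] [[0.251, -0.968, -0.001], [-0.935, -0.243, 0.259], [-0.251, -0.064, -0.966]]
carrier []
keeper []
tin0 []
stand []
tag []
tag_mark []
punch []
socket []
keeper_knob []
eye_bar []
gate []
calculator []
well0 []
```

View pics/top0.png

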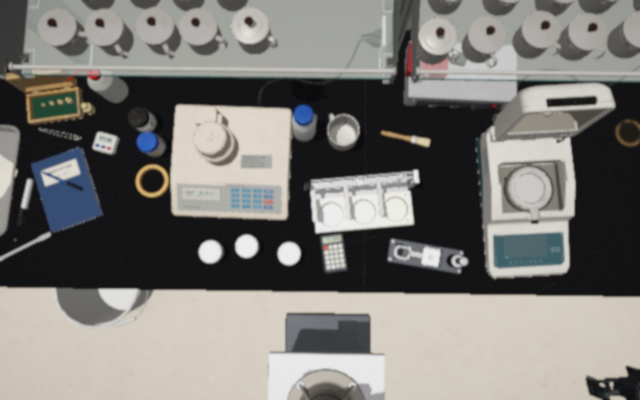

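View pics/scene0.png

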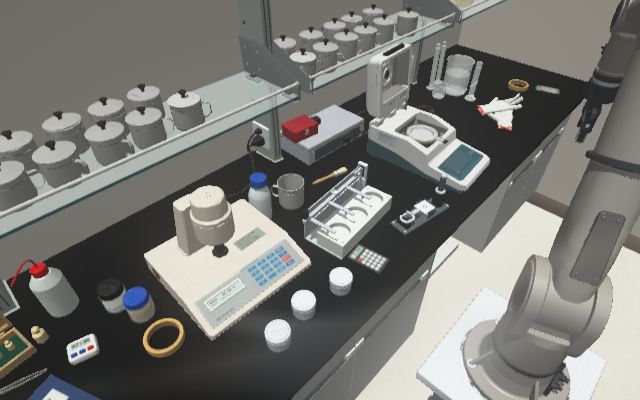

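View pics/wrist0.png

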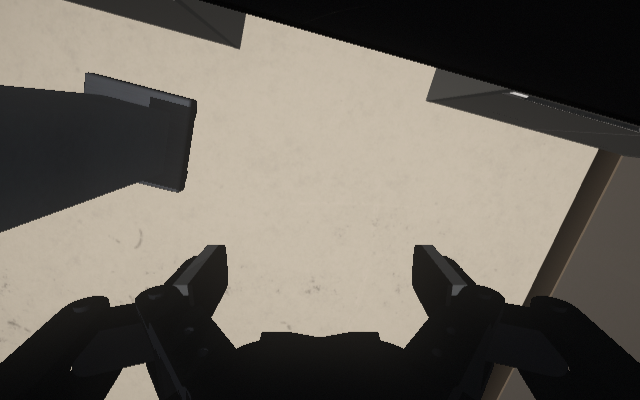

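The top view shows three tins at (210,252), (247,246) and (289,254). The carrier is near (363,200), the stand near (428,256) with the punch at (459,260), and the calculator at (332,253).

```bash
cat > m.py <<'E'
from h import *
E
python3 - <<'E'
from h import *
p=dict(np.load('f_top.npz')); W=cloud(p)
z=W[...,2]
print('bench z',np.nanmedian(z[240:280,130:190]))
# tins
for (u,v) in [(210,252),(247,246),(289,254)]:
    s=W[v-20:v+20,u-20:u+20].reshape(-1,3); s=s[(s[:,2]>.035)&(s[:,2]<.06)]
    (c,r)=cv2.minEnclosingCircle(s[:,:2].astype(np.float32)); print('tin',s[:,:2].mean(0).round(4),c,r,np.median(s[:,2]),len(s))
# stand: blob z>.004 in region
import itertools
s=W[225:285,380:475].reshape(-1,3)
for lo,hi in [(.005,.015),(.025,.04),(.055,.075),(.1,.14)]:
    q=s[(s[:,2]>lo)&(s[:,2]<hi)]; print(lo,len(q),q.mean(0).round(4) if len(q) else '')
    if len(q)>10: print(cv2.minAreaRect(q[:,:2].astype(np.float32)))
q=s[s[:,2]>.005];print('all',cv2.minAreaRect(q[:,:2].astype(np.float32)))
s=W[165:240,295:425].reshape(-1,3)
for lo,hi in [(.03,.045),(.045,.065),(.08,.1),(.1,.112),(.112,.135)]:
    q=s[(s[:,2]>lo)&(s[:,2]<hi)]; print(lo,len(q),q.mean(0).round(4)); print(cv2.minAreaRect(q[:,:2].astype(np.float32)))
im=cv2.cvtColor(p['color'],cv2.COLOR_RGB2BGR)
cv2.imwrite('pics/t1.png',cv2.resize(im[160:290,290:480],None,fx=4,fy=4,interpolation=cv2.INTER_CUBIC))
p=dict(np.load('f_scene.npz'));im=cv2.cvtColor(p['color'],cv2.COLOR_RGB2BGR)
cv2.imwrite('pics/s1.png',cv2.resize(im[150:290,290:480],None,fx=4,fy=4,interpolation=cv2.INTER_CUBIC))
E
```

```text
bench z 0.0013691360518028892
tin [0.4242 0.3207] (0.42390140891075134, 0.32266828417778015) 0.031086334958672523 0.04740713521807402 406
tin [0.4407 0.2226] (0.44055312871932983, 0.22299069166183472) 0.030039871111512184 0.04763282681015409 388
tin [0.4227 0.1071] (0.4230186939239502, 0.10740729421377182) 0.030481847003102303 0.04704282326395027 391
0.005 1055 [ 0.4248 -0.2617  0.0082]
((0.42414146661758423, -0.2742965817451477), (0.1632383167743683, 0.26305416226387024), 0.851050853729248)
0.025 583 [ 0.4235 -0.2549  0.0344]
((0.43235546350479126, -0.2352755069732666), (0.214028000831604, 0.080306276679039), 62.91727066040039)
0.055 100 [ 0.418  -0.32    0.0652]
((0.4594874382019043, -0.25238868594169617), (0.23479804396629333, 0.034883465617895126), 61.14728546142578)
0.1 66 [ 0.4097 -0.3413  0.1234]
((0.4097670316696167, -0.3426574468612671), (0.018013574182987213, 0.01785532757639885), 32.69930648803711)
all ((0.4241212010383606, -0.27293115854263306), (0.1632383167743683, 0.26578524708747864), 0.851050853729248)
0.03 1346 [ 0.5397 -0.0939  0.037 ]
((0.5353577136993408, -0.10963809490203857), (0.11314801126718521, 0.2693920135498047), 16.013246536254883)
0.045 1652 [ 0.5375 -0.0979  0.0545]
((0.5590055584907532, -0.09531109035015106), (0.13150572776794434, 0.27488142251968384), 6.4454145431518555)
0.08 1104 [ 0.592  -0.0637  0.0929]
((0.5744940638542175, -0.08505181968212128), (0.1073259487748146, 0.2938871383666992), 5.450411319732666)
0.1 314 [ 0.6205 -0.0945  0.1045]
((0.5790931582450867, -0.08647853136062622), (0.09873686730861664, 0.2912256717681885), 5.755240440368652)
0.112 137 [ 0.6159 -0.1245  0.1222]
((0.6153317093849182, -0.0819438099861145), (0.031523197889328, 0.29760903120040894), 4.421228408813477)
```

View pics/t1.png

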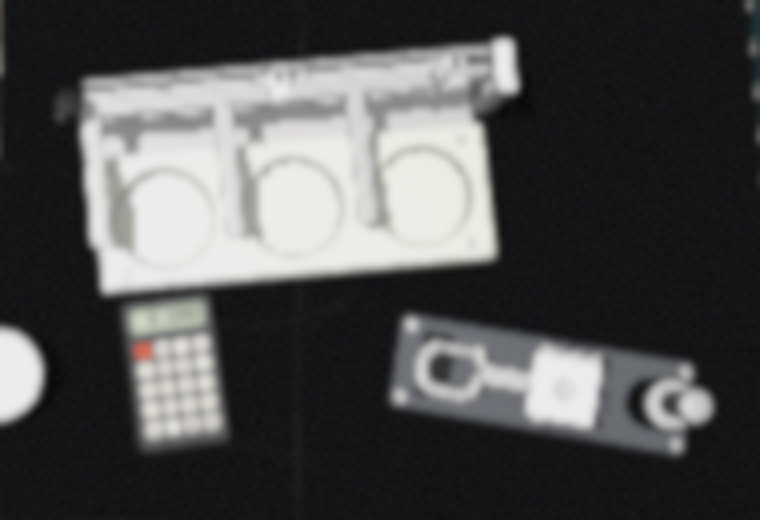

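View pics/s1.png

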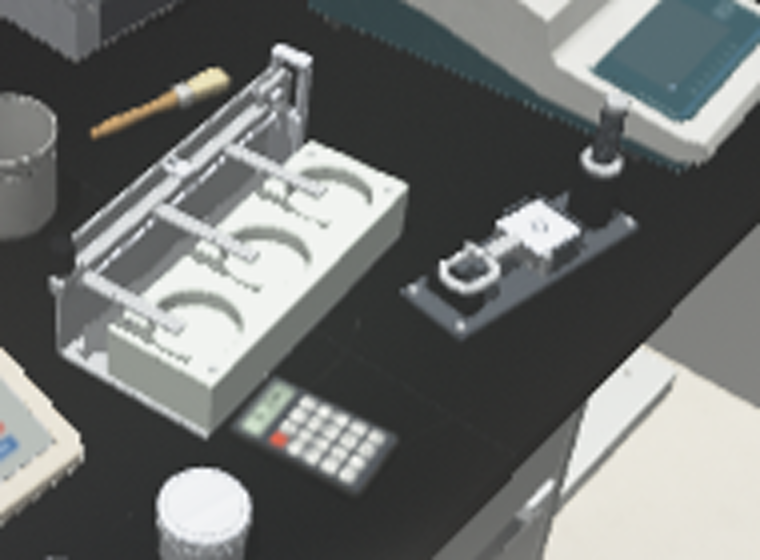

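```bash
cat >> h.py <<'E'
GO=robot.grasp_offset
def Rdown(yaw): # tool x axis heading yaw (rad), z down
    c,s=np.cos(yaw),np.sin(yaw)
    return np.array([[c,s,0],[s,-c,0],[0,0,-1.]])
def cur():
    o=robot.get_obs(); R=Ro.from_rotvec(o['tcp_rot']).as_matrix(); return o,np.array(o['tool_pos']),R
def go(gp,yaw,off=None):
    """units for moving the grasp point (or point off ahead) to gp with tool-x heading yaw deg"""
    o,p,R=cur(); Rt=Rdown(np.radians(yaw)) if np.isscalar(yaw) else yaw
    off=GO if off is None else off
    tcp=np.array(gp)-Rt@np.array([0,0,off])
    d=R.T@(tcp-p)/.025; r=Ro.from_matrix(R.T@Rt).as_rotvec()/np.radians(6)
    print('xyz',d.round(2).tolist(),'rot',r.round(2).tolist(),'tcp',tcp.round(4))
def st():
    o,p,R=cur(); g=p+R[:,2]*GO
    print('t%.2f grasp'%o['time'],g.round(4),'yaw %.2f'%np.degrees(np.arctan2(R[1,0],R[0,0])),'tilt %.2f'%np.degrees(np.arccos(-R[2,2])),'open %.1fmm'%(o['opening']*85.4),'F',np.round(o['wrist_force'],1),'j',np.round(o['joints'],2))
E
python3 - <<'E'
from h import *
st()
p=dict(np.load('f_wrist.npz'));o,P,R=cur()
c=-p['R'].T@p['t']; print('cam in tool',(R.T@(c-P)).round(4)); print((R.T@p['R'].T).round(3))
go([.36,-.25,.25],14)
E
```

```text
t2.10 grasp [ 0.1626 -0.6294  0.2501] yaw 14.49 tilt 0.01 open 85.0mm F [-0.4  0.2 -0.5] j [ 1.22  0.4   0.05  1.54 -0.02  1.21 -0.05]
cam in tool [0.0669 0.0004 0.0304]
[[ 0.001 -0.966 -0.26 ]
 [ 1.     0.001 -0.001]
 [ 0.001 -0.26   0.966]]
xyz [11.44, -12.72, 0.0] rot [0.0, -0.0, 0.08] tcp [ 0.36   -0.25    0.4047]
```

```bash
python3 - <<'E'
from h import *
go([.42,-.275,.22],86)
E
```

```text
xyz [13.51, -11.15, 1.2] rot [0.0, 0.0, -11.92] tcp [ 0.42   -0.275   0.3747]
```

Call:
carry_out(increments=[{"xyz":[1.35,-1.1,0.1],"delta_rot":[0,0,-1.1],"grip":85},{"xyz":[2.7,-2.2,0.2],"delta_rot":[0,0,-2.2],"grip":85},{"xyz":[4,-3.3,0.4],"delta_rot":[0,0,-3.3],"grip":85},{"xyz":[5.4,-4.4,0.5],"delta_rot":[0,0,-4.4],"grip":85},{"xyz":[6.7,-5.6,0.6],"delta_rot":[0,0,-5.5],"grip":85},{"xyz":[8,-6.7,0.7],"delta_rot":[0,0,-6.6],"grip":85},{"xyz":[9.4,-7.8,0.8],"delta_rot":[0,0,-7.7],"grip":85},{"xyz":[10.8,-8.9,1],"delta_rot":[0,0,-8.8],"grip":85},{"xyz":[12.1,-10,1.1],"delta_rot":[0,0,-9.9],"grip":85},{"xyz":[13.5,-11.15,1.2],"delta_rot":[0,0,-11],"grip":85}])

```text
time: 2.93
tool_pos: [0.4073, -0.2912, 0.3762]
tcp_rot: [2.392, 2.035, -0.0]
wrist_force: [0.1, -0.3, -0.2]
opening: 0.997
```

```bash
python3 - <<'E'
from h import *
st()
p=snap('wrist','w1.png');np.savez('f_w1',**p)
for t in ['tag','tag_mark','punch','socket','gate','stand']:
    r=robot.recognise(p,t); print(t,[(np.round(q['location']).tolist(),round(q['conf'],2)) for q in r][:3])
st()
E
```

```text
t2.93 grasp [ 0.4074 -0.2913  0.2215] yaw 80.80 tilt 0.05 open 85.2mm F [ 0.1 -0.3 -0.2] j [ 0.85  0.17 -0.35  1.91  0.07  1.07  0.31]
tag [([328.0, 156.0], 0.78), ([499.0, 47.0], 0.38)]
tag_mark [([325.0, 151.0], 0.8)]
punch [([326.0, 250.0], 0.76), ([601.0, 22.0], 0.7), ([502.0, 47.0], 0.39)]
socket [([337.0, 133.0], 0.75)]
gate [([340.0, 89.0], 0.6)]
stand [([320.0, 134.0], 0.94), ([326.0, 153.0], 0.58), ([600.0, 24.0], 0.39)]
t3.28 grasp [ 0.4055 -0.2946  0.2214] yaw 80.29 tilt 0.05 open 84.9mm F [-0.2  0.6  0.3] j [ 0.85  0.17 -0.34  1.91  0.07  1.07  0.31]
```

View pics/w1.png

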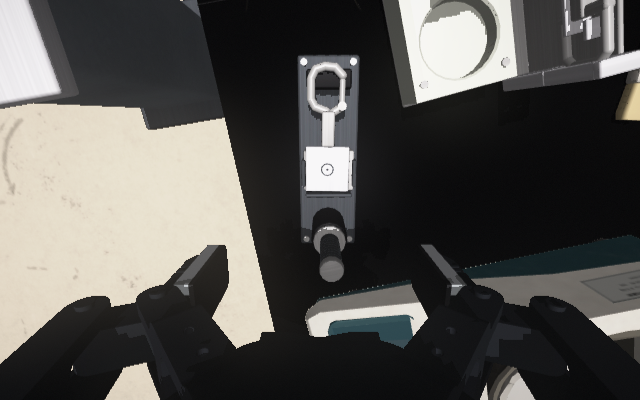

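The stand runs vertically in the image: hook bow at (327,62), gate on the right side (342,90), mark at (327,170), punch cap at (332,270). Base screws sit at (304,62), (355,61), (304,240) and (351,239).

```bash
python3 - <<'E'
from h import *
p=dict(np.load('f_w1.npz')); im=cv2.cvtColor(p['color'],cv2.COLOR_RGB2BGR)
cv2.imwrite('pics/w1c.png',cv2.resize(im[45:290,270:390],None,fx=5,fy=5,interpolation=cv2.INTER_CUBIC)[:,:])
W=cloud(p)
for u,v,z in [(327,170,.035),(304,62,.01),(355,61,.01),(304,240,.01),(351,239,.01),(332,270,.127)]:
    print(u,v,px2w(p,u,v,z=z).round(4),W[v,u].round(4))
s=W[40:300,270:400].reshape(-1,3)
q=s[(s[:,2]>.12)&(s[:,2]<.135)];print('cap',q.mean(0),cv2.minEnclosingCircle(q[:,:2].astype(np.float32)))
g=im[40:300,270:400]
q=s[(s[:,2]>.059)&(s[:,2]<.072)];print('collar/rim',len(q),q.mean(0))
q=s[(s[:,2]>.03)&(s[:,2]<.04)&(s[:,1]<-.22)&(s[:,1]>-.31)];print('plate',q.mean(0),cv2.minAreaRect(q[:,:2].astype(np.float32)))
q=s[(s[:,2]>.03)&(s[:,2]<.042)];print('tag',cv2.minAreaRect(q[:,:2].astype(np.float32)))
E
```

```text
327 170 [ 0.4183 -0.2807  0.035 ] [ 0.4183 -0.2804  0.0367]
304 62 [ 0.4121 -0.1726  0.01  ] [ 0.4121 -0.1726  0.0099]
355 61 [ 0.463  -0.1798  0.01  ] [ 0.463  -0.1799  0.0103]
304 240 [ 0.3789 -0.3626  0.01  ] [ 0.3788 -0.3629  0.0091]
351 239 [ 0.4334 -0.3701  0.01  ] [ 0.4334 -0.3694  0.0116]
332 270 [ 0.4103 -0.3436  0.127 ] [ 0.4104 -0.3429  0.1284]
cap [ 0.40978312 -0.34280749  0.12646871] ((0.409512996673584, -0.34420228004455566), 0.010086419060826302)
collar/rim 593 [ 0.41030019 -0.3375665   0.0663168 ]
plate [ 0.42051997 -0.27298431  0.03567261] ((0.42142656445503235, -0.2634303867816925), (0.09075378626585007, 0.05528418347239494), 82.74238586425781)
tag ((0.44018837809562683, -0.300551176071167), (0.2689800262451172, 0.10097882896661758), 84.54662322998047)
```

View pics/w1c.png

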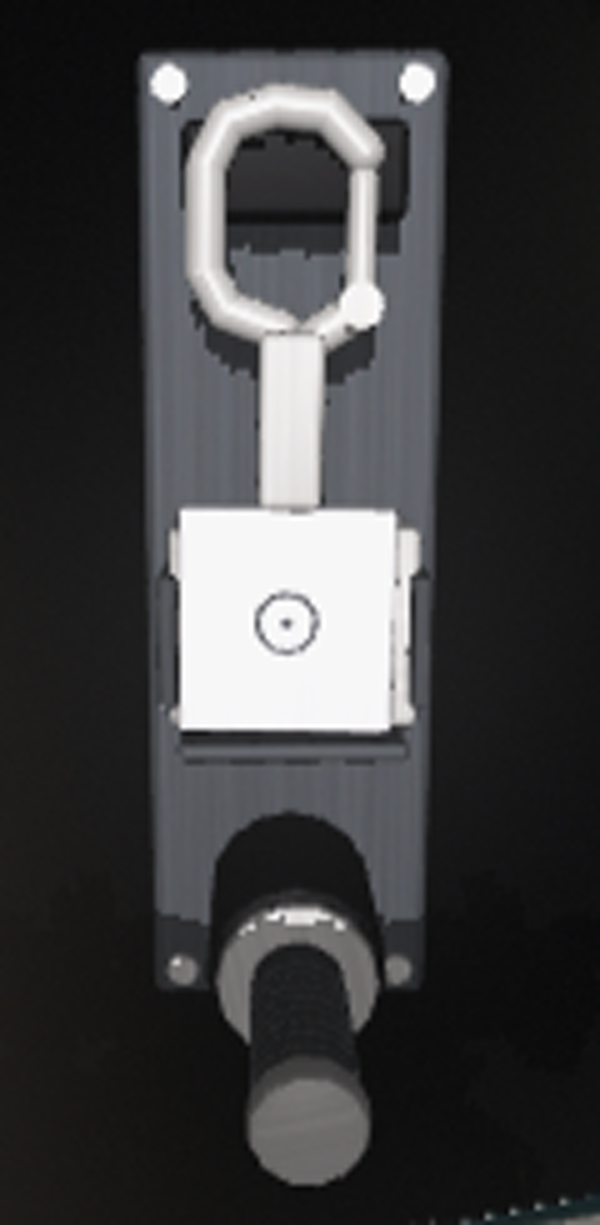

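```bash
python3 - <<'E'
from h import *
p=dict(np.load('f_top.npz'))
for u,v in [(331,213.5),(363.5,211),(395,208)]: print(px2w(p,u,v,z=.054).round(4))
go([.57,-.14,.27],86)
E
```

```text
[ 0.5303 -0.0056  0.054 ]
[ 0.5384 -0.0938  0.054 ]
[ 0.5478 -0.1794  0.054 ]
xyz [7.2, 5.44, -1.95] rot [-0.0, 0.01, -0.95] tcp [ 0.57   -0.14    0.4247]
```

Call:
carry_out(increments=[{"xyz":[0.9,0.7,-0.4],"delta_rot":[0,0,-0.2],"grip":85},{"xyz":[1.9,1.4,-0.8],"delta_rot":[0,0,-0.4],"grip":85},{"xyz":[2.9,2.2,-1.2],"delta_rot":[0,0,-0.6],"grip":85},{"xyz":[3.9,3,-1.6],"delta_rot":[0,0,-0.9],"grip":85},{"xyz":[4.9,3.7,-1.95],"delta_rot":[0,0,-0.9],"grip":85},{"xyz":[5.9,4.5,-1.95],"delta_rot":[0,0,-0.9],"grip":85},{"xyz":[6.8,5.1,-1.95],"delta_rot":[0,0,-0.9],"grip":85},{"xyz":[7.2,5.4,-1.95],"delta_rot":[0,0,-0.9],"grip":85},{"xyz":[7.2,5.4,-1.95],"delta_rot":[0,0,-0.9],"grip":85},{"xyz":[7.2,5.4,-1.95],"delta_rot":[0,0,-0.9],"grip":85}])

```text
time: 4.12
tool_pos: [0.5685, -0.1414, 0.4241]
tcp_rot: [-2.305, -2.134, 0.004]
wrist_force: [-0.2, 0.6, -1.1]
opening: 0.995
```

```bash
python3 - <<'E'
from h import *
st()
p=snap('wrist','w2.png');np.savez('f_w2',**p)
for t in ['keeper_knob','eye_bar','well0','well1','well2']:
    r=robot.recognise(p,t); print(t,[(np.round(q['location']).tolist(),round(q['conf'],2)) for q in r][:3])
E
```

```text
t4.12 grasp [ 0.5681 -0.1416  0.2694] yaw 85.60 tilt 0.16 open 84.9mm F [-0.2  0.6 -1.1] j [ 0.55  0.3  -0.48  1.66  0.15  1.22 -0.03]
keeper_knob [([352.0, 101.0], 0.92), ([232.0, 244.0], 0.29)]
eye_bar [([351.0, 104.0], 0.88), ([314.0, 121.0], 0.3)]
well0 [([315.0, 119.0], 0.97)]
well1 [([315.0, 119.0], 0.97)]
well2 [([315.0, 119.0], 0.97)]
```

View pics/w2.png

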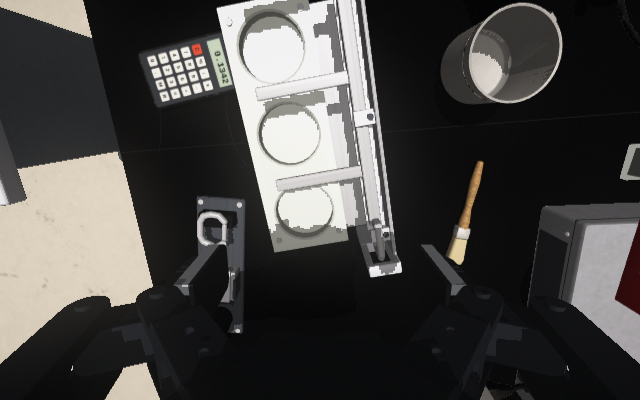

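Wells appear at (271,48), (290,134) and (304,210), with the end guide and eye near (382,262). The brush is at (468,210) and the steel cup at (500,60).

```bash
python3 - <<'E'
from h import *
p=dict(np.load('f_w2.npz')); im=cv2.cvtColor(p['color'],cv2.COLOR_RGB2BGR)
W=cloud(p)
s=W.reshape(-1,3)
# wells floor points
f=s[(s[:,2]>.033)&(s[:,2]<.043)&(s[:,0]>.48)&(s[:,0]<.6)&(s[:,1]>-.26)&(s[:,1]<.06)]
m=((W[...,2]>.03)&(W[...,2]<.044)).astype(np.uint8); n,l,stt,c=cv2.connectedComponentsWithStats(m)
for i in range(1,n):
    if stt[i,4]>300:
        q=W[l==i]; print(stt[i],c[i].round(),q.mean(0).round(4),cv2.minEnclosingCircle(q[:,:2].astype(np.float32)))
top=s[(s[:,2]>.05)&(s[:,2]<.06)&(s[:,0]>.45)&(s[:,0]<.62)&(s[:,1]>-.26)]
print(len(top),cv2.minAreaRect(top[:,:2].astype(np.float32)))
# left (near) edge fit: per y-bin min x ; right end
ys=np.arange(-.2,.03,.01); xs=[np.nanpercentile(top[abs(top[:,1]-y)<.004,0],1) for y in ys]
k=np.polyfit(ys,xs,1); print('edge slope deg',np.degrees(np.arctan(k[0])),'x at y=-.09',np.polyval(k,-.09))
for u,v,z in [(271,48,.054),(290,134,.054),(304,210,.054)]: print(px2w(p,u,v,z=z).round(4))
cv2.imwrite('pics/w2c.png',cv2.resize(im[0:290,200:420],None,fx=2.7,fy=2.05,interpolation=cv2.INTER_CUBIC))
# heights
q=(W[...,2]>.112)&(W[...,2]<.14)&(W[...,0]>.5)&(W[...,0]<.72)&(W[...,1]>-.3); 
n,l,stt,c=cv2.connectedComponentsWithStats(q.astype(np.uint8))
for i in range(1,n):
    if stt[i,4]>15: print('hi',stt[i],W[l==i].mean(0).round(4),W[l==i].min(0).round(3),W[l==i].max(0).round(3))
E
```

```text
[ 241   14   63   69 3342] [272.  48.] [ 0.5287 -0.0038  0.0368] ((0.529596209526062, -0.005942194722592831), 0.03315339237451553)
[486  19  45  81 729] [517.  52.] [ 0.7872 -0.0278  0.0372] ((0.7622426748275757, -0.03514350950717926), 0.040057145059108734)
[447  28  40  76 384] [456.  73.] [ 0.7245 -0.0434  0.0372] ((0.747482180595398, -0.03866451233625412), 0.039772920310497284)
[ 260  104   59   60 2775] [289. 134.] [ 0.5381 -0.0937  0.0366] ((0.5386399626731873, -0.0940275639295578), 0.03307991474866867)
[ 277  185   55   50 2146] [304. 210.] [ 0.5472 -0.185   0.0367] ((0.5473628640174866, -0.1828542798757553), 0.03303768113255501)
[ 541  208   99   88 1038] [566. 241.] [ 0.867  -0.2507  0.0371] ((0.9030981063842773, -0.27173346281051636), 0.07779838889837265)
[197 211  31  35 542] [211. 228.] [ 0.4304 -0.1999  0.0358] ((0.43184545636177063, -0.20250204205513), 0.024397065863013268)
[218 270  19  37 315] [229. 292.] [ 0.4383 -0.2921  0.0339] ((0.4330712556838989, -0.28555235266685486), 0.026318563148379326)
10524 ((0.5503453612327576, -0.09695878624916077), (0.11284791678190231, 0.27379369735717773), 5.929828643798828)
edge slope deg -5.887194407654581 x at y=-.09 0.49372946677645435
[ 0.5302 -0.0071  0.054 ]
[ 0.5407 -0.0932  0.054 ]
[ 0.5482 -0.1799  0.054 ]
hi [374 224  11  34 186] [ 0.6238 -0.1975  0.1131] [ 0.619 -0.216  0.112] [ 0.628 -0.181  0.115]
hi [367 257  35  21 478] [ 0.6263 -0.2239  0.121 ] [ 0.611 -0.233  0.112] [ 0.643 -0.218  0.124]
```

View pics/w2c.png

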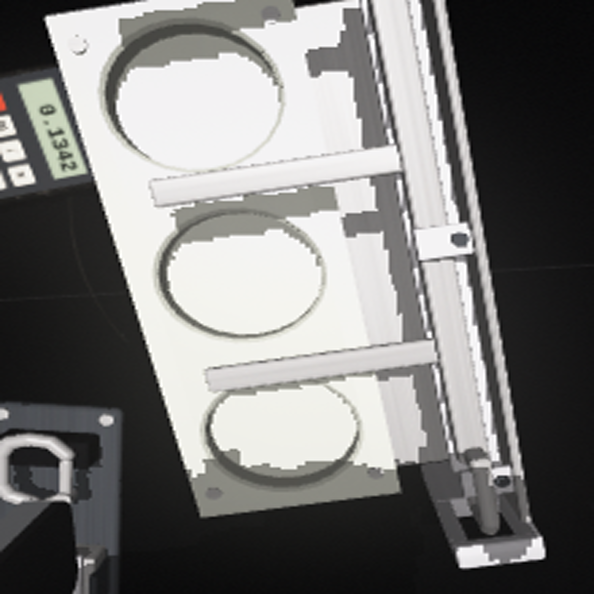

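```bash
cat >> h.py <<'E'
CY=np.radians(5.8); CO=np.array([.5386,-.0941,0]); 
CR=np.array([[np.cos(CY),-np.sin(CY),0],[np.sin(CY),np.cos(CY),0],[0,0,1]])
def c2w(x,y,z): return CO+CR@np.array([x,y,z])
E
python3 - <<'E'
from h import *
for k in ['f_w2','f_top']:
    p=dict(np.load(k+'.npz')); W=cloud(p).reshape(-1,3); C=(W-CO)@CR
    for yc in [.088,0,-.088]:
        q=C[(abs(C[:,1]-yc)<.03)&(C[:,2]>.06)&(C[:,0]>-.06)&(C[:,0]<.12)]
        h,e=np.histogram(q[:,0],bins=np.arange(-.06,.13,.01)); print(yc,h)
        for a in np.arange(.04,.1,.01):
            r=q[(q[:,0]>a)&(q[:,0]<a+.01)]
            if len(r): print('  x%.2f z %.3f..%.3f'%(a,r[:,2].min(),r[:,2].max()),end='')
        print()
    q=C[(C[:,2]>.108)&(C[:,2]<.14)&(C[:,0]>.03)&(C[:,0]<.1)&(C[:,1]>.1)&(C[:,1]<.19)]
    print('knob',len(q),q.mean(0) if len(q) else '',q.min(0) if len(q) else '',q.max(0) if len(q) else '')
E
```

```text
0.088 [  0   0   0   0   0   0   0   0   0   0   0   0 368 664 752   7   0   0]
  x0.06 z 0.082..0.099  x0.07 z 0.095..0.099  x0.08 z 0.082..0.108  x0.09 z 0.103..0.105
0 [   0  791 4061  745  242 1616 2584 2112  204    0    0    0  358  698
  795   11    0    0]
  x0.06 z 0.081..0.103  x0.07 z 0.095..0.104  x0.08 z 0.082..0.108  x0.09 z 0.103..0.105
-0.088 [   0    0    0    0    0    0    0    0    0    0    0    0 1030 1234
 2863  735    0    0]
  x0.06 z 0.081..0.333  x0.07 z 0.083..0.324  x0.08 z 0.082..0.337  x0.09 z 0.103..0.327
knob 0   
0.088 [ 0  1  2  2  0  0  0  0  0  2  1  0 49 84 94  2  0  0]
  x0.04 z 0.061..0.061  x0.06 z 0.080..0.102  x0.07 z 0.092..0.103  x0.08 z 0.078..0.112  x0.09 z 0.102..0.104
0 [ 0  1  3  0  0  0  0  1  1  2  1  0 49 84 94  3  0  0]
  x0.04 z 0.063..0.063  x0.06 z 0.080..0.107  x0.07 z 0.092..0.105  x0.08 z 0.079..0.112  x0.09 z 0.104..0.106
-0.088 [ 0  1  2  0  0  0  0  0  0  2  1  0 44 89 93  4  0  0]
  x0.04 z 0.060..0.060  x0.06 z 0.079..0.104  x0.07 z 0.082..0.118  x0.08 z 0.081..0.112  x0.09 z 0.104..0.106
knob 49 [0.07382319 0.14403167 0.12593563] [0.06515574 0.11307974 0.10802289] [0.08867474 0.15336501 0.13412023]
```

```bash
cat >> h.py <<'E'
def tins(p=None,f=None):
    p=p or snap('top',f or 'tt.png'); W=cloud(p)
    m=((W[...,2]>.036)&(W[...,2]<.058)&(W[...,0]>.3)&(W[...,0]<.6)&(W[...,1]>.05)&(W[...,1]<.5)).astype(np.uint8)
    n,l,s,c=cv2.connectedComponentsWithStats(m)
    for i in range(1,n):
        if s[i,4]>150:
            q=W[l==i]; cc,r=cv2.minEnclosingCircle(q[:,:2].astype(np.float32)); print('blob n',s[i,4],'mean',q.mean(0).round(4),'circ',np.round(cc,4),round(r,4))
    return p
E
python3 - <<'E'
from h import *
tins()
go([.423,.1072,.16],95.8)
E
```

```text
blob n 2060 mean [0.5484 0.2707 0.0474] circ [0.564  0.2743] 0.1618
blob n 389 mean [0.4405 0.2227 0.0474] circ [0.4408 0.2236] 0.0303
blob n 403 mean [0.4243 0.3207 0.0472] circ [0.4243 0.3216] 0.0305
blob n 385 mean [0.4226 0.1073 0.0473] circ [0.4234 0.1073] 0.0305
xyz [9.45, -6.56, 4.39] rot [-0.01, 0.01, -1.7] tcp [0.423  0.1072 0.3147]
```

Call:
carry_out(increments=[{"xyz":[1.2,-0.8,0.2],"delta_rot":[0,0,-0.3],"grip":85},{"xyz":[2.6,-1.8,0.5],"delta_rot":[0,0,-0.6],"grip":85},{"xyz":[4,-2.8,1],"delta_rot":[0,0,-0.9],"grip":85},{"xyz":[5.4,-3.8,1.6],"delta_rot":[0,0,-1.2],"grip":85},{"xyz":[6.8,-4.8,2.4],"delta_rot":[0,0,-1.5],"grip":85},{"xyz":[8.1,-5.7,3.2],"delta_rot":[0,0,-1.7],"grip":85},{"xyz":[9,-6.3,3.9],"delta_rot":[0,0,-1.7],"grip":85},{"xyz":[9.45,-6.55,4.4],"delta_rot":[0,0,-1.7],"grip":85},{"xyz":[9.45,-6.55,4.4],"delta_rot":[0,0,-1.7],"grip":85},{"xyz":[9.45,-6.55,4.4],"delta_rot":[0,0,-1.7],"grip":85}])

```text
time: 5.3
tool_pos: [0.4226, 0.1076, 0.3141]
tcp_rot: [2.103, 2.333, -0.004]
wrist_force: [0.9, -0.8, -0.4]
opening: 0.996
```

```bash
python3 - <<'E'
from h import *
st(); p=snap('wrist','w3.png'); W=cloud(p)
m=((W[...,2]>.036)&(W[...,2]<.058)).astype(np.uint8);n,l,s,c=cv2.connectedComponentsWithStats(m)
for i in range(1,n):
    if s[i,4]>500: q=W[l==i]; print(s[i],q.mean(0).round(4),cv2.minEnclosingCircle(q[:,:2].astype(np.float32)))
go([.423,.1072,.04],95.8)
E
```

```text
t5.30 grasp [0.4224 0.1073 0.1594] yaw 95.94 tilt 0.15 open 85.0mm F [ 0.9 -0.8 -0.4] j [ 0.29  0.16 -0.69  2.11  0.13  0.92 -0.37]
[ 319    0   85   93 6201] [0.4404 0.2224 0.0467] ((0.44087785482406616, 0.22247084975242615), 0.030301285907626152)
[  435     0   145   217 18298] [0.549  0.1943 0.0478] ((0.5502151250839233, 0.18849340081214905), 0.07973168790340424)
[ 282  162   74   74 4278] [0.4226 0.1083 0.0466] ((0.4227634370326996, 0.1066373884677887), 0.030211174860596657)
[ 372  283   55   65 2320] [0.5005 0.0137 0.0475] ((0.4998868405818939, 0.0012900696601718664), 0.037535160779953)
xyz [0.03, -0.02, 4.8] rot [-0.0, 0.02, -0.0] tcp [0.423  0.1072 0.1947]
```

View pics/w3.png

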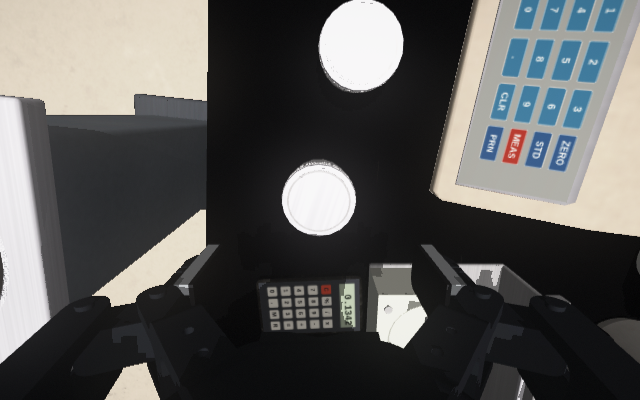

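The tin lid is centred at (319,198) with its centre at (.4227,.107), which agrees with the top view. I'll descend and grip.

Call:
carry_out(increments=[{"xyz":[0,0,0.8],"delta_rot":[0,0,0],"grip":85},{"xyz":[0,0,1.8],"delta_rot":[0,0,0],"grip":85},{"xyz":[0,0,2.8],"delta_rot":[0,0,0],"grip":85},{"xyz":[0,0,3.8],"delta_rot":[0,0,0],"grip":85},{"xyz":[0,0,4.5],"delta_rot":[0,0,0],"grip":85},{"xyz":[0,0,4.8],"delta_rot":[0,0,0],"grip":85},{"xyz":[0,0,4.8],"delta_rot":[0,0,0],"grip":55},{"xyz":[0,0,4.8],"delta_rot":[0,0,0],"grip":50},{"xyz":[0,0,4.8],"delta_rot":[0,0,0],"grip":50},{"xyz":[0,0,4.8],"delta_rot":[0,0,0],"grip":50}])

```text
time: 6.18
tool_pos: [0.4247, 0.1064, 0.1964]
tcp_rot: [2.105, 2.327, 0.001]
wrist_force: [0.2, -0.2, 4.3]
opening: 0.68
```

```bash
python3 - <<'E'
from h import *
st()
E
```

```text
t6.18 grasp [0.4252 0.1061 0.0417] yaw 95.74 tilt 0.21 open 58.1mm F [ 0.2 -0.2  4.3] j [ 0.18  0.37 -0.61  2.2   0.35  0.66 -0.57]
```

Call:
carry_out(increments=[{"xyz":[0,0,0],"delta_rot":[0,0,0],"grip":50},{"xyz":[0,0,-0.4],"delta_rot":[0,0,0],"grip":50},{"xyz":[0,0,-1],"delta_rot":[0,0,0],"grip":50},{"xyz":[0,0,-1.8],"delta_rot":[0,0,0],"grip":50},{"xyz":[0,0,-2.8],"delta_rot":[0,0,0],"grip":50},{"xyz":[0,0,-3.8],"delta_rot":[0,0,0],"grip":50},{"xyz":[0,0,-4.8],"delta_rot":[0,0,0],"grip":50},{"xyz":[0,0,-5.6],"delta_rot":[0,0,0],"grip":50},{"xyz":[0,0,-6],"delta_rot":[0,0,0],"grip":50},{"xyz":[0,0,-6],"delta_rot":[0,0,0],"grip":50}])

```text
time: 7.02
tool_pos: [0.4249, 0.1072, 0.349]
tcp_rot: [2.102, 2.324, 0.007]
wrist_force: [0.5, 0.5, -1.1]
opening: 0.679
```

```bash
python3 - <<'E'
from h import *
st(); p=snap('wrist','w4.png'); W=cloud(p)
o,P,R=cur(); T=(W-P)@R
m=(abs(T[...,0])<.04)&(abs(T[...,1])<.032)&(T[...,2]>.13)&(T[...,2]<.2); q=T[m]; q=q[(q[:,2]<np.percentile(q[:,2],50)+.004)]
print(len(q),q.mean(0),cv2.minEnclosingCircle(q[:,:2].astype(np.float32)))
go(c2w(0,-.088,.17),95.8)
E
```

```text
t7.02 grasp [0.4263 0.1069 0.1943] yaw 95.72 tilt 0.53 open 58.0mm F [ 0.5  0.5 -1.1] j [ 0.32  0.11 -0.71  2.07  0.09  0.98 -0.33]
15256 [0.00363748 0.00185394 0.14706415] ((0.0008214193512685597, 4.3161639041500166e-05), 0.03383958712220192)
xyz [-11.97, 3.75, 0.96] rot [0.05, 0.03, -0.01] tcp [ 0.5475 -0.1816  0.3247]
```

View pics/w4.png

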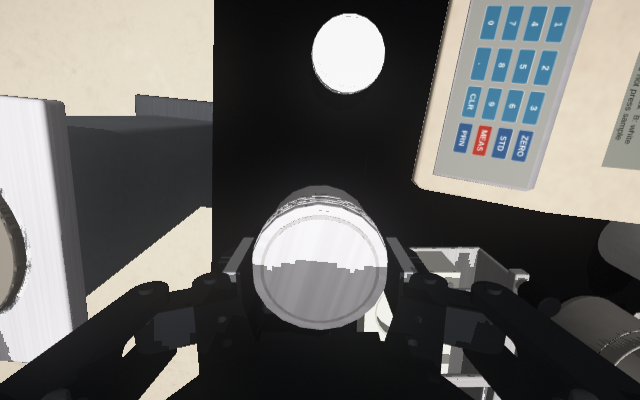

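Call:
carry_out(increments=[{"xyz":[-1,0.3,0],"delta_rot":[0,0,0],"grip":50},{"xyz":[-2.4,0.75,0],"delta_rot":[0,0,0],"grip":50},{"xyz":[-3.9,1.2,0],"delta_rot":[0,0,0],"grip":50},{"xyz":[-5.4,1.7,0],"delta_rot":[0,0,0],"grip":50},{"xyz":[-6.9,2.15,0],"delta_rot":[0,0,0],"grip":50},{"xyz":[-8.4,2.6,0.2],"delta_rot":[0,0,0],"grip":50},{"xyz":[-9.8,3.1,0.5],"delta_rot":[0,0,0],"grip":50},{"xyz":[-11.1,3.5,0.8],"delta_rot":[0,0,0],"grip":50},{"xyz":[-11.8,3.7,0.95],"delta_rot":[0,0,0],"grip":50},{"xyz":[-11.97,3.75,0.96],"delta_rot":[0,0,0],"grip":50}])

```text
time: 7.9
tool_pos: [0.5471, -0.1858, 0.3214]
tcp_rot: [2.113, 2.322, -0.001]
wrist_force: [-0.3, -0.2, -1.7]
opening: 0.677
```

```bash
python3 - <<'E'
from h import *
st(); p=snap('wrist','w5.png')
o,P,R=cur()
go(c2w(0,-.088,.12),95.8);go(c2w(0,-.088,.076),95.8)
E
```

```text
t7.90 grasp [ 0.5473 -0.1861  0.1667] yaw 95.40 tilt 0.12 open 57.9mm F [-0.3 -0.2 -1.7] j [ 0.63  0.38 -0.47  1.8   0.2   1.01  0.17]
xyz [0.1, 0.02, 1.9] rot [0.02, 0.01, -0.05] tcp [ 0.5475 -0.1816  0.2747]
xyz [0.1, 0.02, 3.66] rot [0.02, 0.01, -0.05] tcp [ 0.5475 -0.1816  0.2307]
```

View pics/w5.png

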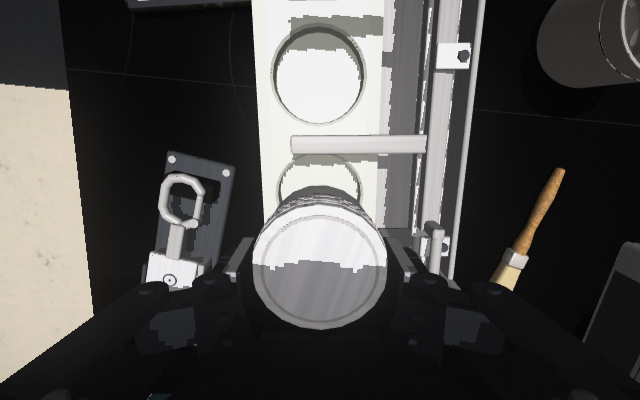

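Call:
carry_out(increments=[{"xyz":[0.1,0.02,0.4],"delta_rot":[0,0,0],"grip":50},{"xyz":[0.1,0.02,1],"delta_rot":[0,0,0],"grip":50},{"xyz":[0.1,0.02,1.6],"delta_rot":[0,0,0],"grip":50},{"xyz":[0.1,0.02,2.2],"delta_rot":[0,0,0],"grip":50},{"xyz":[0.1,0.02,2.7],"delta_rot":[0,0,0],"grip":50},{"xyz":[0.1,0.02,3.1],"delta_rot":[0,0,0],"grip":50},{"xyz":[0.1,0.02,3.4],"delta_rot":[0,0,0],"grip":50},{"xyz":[0.1,0.02,3.6],"delta_rot":[0,0,0],"grip":50},{"xyz":[0.1,0.02,3.63],"delta_rot":[0,0,0],"grip":50},{"xyz":[0.1,0.02,3.63],"delta_rot":[0,0,0],"grip":50}])

```text
time: 8.78
tool_pos: [0.5477, -0.1808, 0.2324]
tcp_rot: [2.111, 2.325, 0.001]
wrist_force: [-2.2, 1.6, 4.3]
opening: 0.675
```

```bash
python3 - <<'E'
from h import *
st(); p=snap('wrist','w6.png')
W=cloud(p);o,P,R=cur(); T=(W-P)@R
m=(abs(T[...,0])<.035)&(abs(T[...,1])<.032)&(T[...,2]>.13)&(T[...,2]<.2); q=W[m]; h=np.histogram(q[:,2],bins=np.arange(.03,.12,.004)); print(h[0])
E
```

```text
t8.78 grasp [ 0.5479 -0.1809  0.0777] yaw 95.53 tilt 0.09 open 57.6mm F [-2.2  1.6  4.3] j [ 0.59  0.49 -0.44  1.87  0.27  0.85  0.11]
[    0   286    24    35    43   429   641    11     2   124   231   360
  1926 12227   305   330   361   519    55     0     0     0]
```

View pics/w6.png

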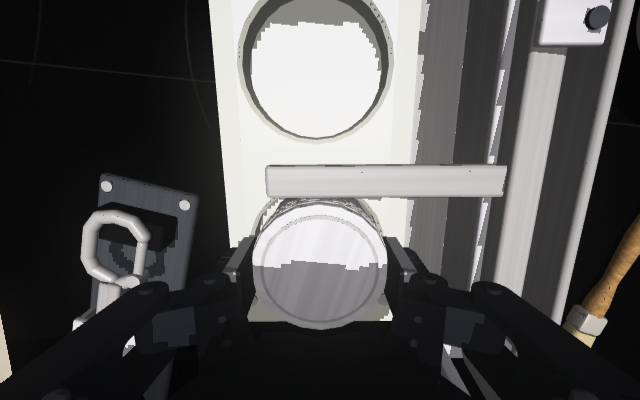

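Call:
carry_out(increments=[{"xyz":[0,0,0],"delta_rot":[0,0,0],"grip":66},{"xyz":[0,0,0],"delta_rot":[0,0,0],"grip":72},{"xyz":[0,0,0],"delta_rot":[0,0,0],"grip":72},{"xyz":[0,0,0],"delta_rot":[0,0,0],"grip":72},{"xyz":[0,0,-0.5],"delta_rot":[0,0,0],"grip":72},{"xyz":[0,0,-1.3],"delta_rot":[0,0,0],"grip":72},{"xyz":[0,0,-2.3],"delta_rot":[0,0,0],"grip":72},{"xyz":[0,0,-3.4],"delta_rot":[0,0,0],"grip":80},{"xyz":[0,0,-4],"delta_rot":[0,0,0],"grip":85},{"xyz":[0,0,-4],"delta_rot":[0,0,0],"grip":85}])

```text
time: 9.67
tool_pos: [0.5492, -0.1809, 0.3375]
tcp_rot: [2.105, 2.319, 0.007]
wrist_force: [0.5, -0.3, 0.4]
opening: 0.997
```

```bash
cat >> h.py <<'E'
def lids(p):
    C=(cloud(p)-CO)@CR; m=(C[...,2]>.076)&(C[...,2]<.088)&(abs(C[...,0])<.045)&(abs(C[...,1])<.15)
    n,l,s,c=cv2.connectedComponentsWithStats(m.astype(np.uint8))
    for i in range(1,n):
        if s[i,4]>60: q=C[l==i]; cc,r=cv2.minEnclosingCircle(q[:,:2].astype(np.float32)); print('lid n',s[i,4],'C mean',q.mean(0).round(4),'circ',np.round(cc,4),round(r,4))
E
python3 - <<'E'
from h import *
st(); p=snap('wrist','w7.png'); lids(p); q=tins(); lids(q)
go([.4405,.2228,.16],95.8)
E
```

```text
t9.67 grasp [ 0.5508 -0.1814  0.1828] yaw 95.52 tilt 0.61 open 85.2mm F [ 0.5 -0.3  0.4] j [ 0.63  0.36 -0.48  1.78  0.19  1.04  0.17]
lid n 4717 C mean [ 0.0022 -0.0846  0.0827] circ [ 0.0022 -0.0863] 0.0304
blob n 2099 mean [0.5483 0.2699 0.0475] circ [0.5626 0.2742] 0.1617
blob n 391 mean [0.4406 0.2225 0.0474] circ [0.4409 0.223 ] 0.0303
blob n 401 mean [0.4241 0.3206 0.0472] circ [0.425  0.3218] 0.0312
lid n 201 C mean [-0.0019 -0.0721  0.0829] circ [ 0.0021 -0.0846] 0.03
xyz [16.48, -2.72, 0.71] rot [0.03, 0.02, -0.05] tcp [0.4405 0.2228 0.3147]
```

View pics/w7.png

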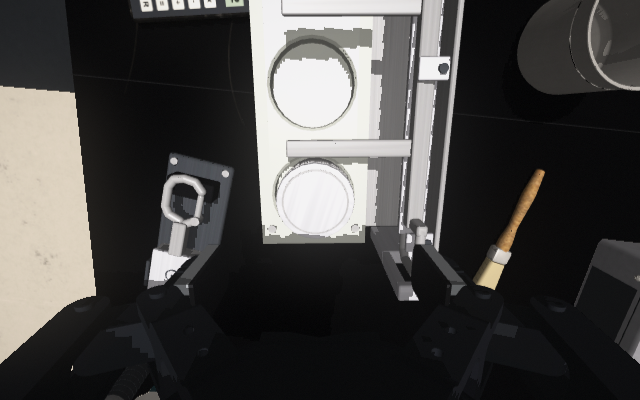

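The tin is seated in well 2: lid height 82.7 mm, about 2 mm off the well's middle. Next I'm checking clearance to the analyser box by the second tin.

```bash
python3 - <<'E'
from h import *
p=dict(np.load('f_top.npz')); W=cloud(p).reshape(-1,3)
q=W[(W[:,2]>.02)&(W[:,0]>.475)&(W[:,0]<.6)]
for y in np.arange(.14,.4,.02):
    r=q[abs(q[:,1]-y)<.008]; print(round(y,2),np.sort(r[:,0])[:3].round(4) if len(r) else '')
E
```

```text
0.14 [0.5173 0.5173 0.5175]
0.16 [0.517  0.5171 0.5171]
0.18 [0.5193 0.5195 0.5195]
0.2 [0.5191 0.5191 0.5192]
0.22 [0.5189 0.5191 0.5192]
0.24 [0.5191 0.5192 0.5193]
0.26 [0.5212 0.5213 0.5213]
0.28 [0.5206 0.5207 0.521 ]
0.3 [0.5206 0.5207 0.5208]
0.32 [0.5228 0.5229 0.5232]
0.34 [0.5225 0.5227 0.523 ]
0.36 [0.5225 0.5225 0.5226]
0.38 [0.5226 0.5227 0.5248]
```

Call:
carry_out(increments=[{"xyz":[1.2,-0.2,0],"delta_rot":[0,0,0],"grip":80},{"xyz":[2.8,-0.5,0],"delta_rot":[0,0,0],"grip":80},{"xyz":[4.4,-0.7,0],"delta_rot":[0,0,0],"grip":80},{"xyz":[6,-1,0],"delta_rot":[0,0,0],"grip":80},{"xyz":[7.6,-1.3,0],"delta_rot":[0,0,0],"grip":80},{"xyz":[9.2,-1.5,0],"delta_rot":[0,0,0],"grip":80},{"xyz":[10.8,-1.8,0],"delta_rot":[0,0,0],"grip":80},{"xyz":[12.4,-2,0.2],"delta_rot":[0,0,0],"grip":80},{"xyz":[14,-2.3,0.4],"delta_rot":[0,0,0],"grip":80},{"xyz":[15.6,-2.6,0.7],"delta_rot":[0,0,0],"grip":80}])

```text
time: 10.6
tool_pos: [0.4444, 0.2024, 0.3143]
tcp_rot: [2.11, 2.323, 0.001]
wrist_force: [0.2, 0.3, -0.6]
opening: 0.933
```

```bash
python3 - <<'E'
from h import *
st(); p=snap('wrist','w8.png');W=cloud(p)
m=((W[...,2]>.036)&(W[...,2]<.058)).astype(np.uint8);n,l,s,c=cv2.connectedComponentsWithStats(m)
for i in range(1,n):
    if s[i,4]>500: q=W[l==i]; print(s[i],q.mean(0).round(4),cv2.minEnclosingCircle(q[:,:2].astype(np.float32)))
st()
go([.4405,.2225,.041],95.8)
E
```

```text
t10.60 grasp [0.4448 0.2021 0.1596] yaw 95.50 tilt 0.20 open 79.7mm F [ 0.2  0.3 -0.6] j [ 0.1   0.26 -0.7   2.    0.21  0.95 -0.62]
[ 263    0   85   82 5826] [0.4249 0.3184 0.0468] ((0.4245404601097107, 0.3205820322036743), 0.03025243431329727)
[  391     0   151   303 21038] [0.5496 0.2635 0.0475] ((0.545786440372467, 0.2350686639547348), 0.12177956104278564)
[ 277  135   77   76 4515] [0.4409 0.224  0.0467] ((0.4410165548324585, 0.22261926531791687), 0.030395904555916786)
t10.65 grasp [0.4404 0.2117 0.1589] yaw 96.20 tilt 0.29 open 80.0mm F [-1.4  6.4 -0.7] j [ 0.09  0.26 -0.71  2.    0.21  0.95 -0.62]
xyz [0.44, 0.05, 4.72] rot [0.0, -0.05, 0.07] tcp [0.4405 0.2225 0.1957]
```

Call:
carry_out(increments=[{"xyz":[0.44,0.05,0.8],"delta_rot":[0,0,0],"grip":80},{"xyz":[0.44,0.05,1.8],"delta_rot":[0,0,0],"grip":80},{"xyz":[0.44,0.05,2.8],"delta_rot":[0,0,0],"grip":80},{"xyz":[0.44,0.05,3.8],"delta_rot":[0,0,0],"grip":80},{"xyz":[0.44,0.05,4.5],"delta_rot":[0,0,0],"grip":80},{"xyz":[0.44,0.05,4.72],"delta_rot":[0,0,0],"grip":80},{"xyz":[0.44,0.05,4.72],"delta_rot":[0,0,0],"grip":60},{"xyz":[0.44,0.05,4.72],"delta_rot":[0,0,0],"grip":50},{"xyz":[0.44,0.05,4.72],"delta_rot":[0,0,0],"grip":50},{"xyz":[0.44,0.05,4.72],"delta_rot":[0,0,0],"grip":50}])

```text
time: 11.48
tool_pos: [0.4409, 0.2227, 0.1967]
tcp_rot: [-2.097, -2.336, -0.008]
wrist_force: [-0.6, 0.9, -0.9]
opening: 0.676
```

Call:
carry_out(increments=[{"xyz":[0,0,0],"delta_rot":[0,0,0],"grip":50},{"xyz":[0,0,-0.4],"delta_rot":[0,0,0],"grip":50},{"xyz":[0,0,-1],"delta_rot":[0,0,0],"grip":50},{"xyz":[0,0,-1.8],"delta_rot":[0,0,0],"grip":50},{"xyz":[0,0,-2.8],"delta_rot":[0,0,0],"grip":50},{"xyz":[0,0,-3.8],"delta_rot":[0,0,0],"grip":50},{"xyz":[0,0,-4.8],"delta_rot":[0,0,0],"grip":50},{"xyz":[0,0,-5.6],"delta_rot":[0,0,0],"grip":50},{"xyz":[0,0,-6],"delta_rot":[0,0,0],"grip":50},{"xyz":[0,0,-6],"delta_rot":[0,0,0],"grip":50}])

```text
time: 12.32
tool_pos: [0.4412, 0.2225, 0.3495]
tcp_rot: [2.099, 2.338, 0.016]
wrist_force: [-1.0, -0.3, -1.8]
opening: 0.674
```

```bash
python3 - <<'E'
from h import *
st(); p=snap('wrist','w9.png')
go(c2w(-.001,-.001,.17),95.8)
E
```

```text
t12.32 grasp [0.4423 0.2236 0.1948] yaw 96.17 tilt 0.59 open 57.6mm F [-1.  -0.3 -1.8] j [ 0.1   0.23 -0.74  1.95  0.18  1.02 -0.61]
xyz [-13.03, 2.49, 0.86] rot [0.04, -0.06, 0.06] tcp [ 0.5377 -0.0952  0.3247]
```

View pics/w9.png

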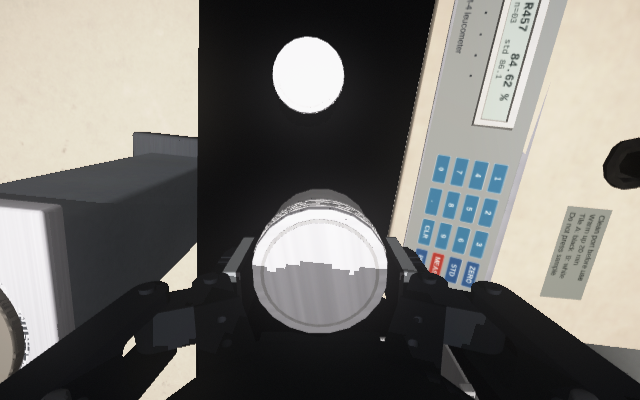

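Call:
carry_out(increments=[{"xyz":[-1,0.2,0],"delta_rot":[0,0,0],"grip":50},{"xyz":[-2.5,0.5,0],"delta_rot":[0,0,0],"grip":50},{"xyz":[-4.1,0.8,0],"delta_rot":[0,0,0],"grip":50},{"xyz":[-5.7,1.1,0],"delta_rot":[0,0,0],"grip":50},{"xyz":[-7.3,1.4,0],"delta_rot":[0,0,0],"grip":50},{"xyz":[-8.9,1.7,0.1],"delta_rot":[0,0,0],"grip":50},{"xyz":[-10.4,2,0.3],"delta_rot":[0,0,0],"grip":50},{"xyz":[-11.8,2.25,0.6],"delta_rot":[0,0,0],"grip":50},{"xyz":[-12.7,2.45,0.8],"delta_rot":[0,0,0],"grip":50},{"xyz":[-13.03,2.49,0.86],"delta_rot":[0,0,0],"grip":50}])

```text
time: 13.2
tool_pos: [0.5372, -0.1003, 0.3214]
tcp_rot: [-2.104, -2.328, -0.005]
wrist_force: [0.6, -1.4, -2.6]
opening: 0.672
```

```bash
python3 - <<'E'
from h import *
st(); 
go(c2w(-.001,-.001,.077),95.8)
E
```

```text
t13.20 grasp [ 0.5371 -0.0994  0.1667] yaw 95.79 tilt 0.31 open 57.4mm F [ 0.6 -1.4 -2.6] j [ 0.54  0.33 -0.52  1.87  0.19  0.99  0.04]
xyz [0.18, 0.04, 3.59] rot [-0.0, -0.05, -0.0] tcp [ 0.5377 -0.0952  0.2317]
```

Call:
carry_out(increments=[{"xyz":[0.18,0.04,0.3],"delta_rot":[0,-0.05,0],"grip":50},{"xyz":[0.18,0.04,0.8],"delta_rot":[0,-0.05,0],"grip":50},{"xyz":[0.18,0.04,1.4],"delta_rot":[0,-0.05,0],"grip":50},{"xyz":[0.18,0.04,2],"delta_rot":[0,-0.05,0],"grip":50},{"xyz":[0.18,0.04,2.5],"delta_rot":[0,-0.05,0],"grip":50},{"xyz":[0.18,0.04,3],"delta_rot":[0,-0.05,0],"grip":50},{"xyz":[0.18,0.04,3.3],"delta_rot":[0,-0.05,0],"grip":50},{"xyz":[0.18,0.04,3.5],"delta_rot":[0,-0.05,0],"grip":50},{"xyz":[0.18,0.04,3.57],"delta_rot":[0,-0.05,0],"grip":50},{"xyz":[0.18,0.04,3.57],"delta_rot":[0,-0.05,0],"grip":50}])

```text
time: 14.03
tool_pos: [0.5379, -0.0948, 0.2324]
tcp_rot: [-2.106, -2.331, -0.0]
wrist_force: [0.2, 0.2, -1.8]
opening: 0.672
```

```bash
python3 - <<'E'
from h import *
st(); p=snap('wrist','w10.png');lids(p)
E
```

```text
t14.03 grasp [ 0.5379 -0.0948  0.0777] yaw 95.82 tilt 0.01 open 57.4mm F [ 0.2  0.2 -1.8] j [ 0.49  0.45 -0.49  1.94  0.28  0.82 -0.05]
lid n 14903 C mean [0.0007 0.0019 0.0829] circ [0.0008 0.0061] 0.0426
```

View pics/w10.png

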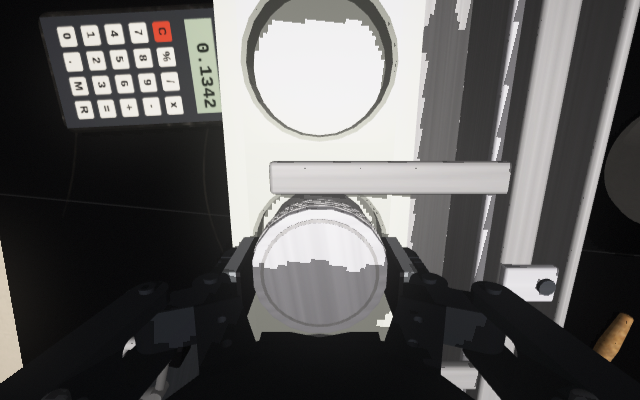

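Lid height reads 83 mm and the lid is aligned with the well, so I'm releasing.

Call:
carry_out(increments=[{"xyz":[0,0,0.02],"delta_rot":[0,0,0],"grip":64},{"xyz":[0,0,0],"delta_rot":[0,0,0],"grip":72},{"xyz":[0,0,0],"delta_rot":[0,0,0],"grip":72},{"xyz":[0,0,0],"delta_rot":[0,0,0],"grip":72},{"xyz":[0,0,-0.5],"delta_rot":[0,0,0],"grip":72},{"xyz":[0,0,-1.3],"delta_rot":[0,0,0],"grip":72},{"xyz":[0,0,-2.3],"delta_rot":[0,0,0],"grip":72},{"xyz":[0,0,-3.4],"delta_rot":[0,0,0],"grip":80},{"xyz":[0,0,-4],"delta_rot":[0,0,0],"grip":80},{"xyz":[0,0,-4],"delta_rot":[0,0,0],"grip":80}])

```text
time: 14.92
tool_pos: [0.5395, -0.0947, 0.3375]
tcp_rot: [2.101, 2.325, 0.008]
wrist_force: [-0.3, -0.8, 0.5]
opening: 0.936
```

```bash
python3 - <<'E'
from h import *
st(); p=snap('wrist','w11.png'); lids(p); q=tins(); lids(q)
go([.4243,.321,.16],95.8)
E
```

```text
t14.92 grasp [ 0.541  -0.095   0.1828] yaw 95.80 tilt 0.56 open 79.9mm F [-0.3 -0.8  0.5] j [ 0.54  0.31 -0.53  1.85  0.19  1.02  0.03]
lid n 4684 C mean [ 0.0011 -0.0001  0.0827] circ [ 0.0012 -0.0017] 0.0303
lid n 3644 C mean [ 0.0022 -0.084   0.0826] circ [ 0.0023 -0.0861] 0.0306
blob n 2095 mean [0.5487 0.269  0.0476] circ [0.5613 0.2743] 0.1616
blob n 402 mean [0.4241 0.3209 0.047 ] circ [0.4243 0.3226] 0.0308
xyz [17.01, -2.84, 0.73] rot [0.03, 0.01, 0.0] tcp [0.4243 0.321  0.3147]
```

Call:
carry_out(increments=[{"xyz":[1.2,-0.2,0],"delta_rot":[0,0,0],"grip":80},{"xyz":[2.8,-0.5,0],"delta_rot":[0,0,0],"grip":80},{"xyz":[4.4,-0.7,0],"delta_rot":[0,0,0],"grip":80},{"xyz":[6.1,-1,0],"delta_rot":[0,0,0],"grip":80},{"xyz":[7.7,-1.3,0],"delta_rot":[0,0,0],"grip":80},{"xyz":[9.4,-1.5,0],"delta_rot":[0,0,0],"grip":80},{"xyz":[11,-1.8,0],"delta_rot":[0,0,0],"grip":80},{"xyz":[12.7,-2.1,0.2],"delta_rot":[0,0,0],"grip":80},{"xyz":[14.3,-2.4,0.4],"delta_rot":[0,0,0],"grip":80},{"xyz":[15.9,-2.7,0.7],"delta_rot":[0,0,0],"grip":80}])

```text
time: 15.85
tool_pos: [0.43, 0.2937, 0.3151]
tcp_rot: [2.105, 2.329, 0.001]
wrist_force: [1.0, 0.3, -0.5]
opening: 0.939
```

```bash
python3 - <<'E'
from h import *
p=snap('wrist','w12.png');W=cloud(p)
m=((W[...,2]>.036)&(W[...,2]<.058)).astype(np.uint8);n,l,s,c=cv2.connectedComponentsWithStats(m)
for i in range(1,n):
    if s[i,4]>500: q=W[l==i]; print(s[i],q.mean(0).round(4),cv2.minEnclosingCircle(q[:,:2].astype(np.float32)))
st()
go([.4243,.321,.041],95.8)
E
```

```text
[  420    27   152   262 19044] [0.5526 0.3487 0.0477] ((0.5562989115715027, 0.33396852016448975), 0.10079564154148102)
[ 276  125   77   77 4565] [0.4245 0.3223 0.0467] ((0.4245924949645996, 0.320957750082016), 0.03035198152065277)
t15.90 grasp [0.4251 0.3034 0.1599] yaw 96.50 tilt 0.42 open 80.2mm F [-1.7  7.6  0.5] j [-0.08  0.33 -0.74  1.93  0.26  0.98 -0.82]
xyz [0.71, 0.05, 4.76] rot [-0.01, -0.07, 0.12] tcp [0.4243 0.321  0.1957]
```

Call:
carry_out(increments=[{"xyz":[0.71,0.05,0.7],"delta_rot":[0,0,0.1],"grip":80},{"xyz":[0.71,0.05,1.6],"delta_rot":[0,0,0.1],"grip":80},{"xyz":[0.71,0.05,2.7],"delta_rot":[0,0,0.1],"grip":80},{"xyz":[0.71,0.05,3.8],"delta_rot":[0,0,0.1],"grip":80},{"xyz":[0.71,0.05,4.5],"delta_rot":[0,0,0.1],"grip":80},{"xyz":[0.71,0.05,4.75],"delta_rot":[0,0,0.1],"grip":80},{"xyz":[0.71,0.05,4.75],"delta_rot":[0,0,0.1],"grip":60},{"xyz":[0.71,0.05,4.75],"delta_rot":[0,0,0.1],"grip":50},{"xyz":[0.71,0.05,4.75],"delta_rot":[0,0,0.1],"grip":50},{"xyz":[0.71,0.05,4.75],"delta_rot":[0,0,0.1],"grip":50}])

```text
time: 16.73
tool_pos: [0.4248, 0.3212, 0.1971]
tcp_rot: [-2.101, -2.329, -0.01]
wrist_force: [-1.0, -0.5, -1.5]
opening: 0.678
```

Call:
carry_out(increments=[{"xyz":[0,0,0],"delta_rot":[0,0,0],"grip":50},{"xyz":[0,0,-0.4],"delta_rot":[0,0,0],"grip":50},{"xyz":[0,0,-1],"delta_rot":[0,0,0],"grip":50},{"xyz":[0,0,-1.8],"delta_rot":[0,0,0],"grip":50},{"xyz":[0,0,-2.8],"delta_rot":[0,0,0],"grip":50},{"xyz":[0,0,-3.8],"delta_rot":[0,0,0],"grip":50},{"xyz":[0,0,-4.8],"delta_rot":[0,0,0],"grip":50},{"xyz":[0,0,-5.6],"delta_rot":[0,0,0],"grip":50},{"xyz":[0,0,-6],"delta_rot":[0,0,0],"grip":50},{"xyz":[0,0,-6],"delta_rot":[0,0,0],"grip":50}])

```text
time: 17.57
tool_pos: [0.4251, 0.3207, 0.3501]
tcp_rot: [-2.102, -2.33, -0.019]
wrist_force: [0.2, -0.2, -2.4]
opening: 0.673
```

```bash
python3 - <<'E'
from h import *
st(); p=snap('wrist','w13.png')
go(c2w(-.001,.087,.17),95.8)
E
```

```text
t17.57 grasp [0.426  0.3224 0.1954] yaw 95.88 tilt 0.72 open 57.5mm F [ 0.2 -0.2 -2.4] j [-0.09  0.31 -0.76  1.87  0.24  1.05 -0.84]
xyz [-13.47, 2.79, 0.83] rot [0.04, -0.09, 0.01] tcp [ 0.5288 -0.0076  0.3247]
```

View pics/w13.png

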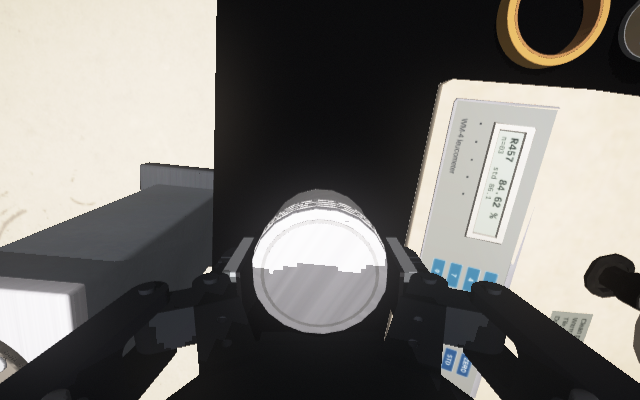

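Call:
carry_out(increments=[{"xyz":[-1,0.2,0],"delta_rot":[0,0,0],"grip":50},{"xyz":[-2.6,0.5,0],"delta_rot":[0,0,0],"grip":50},{"xyz":[-4.2,0.9,0],"delta_rot":[0,0,0],"grip":50},{"xyz":[-5.8,1.2,0],"delta_rot":[0,0,0],"grip":50},{"xyz":[-7.5,1.5,0],"delta_rot":[0,0,0],"grip":50},{"xyz":[-9.1,1.9,0.1],"delta_rot":[0,0,0],"grip":50},{"xyz":[-10.7,2.2,0.3],"delta_rot":[0,0,0],"grip":50},{"xyz":[-12.2,2.5,0.6],"delta_rot":[0,0,0],"grip":50},{"xyz":[-13.1,2.7,0.8],"delta_rot":[0,0,0],"grip":50},{"xyz":[-13.47,2.79,0.83],"delta_rot":[0,0,0],"grip":50}])

```text
time: 18.45
tool_pos: [0.5283, -0.0129, 0.3216]
tcp_rot: [-2.108, -2.32, -0.006]
wrist_force: [-0.2, -1.0, -1.2]
opening: 0.673
```

```bash
python3 - <<'E'
from h import *
st(); 
go(c2w(-.001,.087,.077),95.8)
E
```

```text
t18.45 grasp [ 0.5279 -0.0117  0.167 ] yaw 95.47 tilt 0.46 open 57.5mm F [-0.2 -1.  -1.2] j [ 0.43  0.31 -0.58  1.91  0.19  0.99 -0.14]
xyz [0.18, 0.05, 3.6] rot [-0.02, -0.08, -0.05] tcp [ 0.5288 -0.0076  0.2317]
```

Call:
carry_out(increments=[{"xyz":[0.18,0.05,0.3],"delta_rot":[0,-0.08,-0.05],"grip":50},{"xyz":[0.18,0.05,0.8],"delta_rot":[0,-0.08,-0.05],"grip":50},{"xyz":[0.18,0.05,1.4],"delta_rot":[0,-0.08,-0.05],"grip":50},{"xyz":[0.18,0.05,2],"delta_rot":[0,-0.08,-0.05],"grip":50},{"xyz":[0.18,0.05,2.5],"delta_rot":[0,-0.08,-0.05],"grip":50},{"xyz":[0.18,0.05,3],"delta_rot":[0,-0.08,-0.05],"grip":50},{"xyz":[0.18,0.05,3.3],"delta_rot":[0,-0.08,-0.05],"grip":50},{"xyz":[0.18,0.05,3.5],"delta_rot":[0,-0.08,-0.05],"grip":50},{"xyz":[0.18,0.05,3.58],"delta_rot":[0,-0.08,-0.05],"grip":50},{"xyz":[0.18,0.05,3.58],"delta_rot":[0,-0.08,-0.05],"grip":50}])

```text
time: 19.28
tool_pos: [0.529, -0.007, 0.2325]
tcp_rot: [-2.105, -2.331, 0.002]
wrist_force: [-0.2, 0.7, -1.1]
opening: 0.679
```

```bash
python3 - <<'E'
from h import *
st(); p=snap('wrist','w14.png');lids(p)
E
```

```text
t19.28 grasp [ 0.5287 -0.007   0.0778] yaw 95.81 tilt 0.09 open 58.0mm F [-0.2  0.7 -1.1] j [ 0.37  0.43 -0.54  1.98  0.3   0.81 -0.23]
lid n 14866 C mean [0.0005 0.0898 0.0828] circ [0.0006 0.0937] 0.0427
```

View pics/w14.png

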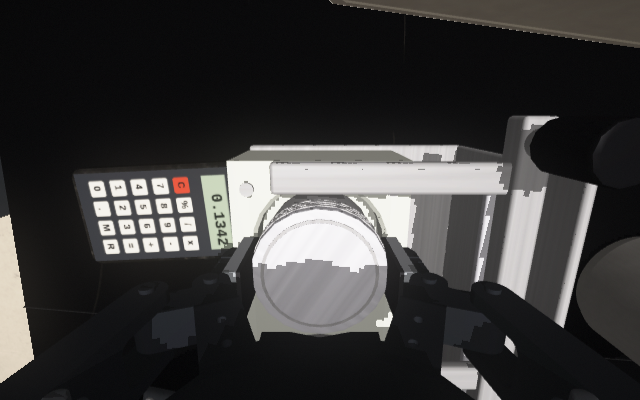

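Call:
carry_out(increments=[{"xyz":[0,0,0.02],"delta_rot":[0,0,0],"grip":64},{"xyz":[0,0,0],"delta_rot":[0,0,0],"grip":72},{"xyz":[0,0,0],"delta_rot":[0,0,0],"grip":72},{"xyz":[0,0,0],"delta_rot":[0,0,0],"grip":72},{"xyz":[0,0,-0.5],"delta_rot":[0,0,0],"grip":72},{"xyz":[0,0,-1.3],"delta_rot":[0,0,0],"grip":72},{"xyz":[0,0,-2.3],"delta_rot":[0,0,0],"grip":72},{"xyz":[0,0,-3.4],"delta_rot":[0,0,0],"grip":72},{"xyz":[0,0,-4.5],"delta_rot":[0,0,0],"grip":72},{"xyz":[0,0,-5.2],"delta_rot":[0,0,0],"grip":72}])

```text
time: 20.17
tool_pos: [0.5298, -0.0067, 0.3665]
tcp_rot: [2.104, 2.329, 0.004]
wrist_force: [0.4, -0.9, -0.3]
opening: 0.841
```

```bash
python3 - <<'E'
from h import *
st(); p=snap('wrist','w15.png');lids(p); q=snap('top','t2.png'); lids(q); tins(q)
C=(cloud(p)-CO)@CR
k=C[(C[...,2]>.11)&(C[...,2]<.14)&(C[...,0]>.04)&(C[...,0]<.11)&(C[...,1]>.1)&(C[...,1]<.2)]
print('knob',len(k),k.mean(0).round(4),k.min(0).round(4),k.max(0).round(4))
k=k[k[:,2]>.124]; print(len(k),cv2.minEnclosingCircle(k[:,:2].astype(np.float32)) if len(k) else '')
E
```

```text
t20.17 grasp [ 0.5304 -0.0068  0.2118] yaw 95.82 tilt 0.24 open 71.8mm F [ 0.4 -0.9 -0.3] j [ 0.44  0.26 -0.6   1.86  0.17  1.07 -0.12]
lid n 3756 C mean [0.0009 0.0877 0.0827] circ [0.0009 0.0865] 0.0302
lid n 2942 C mean [0.0016 0.0059 0.0827] circ [0.0016 0.0045] 0.0305
lid n 392 C mean [ 0.0021 -0.0842  0.0828] circ [ 0.0022 -0.0845] 0.0304
lid n 210 C mean [ 0.0024 -0.0057  0.0831] circ [0.0017 0.003 ] 0.029
blob n 2094 mean [0.5484 0.2704 0.0475] circ [0.5628 0.2742] 0.1616
knob 733 [0.0722 0.1446 0.126 ] [0.0651 0.1354 0.11  ] [0.0829 0.1529 0.1309]
596 ((0.074021115899086, 0.14387965202331543), 0.008983878418803215)
```

View pics/w15.png

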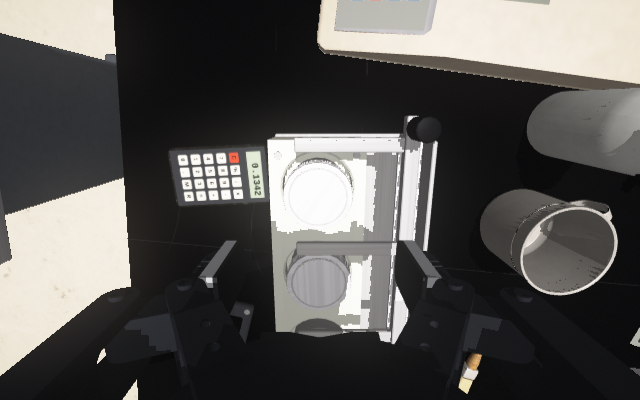

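```bash
python3 - <<'E'
from h import *
p=dict(np.load('f_top.npz')); C=(cloud(p)-CO)@CR
q=C[(C[...,0]>.1)&(C[...,0]<.35)&(C[...,1]>-.25)&(C[...,1]<.25)&(C[...,2]>.04)&(C[...,2]<.25)]
for y in np.arange(-.2,.22,.02):
    r=q[abs(q[:,1]-y)<.01]
    if len(r)>3: print(round(y,2),'xmin',np.sort(r[:,0])[2].round(3),'zmax',r[:,2].max().round(3))
go(c2w(.074,.144,.20),95.8);go(c2w(.074,.144,.130),95.8)
E
```

```text
-0.2 xmin 0.293 zmax 0.083
-0.18 xmin 0.296 zmax 0.081
-0.16 xmin 0.299 zmax 0.081
-0.14 xmin 0.305 zmax 0.079
-0.0 xmin 0.194 zmax 0.09
0.02 xmin 0.184 zmax 0.094
0.04 xmin 0.182 zmax 0.089
0.06 xmin 0.185 zmax 0.091
0.08 xmin 0.201 zmax 0.091
0.1 xmin 0.262 zmax 0.101
0.12 xmin 0.225 zmax 0.159
0.14 xmin 0.221 zmax 0.161
0.16 xmin 0.223 zmax 0.16
0.18 xmin 0.179 zmax 0.107
0.2 xmin 0.101 zmax 0.084
xyz [2.25, 2.92, 0.52] rot [0.07, 0.02, 0.0] tcp [0.5977 0.0566 0.3547]
xyz [2.25, 2.9, 3.32] rot [0.07, 0.02, 0.0] tcp [0.5977 0.0566 0.2847]
```

Call:
carry_out(increments=[{"xyz":[0.7,0.9,0],"delta_rot":[0,0,0],"grip":55},{"xyz":[1.5,2,0.1],"delta_rot":[0,0,0],"grip":50},{"xyz":[2.1,2.7,0.3],"delta_rot":[0,0,0],"grip":50},{"xyz":[2.25,2.9,0.6],"delta_rot":[0,0,0],"grip":50},{"xyz":[2.25,2.9,1.1],"delta_rot":[0,0,0],"grip":50},{"xyz":[2.25,2.9,1.8],"delta_rot":[0,0,0],"grip":50},{"xyz":[2.25,2.9,2.5],"delta_rot":[0,0,0],"grip":50},{"xyz":[2.25,2.9,3.1],"delta_rot":[0,0,0],"grip":50},{"xyz":[2.25,2.9,3.3],"delta_rot":[0,0,0],"grip":50},{"xyz":[2.25,2.9,3.3],"delta_rot":[0,0,0],"grip":50}])

```text
time: 21.1
tool_pos: [0.5961, 0.055, 0.2827]
tcp_rot: [2.105, 2.327, -0.0]
wrist_force: [-0.2, 0.5, -0.1]
opening: 0.588
```

```bash
python3 - <<'E'
from h import *
st(); p=snap('wrist','w16.png')
go(c2w(.074,.144,.130),95.8);go(c2w(.074,.098,.130),95.8)
E
```

```text
t21.10 grasp [0.5965 0.0546 0.128 ] yaw 95.73 tilt 0.21 open 50.2mm F [-0.2  0.5 -0.1] j [ 0.27  0.48 -0.57  1.78  0.31  0.98 -0.32]
xyz [0.04, 0.04, -0.02] rot [0.05, 0.02, -0.01] tcp [0.5977 0.0566 0.2847]
xyz [-1.8, 0.04, -0.02] rot [0.05, 0.02, -0.01] tcp [0.6023 0.0109 0.2847]
```

View pics/w16.png

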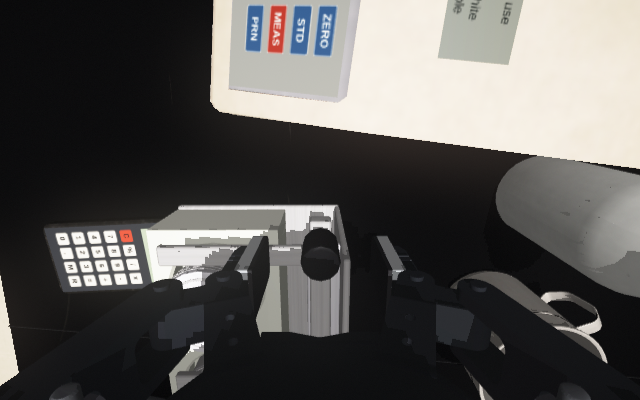

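Call:
carry_out(increments=[{"xyz":[0.04,0.03,0],"delta_rot":[0,0,0],"grip":40},{"xyz":[0.04,0.03,-0.02],"delta_rot":[0,0,0],"grip":25},{"xyz":[0.04,0.03,-0.04],"delta_rot":[0,0,0],"grip":12},{"xyz":[0.04,0.03,-0.04],"delta_rot":[0,0,0],"grip":8},{"xyz":[0.04,0.03,-0.04],"delta_rot":[0,0,0],"grip":8},{"xyz":[0.04,0.03,-0.04],"delta_rot":[0,0,0],"grip":8},{"xyz":[0.04,0.03,-0.04],"delta_rot":[0,0,0],"grip":8},{"xyz":[0.04,0.03,-0.04],"delta_rot":[0,0,0],"grip":8},{"xyz":[0.04,0.03,-0.04],"delta_rot":[0,0,0],"grip":8},{"xyz":[0.04,0.03,-0.04],"delta_rot":[0,0,0],"grip":8}])

```text
time: 21.98
tool_pos: [0.5964, 0.0566, 0.2861]
tcp_rot: [2.105, 2.327, -0.002]
wrist_force: [-4.8, -1.0, 5.3]
opening: 0.18
```

```bash
python3 - <<'E'
from h import *
st();go(c2w(.074,.099,.129),95.8)
E
```

```text
t21.98 grasp [0.5968 0.056  0.1314] yaw 95.74 tilt 0.24 open 15.4mm F [-4.8 -1.   5.3] j [ 0.27  0.47 -0.57  1.77  0.31  0.98 -0.32]
xyz [-1.8, 0.05, 0.1] rot [0.02, 0.04, -0.01] tcp [0.6022 0.0119 0.2837]
```

Call:
carry_out(increments=[{"xyz":[-0.2,0,0],"delta_rot":[0,0,0],"grip":8},{"xyz":[-0.5,0,0],"delta_rot":[0,0,0],"grip":8},{"xyz":[-0.8,0,0],"delta_rot":[0,0,0],"grip":8},{"xyz":[-1.1,0,0],"delta_rot":[0,0,0],"grip":8},{"xyz":[-1.35,0,0],"delta_rot":[0,0,0],"grip":8},{"xyz":[-1.55,0,0],"delta_rot":[0,0,0],"grip":8},{"xyz":[-1.68,0,0],"delta_rot":[0,0,0],"grip":8},{"xyz":[-1.74,0,0],"delta_rot":[0,0,0],"grip":8},{"xyz":[-1.78,0,0],"delta_rot":[0,0,0],"grip":8},{"xyz":[-1.8,0,0],"delta_rot":[0,0,0],"grip":8}])

```text
time: 22.82
tool_pos: [0.6008, 0.0132, 0.2863]
tcp_rot: [2.106, 2.329, 0.001]
wrist_force: [-0.0, 6.4, -2.8]
opening: 0.183
```

```bash
python3 - <<'E'
from h import *
st();p=snap('wrist','w17.png');
o,P,R=cur(); print(((P+R[:,2]*GO)-CO)@CR)
E
```

```text
t22.82 grasp [0.601  0.0131 0.1316] yaw 95.77 tilt 0.11 open 15.6mm F [-0.   6.4 -2.8] j [ 0.34  0.47 -0.56  1.77  0.3   0.98 -0.24]
[0.07299123 0.10032496 0.1315747 ]
```

View pics/w17.png

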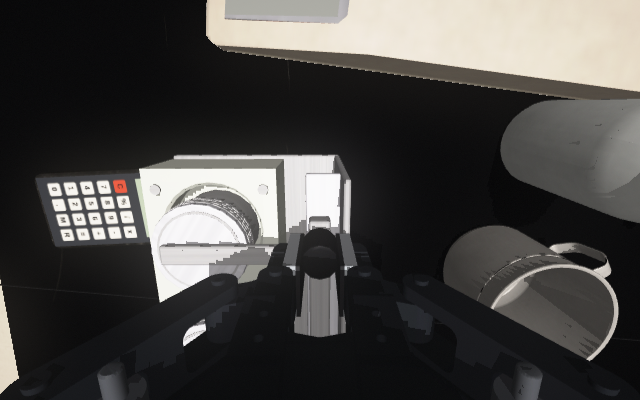

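Call:
carry_out(increments=[{"xyz":[-0.05,0,0],"delta_rot":[0,0,0],"grip":8},{"xyz":[-0.08,0,0],"delta_rot":[0,0,0],"grip":8},{"xyz":[-0.1,0,0],"delta_rot":[0,0,0],"grip":8},{"xyz":[-0.1,0,0],"delta_rot":[0,0,0],"grip":8},{"xyz":[-0.1,0,0],"delta_rot":[0,0,0],"grip":40},{"xyz":[-0.05,0,0],"delta_rot":[0,0,0],"grip":40},{"xyz":[-0.05,0,-0.2],"delta_rot":[0,0,0],"grip":40},{"xyz":[-0.05,0,-1],"delta_rot":[0,0,0],"grip":40},{"xyz":[-0.05,0,-2.2],"delta_rot":[0,0,0],"grip":50},{"xyz":[-0.05,0,-3.2],"delta_rot":[0,0,0],"grip":50}])

```text
time: 23.7
tool_pos: [0.601, 0.0107, 0.3682]
tcp_rot: [2.106, 2.327, 0.001]
wrist_force: [0.3, -1.5, 0.7]
opening: 0.585
```

```bash
python3 - <<'E'
from h import *
st();p=snap('wrist','w18.png');lids(p)
C=(cloud(p)-CO)@CR
k=C[(C[...,2]>.122)&(C[...,2]<.14)&(C[...,0]>.04)&(C[...,0]<.11)&(C[...,1]>.05)&(C[...,1]<.2)]
print(len(k),cv2.minEnclosingCircle(k[:,:2].astype(np.float32)) if len(k) else '')
go([.4183,-.2807,.25],95.8)
go(c2w(.06,-.19,.27),95.8)
E
```

```text
t23.70 grasp [0.6014 0.0104 0.2135] yaw 95.69 tilt 0.20 open 50.0mm F [ 0.3 -1.5  0.7] j [ 0.37  0.39 -0.59  1.69  0.24  1.13 -0.19]
lid n 2805 C mean [0.0009 0.0884 0.0826] circ [0.0014 0.0864] 0.0303
lid n 145 C mean [0.0282 0.0088 0.0814] circ [0.0294 0.0098] 0.0104
487 ((0.07440614700317383, 0.10107855498790741), 0.008845910429954529)
xyz [-10.9, -8.48, -1.3] rot [0.12, 0.03, -0.02] tcp [ 0.4183 -0.2807  0.4047]
xyz [-11.55, -0.53, -2.0] rot [0.12, 0.03, -0.02] tcp [ 0.6175 -0.2771  0.4247]
```

View pics/w18.png

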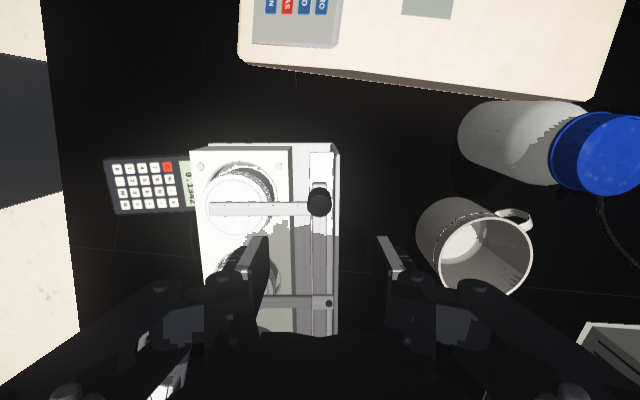

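Call:
carry_out(increments=[{"xyz":[-1,0,-0.5],"delta_rot":[0,0,0],"grip":50},{"xyz":[-2.5,-0.1,-1],"delta_rot":[0,0,0],"grip":50},{"xyz":[-4,-0.2,-1.5],"delta_rot":[0,0,0],"grip":50},{"xyz":[-5.5,-0.3,-2],"delta_rot":[0,0,0],"grip":50},{"xyz":[-7,-0.4,-2],"delta_rot":[0,0,0],"grip":50},{"xyz":[-8.5,-0.5,-2],"delta_rot":[0,0,0],"grip":50},{"xyz":[-10,-0.5,-2],"delta_rot":[0,0,0],"grip":50},{"xyz":[-11.2,-0.5,-2],"delta_rot":[0,0,0],"grip":50},{"xyz":[-11.55,-0.53,-2],"delta_rot":[0,0,0],"grip":50},{"xyz":[-11.55,-0.53,-2],"delta_rot":[0,0,0],"grip":50}])

```text
time: 24.58
tool_pos: [0.6163, -0.2825, 0.4246]
tcp_rot: [2.109, 2.312, 0.007]
wrist_force: [-0.8, 0.5, 0.3]
opening: 0.584
```

```bash
python3 - <<'E'
from h import *
st();p=snap('wrist','w19.png');np.savez('f_w19',**p);lids(p)
im=cv2.cvtColor(p['color'],cv2.COLOR_RGB2BGR)
for t in ['eye_bar','eye_corner','eye_low']:
    r=robot.recognise(p,t); print(t,[(np.round(q['location']).tolist(),round(q['conf'],2)) for q in r][:3])
C=(cloud(p)-CO)@CR
k=C[(C[...,2]>.06)&(C[...,2]<.2)&(C[...,0]>.04)&(C[...,0]<.11)&(C[...,1]>-.21)&(C[...,1]<-.12)]
for y in np.arange(-.205,-.125,.004):
    r=k[abs(k[:,1]-y)<.002]
    if len(r)>2: print(round(y,3),len(r),'x',r[:,0].min().round(4),r[:,0].max().round(4),'z',np.percentile(r[:,2],[5,50,95]).round(3))
E
```

```text
t24.58 grasp [ 0.6181 -0.2833  0.2699] yaw 95.24 tilt 0.74 open 49.9mm F [-0.8  0.5  0.3] j [ 0.7   0.47 -0.49  1.43  0.22  1.29  0.29]
lid n 2627 C mean [ 0.0016 -0.0861  0.0828] circ [ 0.0023 -0.0865] 0.0302
eye_bar [([324.0, 67.0], 0.83)]
eye_corner [([326.0, 65.0], 0.82)]
eye_low [([326.0, 66.0], 0.62)]
-0.181 11 x 0.0715 0.0771 z [0.105 0.106 0.107]
-0.177 31 x 0.0709 0.0771 z [0.083 0.109 0.111]
-0.173 36 x 0.0713 0.0778 z [0.077 0.112 0.113]
-0.169 39 x 0.0713 0.0777 z [0.075 0.113 0.114]
-0.165 37 x 0.0713 0.0778 z [0.075 0.113 0.114]
-0.161 40 x 0.0713 0.0777 z [0.076 0.113 0.115]
-0.157 35 x 0.0712 0.0777 z [0.075 0.113 0.114]
-0.153 44 x 0.0713 0.0777 z [0.075 0.113 0.114]
-0.149 36 x 0.0713 0.0777 z [0.076 0.113 0.114]
-0.145 123 x 0.0588 0.09 z [0.115 0.122 0.123]
-0.141 178 x 0.0589 0.09 z [0.121 0.122 0.124]
-0.137 185 x 0.0589 0.0899 z [0.121 0.122 0.123]
-0.133 139 x 0.0587 0.0898 z [0.077 0.102 0.123]
-0.129 93 x 0.0683 0.0897 z [0.078 0.097 0.106]
```

View pics/w19.png

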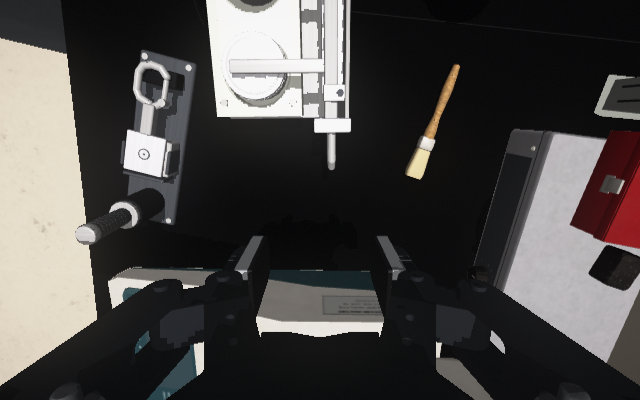

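```bash
python3 - <<'E'
from h import *
for k in ['f_top','f_scene']:
    p=dict(np.load(k+'.npz')); W=cloud(p).reshape(-1,3); W=W[~np.isnan(W[:,0])]
    q=W[(W[:,0]>.33)&(W[:,0]<.85)&(W[:,1]<-.3)&(W[:,1]>-.7)&(W[:,2]>.03)]
    for x in np.arange(.35,.84,.04):
        r=q[abs(q[:,0]-x)<.02]
        print(k,round(x,2),[ (z, r[r[:,2]>z][:,1].max().round(3)) for z in (.03,.06,.1,.15,.2,.3,.4) if (r[:,2]>z).any()])
print(c2w(.0745,-.179,.091))
E
```

```text
f_top 0.35 [(0.03, np.float64(-0.443))]
f_top 0.39 [(0.03, np.float64(-0.301)), (0.06, np.float64(-0.325)), (0.1, np.float64(-0.334))]
f_top 0.43 [(0.03, np.float64(-0.3)), (0.06, np.float64(-0.325)), (0.1, np.float64(-0.333))]
f_top 0.47 [(0.03, np.float64(-0.422)), (0.06, np.float64(-0.422))]
f_top 0.51 [(0.03, np.float64(-0.419)), (0.06, np.float64(-0.42)), (0.1, np.float64(-0.42))]
f_top 0.55 [(0.03, np.float64(-0.416)), (0.06, np.float64(-0.416)), (0.1, np.float64(-0.417))]
f_top 0.59 [(0.03, np.float64(-0.413)), (0.06, np.float64(-0.413)), (0.1, np.float64(-0.413))]
f_top 0.63 [(0.03, np.float64(-0.411)), (0.06, np.float64(-0.411)), (0.1, np.float64(-0.411))]
f_top 0.67 [(0.03, np.float64(-0.408)), (0.06, np.float64(-0.408)), (0.1, np.float64(-0.408))]
f_top 0.71 [(0.03, np.float64(-0.405)), (0.06, np.float64(-0.405)), (0.1, np.float64(-0.405)), (0.15, np.float64(-0.412)), (0.2, np.float64(-0.412)), (0.3, np.float64(-0.412))]
f_top 0.75 [(0.03, np.float64(-0.406)), (0.06, np.float64(-0.406)), (0.1, np.float64(-0.406)), (0.15, np.float64(-0.41)), (0.2, np.float64(-0.41)), (0.3, 
[... 1206 characters left out ...]
 (0.06, np.float64(-0.402)), (0.1, np.float64(-0.405)), (0.15, np.float64(-0.409)), (0.2, np.float64(-0.409)), (0.3, np.float64(-0.409))]
f_scene 0.75 [(0.03, np.float64(-0.404)), (0.06, np.float64(-0.404)), (0.1, np.float64(-0.404)), (0.15, np.float64(-0.407)), (0.2, np.float64(-0.407)), (0.3, np.float64(-0.407))]
f_scene 0.79 [(0.03, np.float64(-0.411)), (0.06, np.float64(-0.411)), (0.1, np.float64(-0.411)), (0.15, np.float64(-0.411)), (0.2, np.float64(-0.411)), (0.3, np.float64(-0.411))]
f_scene 0.83 [(0.03, np.float64(-0.3)), (0.06, np.float64(-0.3)), (0.1, np.float64(-0.3)), (0.15, np.float64(-0.3)), (0.2, np.float64(-0.3)), (0.3, np.float64(-0.3))]
[ 0.63080769 -0.26465495  0.091     ]
```

```bash
python3 - <<'E'
from h import *
go([.410,-.343,.19],80.6)
E
```

```text
xyz [-1.86, -8.59, 3.11] rot [0.13, 0.01, 2.55] tcp [ 0.41   -0.343   0.3447]
```

Call:
carry_out(increments=[{"xyz":[-0.2,-1,0],"delta_rot":[0,0,0.4],"grip":50},{"xyz":[-0.5,-2.4,0],"delta_rot":[0,0,0.8],"grip":50},{"xyz":[-0.8,-3.8,0],"delta_rot":[0,0,1.2],"grip":50},{"xyz":[-1.1,-5.2,0.3],"delta_rot":[0,0,1.6],"grip":50},{"xyz":[-1.4,-6.5,0.8],"delta_rot":[0,0,2],"grip":50},{"xyz":[-1.7,-7.7,1.5],"delta_rot":[0.1,0,2.4],"grip":50},{"xyz":[-1.86,-8.4,2.2],"delta_rot":[0.13,0,2.55],"grip":50},{"xyz":[-1.86,-8.59,2.9],"delta_rot":[0.13,0,2.55],"grip":50},{"xyz":[-1.86,-8.59,3.1],"delta_rot":[0.13,0,2.55],"grip":50},{"xyz":[-1.86,-8.59,3.1],"delta_rot":[0.13,0,2.55],"grip":50}])

```text
time: 25.62
tool_pos: [0.4104, -0.3412, 0.3442]
tcp_rot: [-2.392, -2.033, 0.001]
wrist_force: [0.5, 0.6, 0.1]
opening: 0.589
```

```bash
python3 - <<'E'
from h import *
st();p=snap('wrist','w20.png');np.savez('f_w20',**p)
W=cloud(p);s=W.reshape(-1,3)
q=s[(s[:,2]>.12)&(s[:,2]<.135)&(abs(s[:,0]-.41)<.03)&(abs(s[:,1]+.343)<.03)];print('cap',len(q),q.mean(0),cv2.minEnclosingCircle(q[:,:2].astype(np.float32)) if len(q) else '')
for t in ['tag_mark','punch']:
    r=robot.recognise(p,t); print(t,[(np.round(q['location']).tolist(),round(q['conf'],2)) for q in r][:3])
E
```

```text
t25.62 grasp [ 0.4101 -0.341   0.1895] yaw 80.72 tilt 0.12 open 50.3mm F [0.5 0.6 0.1] j [ 0.96  0.27 -0.41  1.88  0.12  1.02  0.34]
cap 746 [ 0.40981715 -0.34326641  0.12666361] ((0.4096868634223938, -0.34464654326438904), 0.010306731797754765)
tag_mark [([317.0, 101.0], 0.62)]
punch [([315.0, 211.0], 0.87)]
```

View pics/w20.png

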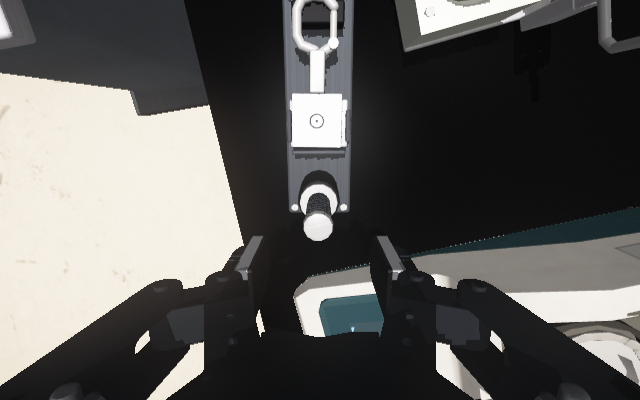

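```bash
python3 - <<'E'
from h import *
p=dict(np.load('f_w20.npz'));W=cloud(p)
g=cv2.cvtColor(p['color'],cv2.COLOR_RGB2GRAY)
# refine mark: dark pixels within plate interior
sub=g[108:134,304:330]; ys,xs=np.nonzero(sub<120); print(len(xs), xs.mean()+304, ys.mean()+108)
m=px2w(p,xs.mean()+304,ys.mean()+108,z=.035); print('mark',m)
# plate corners
W2=W[85:160,280:355].reshape(-1,3); q=W2[(W2[:,2]>.0335)&(W2[:,2]<.0385)]; print('plate',cv2.minAreaRect(q[:,:2].astype(np.float32)))
print('cap',px2w(p,318.5,227.5,z=.127))
col=W[180:225,295:345].reshape(-1,3); c=col[(col[:,2]>.064)&(col[:,2]<.0715)]; print('collar',len(c),c.mean(0),cv2.minEnclosingCircle(c[:,:2].astype(np.float32)))
go([.4098,-.3438,.097],80.6)
E
```

```text
0 nan nan
mark [nan nan nan]
plate ((0.41979196667671204, -0.28002363443374634), (0.0586375817656517, 0.0557519756257534), 80.82852935791016)
cap [ 0.41011036 -0.34474612  0.127     ]
collar 545 [ 0.41062027 -0.33905813  0.06824845] ((0.4094024896621704, -0.3444226086139679), 0.01595877856016159)
xyz [-0.08, -0.08, 3.79] rot [0.02, 0.01, 0.02] tcp [ 0.4098 -0.3438  0.2517]<stdin>:5: RuntimeWarning: Mean of empty slice.
  ret = ret.dtype.type(ret / rcount)
<stdin>:6: RuntimeWarning: Mean of empty slice.
```

```bash
python3 - <<'E'
from h import *
p=dict(np.load('f_w20.npz'))
g=cv2.cvtColor(p['color'],cv2.COLOR_RGB2GRAY)
sub=g[110:133,305:329].astype(float); print(sub.min(),np.median(sub)); w=np.clip(220-sub,0,None)
ys,xs=np.mgrid[110:133,305:329]; u=(w*xs).sum()/w.sum();v=(w*ys).sum()/w.sum();print(u,v,px2w(p,u,v,z=.035))
print(px2w(p,316.5,121,z=.035))
go([.4096,-.3445,.097],80.6)
E
```

```text
123.0 253.0
316.08133295679187 120.70347359502965 [ 0.41803045 -0.2797752   0.035     ]
[ 0.418352   -0.28008317  0.035     ]
xyz [-0.11, -0.08, 3.79] rot [0.02, 0.01, 0.02] tcp [ 0.4096 -0.3445  0.2517]
```

Call:
carry_out(increments=[{"xyz":[-0.1,-0.06,0.4],"delta_rot":[0,0,0],"grip":50},{"xyz":[-0.1,-0.06,1.1],"delta_rot":[0,0,0],"grip":50},{"xyz":[-0.1,-0.06,1.9],"delta_rot":[0,0,0],"grip":50},{"xyz":[-0.1,-0.06,2.7],"delta_rot":[0,0,0],"grip":50},{"xyz":[-0.1,-0.06,3.4],"delta_rot":[0,0,0],"grip":50},{"xyz":[-0.1,-0.06,3.75],"delta_rot":[0,0,0],"grip":50},{"xyz":[-0.1,-0.06,3.79],"delta_rot":[0,0,0],"grip":40},{"xyz":[-0.1,-0.06,3.79],"delta_rot":[0,0,0],"grip":25},{"xyz":[-0.1,-0.06,3.79],"delta_rot":[0,0,0],"grip":20},{"xyz":[-0.1,-0.06,3.79],"delta_rot":[0,0,0],"grip":20}])

```text
time: 26.6
tool_pos: [0.4107, -0.3447, 0.2527]
tcp_rot: [2.39, 2.032, 0.001]
wrist_force: [-0.8, 0.2, -0.5]
opening: 0.236
```

```bash
python3 - <<'E'
from h import *
st();p=snap('wrist','w21.png')
E
```

```text
t26.60 grasp [ 0.4112 -0.3451  0.098 ] yaw 80.75 tilt 0.26 open 20.2mm F [-0.8  0.2 -0.5] j [ 0.93  0.39 -0.38  1.95  0.19  0.83  0.28]
```

View pics/w21.png

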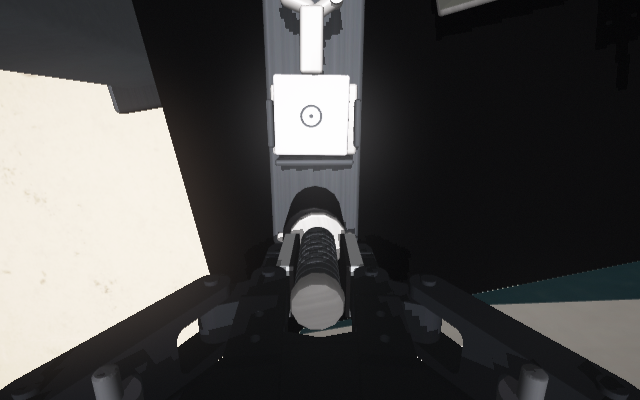

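Call:
carry_out(increments=[{"xyz":[0,0,0],"delta_rot":[0,0,0],"grip":10},{"xyz":[0,0,0],"delta_rot":[0,0,0],"grip":10},{"xyz":[0,0,0],"delta_rot":[0,0,0],"grip":10},{"xyz":[0,0,-0.2],"delta_rot":[0,0,0],"grip":10},{"xyz":[0,0,-0.6],"delta_rot":[0,0,0],"grip":10},{"xyz":[0,0,-1.1],"delta_rot":[0,0,0],"grip":10},{"xyz":[0,0,-1.7],"delta_rot":[0,0,0],"grip":10},{"xyz":[0,0,-2.3],"delta_rot":[0,0,0],"grip":10},{"xyz":[0,0,-2.6],"delta_rot":[0,0,0],"grip":10},{"xyz":[0,0,-2.6],"delta_rot":[0,0,0],"grip":10}])

```text
time: 27.48
tool_pos: [0.4113, -0.3449, 0.3203]
tcp_rot: [2.386, 2.028, 0.003]
wrist_force: [0.7, -0.0, -1.1]
opening: 0.19
```

```bash
python3 - <<'E'
from h import *
st();p=snap('wrist','w22.png');np.savez('f_w22',**p)
o,P,R=cur(); T=(cloud(p)-P)@R
m=(abs(T[...,0])<.03)&(abs(T[...,1])<.012)
for z in np.arange(.115,.26,.006):
    r=T[m&(abs(T[...,2]-z)<.003)]
    if len(r)>3: print(z.round(3),len(r),'x',r[:,0].min().round(4),r[:,0].max().round(4),'y',r[:,1].min().round(4),r[:,1].max().round(4))
E
```

```text
t27.48 grasp [ 0.4125 -0.3459  0.1656] yaw 80.74 tilt 0.57 open 16.2mm F [ 0.7 -0.  -1.1] j [ 0.96  0.3  -0.4   1.9   0.14  0.96  0.33]
0.115 132 x 0.0074 0.0126 y -0.012 0.012
0.121 717 x -0.0083 0.0127 y -0.012 0.0109
0.127 2036 x -0.01 0.0139 y -0.0119 0.012
0.133 511 x -0.0106 0.0122 y -0.012 0.012
0.139 466 x 0.003 0.0115 y -0.012 0.0119
0.145 424 x 0.0026 0.0118 y -0.0119 0.012
0.151 372 x 0.0026 0.0116 y -0.0119 0.0119
0.157 311 x 0.0033 0.0114 y -0.012 0.0119
0.163 257 x 0.0031 0.0113 y -0.0119 0.012
0.169 173 x 0.004 0.0111 y -0.0117 0.0116
0.175 136 x 0.0028 0.0091 y -0.006 0.0108
0.181 643 x 0.0005 0.0154 y -0.0118 0.0117
0.187 169 x 0.0033 0.0156 y -0.0119 0.0119
0.253 69 x -0.0097 0.0172 y -0.0118 0.012
0.259 470 x -0.0109 0.0186 y -0.0119 0.012
```

View pics/w22.png

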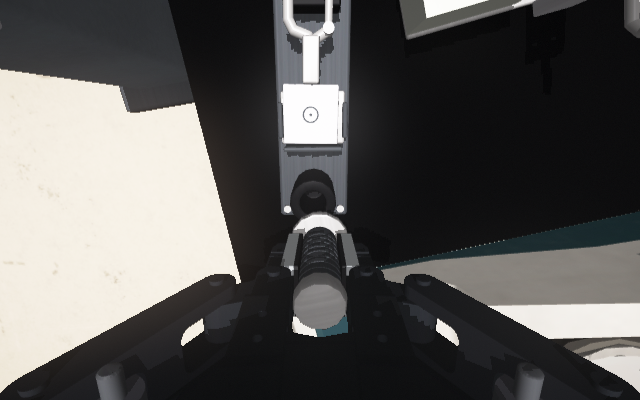

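```bash
python3 - <<'E'
from h import *
go([.4183,-.2803,.131],80.7)
E
```

```text
xyz [2.59, -0.13, 1.32] rot [0.06, 0.04, 0.01] tcp [ 0.4183 -0.2803  0.2857]
```

Call:
carry_out(increments=[{"xyz":[0.3,0,0],"delta_rot":[0.06,0.04,0],"grip":10},{"xyz":[0.8,0,0],"delta_rot":[0.06,0.04,0],"grip":10},{"xyz":[1.4,-0.1,0],"delta_rot":[0.06,0.04,0],"grip":10},{"xyz":[2,-0.1,0.1],"delta_rot":[0.06,0.04,0],"grip":10},{"xyz":[2.4,-0.13,0.3],"delta_rot":[0.06,0.04,0],"grip":10},{"xyz":[2.59,-0.13,0.6],"delta_rot":[0.06,0.04,0],"grip":10},{"xyz":[2.59,-0.13,0.9],"delta_rot":[0.06,0.04,0],"grip":10},{"xyz":[2.59,-0.13,1.2],"delta_rot":[0.06,0.04,0],"grip":10},{"xyz":[2.59,-0.13,1.32],"delta_rot":[0.06,0.04,0],"grip":10},{"xyz":[2.59,-0.13,1.32],"delta_rot":[0.06,0.04,0],"grip":10}])

```text
time: 28.37
tool_pos: [0.4176, -0.2809, 0.2843]
tcp_rot: [-2.393, -2.032, 0.001]
wrist_force: [-0.8, -0.7, -2.0]
opening: 0.196
```

```bash
python3 - <<'E'
from h import *
st();p=snap('wrist','w23.png');np.savez('f_w23',**p)
s=snap('scene','s23.png'); im=cv2.imread('pics/s23.png')
for t in ['punch_point','tag_mark']:
    for q in (p,s):
        r=robot.recognise(q,t); print(t,[(np.round(q['location']).tolist(),round(q['conf'],2)) for q in r][:3])
u,v=w2px(s,[.4183,-.2803,.035]).astype(int); print(u,v)
cv2.imwrite('pics/s23c.png',cv2.resize(im[v-60:v+40,u-60:u+60],None,fx=6,fy=6,interpolation=cv2.INTER_CUBIC))
u,v=w2px(p,[.4183,-.2803,.035]); print(u,v, 'tip proj',w2px(p,[.4183,-.2803,.0487]))
st()
E
```

```text
t28.37 grasp [ 0.4173 -0.2807  0.1296] yaw 80.67 tilt 0.13 open 16.7mm F [-0.8 -0.7 -2. ] j [ 0.88  0.29 -0.43  2.    0.16  0.88  0.2 ]
punch_point []
punch_point [([369.0, 196.0], 0.61), ([344.0, 215.0], 0.2)]
tag_mark []
tag_mark [([417.0, 211.0], 0.72)]
424 206
319.1971481742588 207.0111606314894 tip proj [319.12424736 212.59816457]
t28.67 grasp [ 0.4185 -0.2807  0.1313] yaw 80.71 tilt 0.05 open 16.9mm F [ 0.6  0.7 -1. ] j [ 0.88  0.29 -0.43  2.    0.16  0.88  0.2 ]
```

View pics/w23.png

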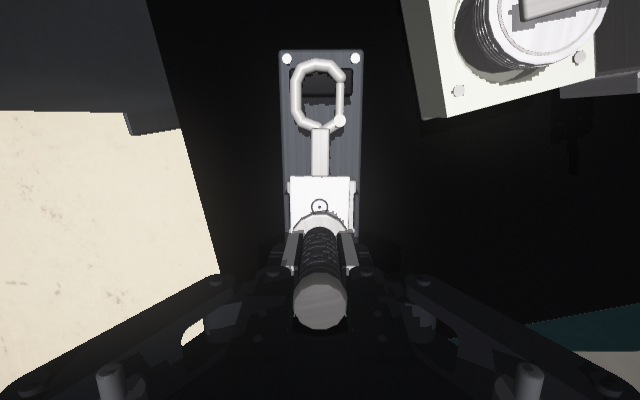

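View pics/s23c.png

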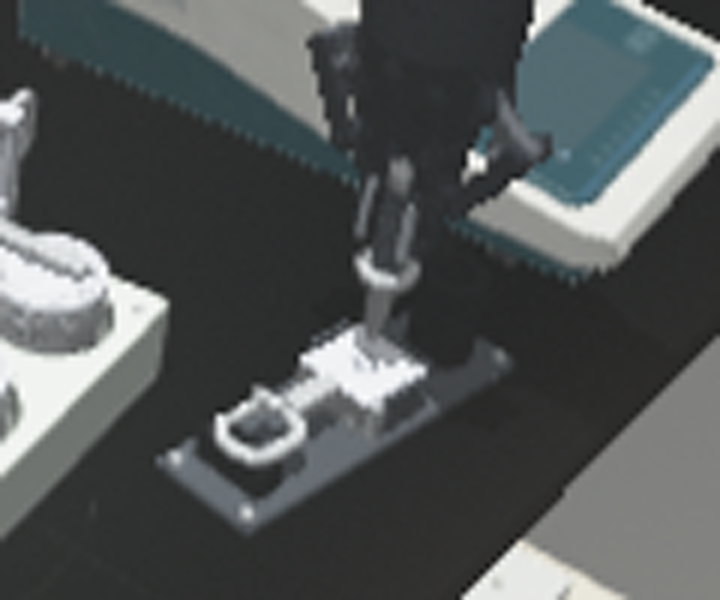

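Call:
carry_out(increments=[{"xyz":[0,0,0.1],"delta_rot":[0,0,0],"grip":10},{"xyz":[0,0,0.2],"delta_rot":[0,0,0],"grip":10},{"xyz":[0,0,0.3],"delta_rot":[0,0,0],"grip":10},{"xyz":[0,0,0.4],"delta_rot":[0,0,0],"grip":10},{"xyz":[0,0,0.48],"delta_rot":[0,0,0],"grip":10},{"xyz":[0,0,0.55],"delta_rot":[0,0,0],"grip":10},{"xyz":[0,0,0.62],"delta_rot":[0,0,0],"grip":10},{"xyz":[0,0,0.66],"delta_rot":[0,0,0],"grip":10},{"xyz":[0,0,0.68],"delta_rot":[0,0,0],"grip":10},{"xyz":[0,0,0.68],"delta_rot":[0,0,0],"grip":10}])

```text
time: 29.5
tool_pos: [0.4184, -0.2807, 0.2691]
tcp_rot: [2.393, 2.034, 0.001]
wrist_force: [-0.3, 1.1, 0.7]
opening: 0.194
```

```bash
python3 - <<'E'
from h import *
st();snap('wrist','w24.png');st();go([.4185,-.2806,.1105],80.7)
E
```

```text
t29.50 grasp [ 0.4185 -0.2807  0.1144] yaw 80.72 tilt 0.05 open 16.6mm F [-0.3  1.1  0.7] j [ 0.87  0.32 -0.43  2.01  0.17  0.85  0.18]
t29.55 grasp [ 0.4185 -0.2807  0.1145] yaw 80.71 tilt 0.05 open 17.0mm F [-1.6 -0.3  0.4] j [ 0.87  0.32 -0.43  2.01  0.17  0.85  0.18]
xyz [0.0, 0.0, 0.16] rot [0.01, 0.0, 0.0] tcp [ 0.4185 -0.2806  0.2652]
```

Call:
carry_out(increments=[{"xyz":[0,0,0.03],"delta_rot":[0,0,0],"grip":10},{"xyz":[0,0,0.06],"delta_rot":[0,0,0],"grip":10},{"xyz":[0,0,0.1],"delta_rot":[0,0,0],"grip":10},{"xyz":[0,0,0.13],"delta_rot":[0,0,0],"grip":10},{"xyz":[0,0,0.15],"delta_rot":[0,0,0],"grip":10},{"xyz":[0,0,0.15],"delta_rot":[0,0,0],"grip":10},{"xyz":[0,0,0.15],"delta_rot":[0,0,0],"grip":10},{"xyz":[0,0,0.15],"delta_rot":[0,0,0],"grip":10},{"xyz":[0,0,0.15],"delta_rot":[0,0,0],"grip":10},{"xyz":[0,0,0.15],"delta_rot":[0,0,0],"grip":10}])

```text
time: 30.38
tool_pos: [0.4185, -0.2807, 0.2658]
tcp_rot: [2.393, 2.034, 0.001]
wrist_force: [-1.5, 1.2, 5.2]
opening: 0.195
```

```bash
python3 - <<'E'
from h import *
st();p=snap('wrist','w25.png');st();np.savez('f_w25',**p)
o,P,R=cur(); T=(cloud(p)-P)@R
m=(abs(T[...,0])<.012)&(abs(T[...,1])<.010)&(T[...,2]<.135)&(T[...,2]>.11); print('cap z tool',np.median(T[m][:,2]))
E
```

```text
t30.38 grasp [ 0.4186 -0.2808  0.1111] yaw 80.71 tilt 0.06 open 16.7mm F [-1.5  1.2  5.2] j [ 0.87  0.32 -0.43  2.02  0.18  0.84  0.18]
t30.43 grasp [ 0.4187 -0.2808  0.1111] yaw 80.71 tilt 0.06 open 16.4mm F [-0.7  0.9  5.1] j [ 0.87  0.32 -0.43  2.02  0.18  0.84  0.18]
cap z tool 0.1258941973416382
```

Call:
carry_out(increments=[{"xyz":[0,0,0.03],"delta_rot":[0,0,0],"grip":10},{"xyz":[0,0,0.06],"delta_rot":[0,0,0],"grip":10},{"xyz":[0,0,0.09],"delta_rot":[0,0,0],"grip":10},{"xyz":[0,0,0.1],"delta_rot":[0,0,0],"grip":10},{"xyz":[0,0,0.1],"delta_rot":[0,0,0],"grip":10},{"xyz":[0,0,0.1],"delta_rot":[0,0,0],"grip":10},{"xyz":[0,0,0.1],"delta_rot":[0,0,0],"grip":10},{"xyz":[0,0,0.1],"delta_rot":[0,0,0],"grip":10},{"xyz":[0,0,0.1],"delta_rot":[0,0,0],"grip":10},{"xyz":[0,0,0.1],"delta_rot":[0,0,0],"grip":10}])

```text
time: 31.27
tool_pos: [0.4186, -0.2807, 0.2639]
tcp_rot: [2.393, 2.033, 0.0]
wrist_force: [-2.4, 1.4, 7.5]
opening: 0.195
```

```bash
python3 - <<'E'
from h import *
st();p=snap('wrist','w26.png');st();st()
o,P,R=cur(); T=(cloud(p)-P)@R
m=(abs(T[...,0])<.012)&(abs(T[...,1])<.010)&(T[...,2]<.135)&(T[...,2]>.11); print('cap z tool',np.median(T[m][:,2]))
E
```

```text
t31.27 grasp [ 0.4187 -0.2808  0.1092] yaw 80.71 tilt 0.06 open 16.6mm F [-2.4  1.4  7.5] j [ 0.87  0.32 -0.42  2.02  0.18  0.83  0.18]
t31.32 grasp [ 0.4187 -0.2809  0.1092] yaw 80.70 tilt 0.06 open 16.4mm F [-2.5  1.1  7.5] j [ 0.87  0.32 -0.42  2.02  0.18  0.83  0.18]
t31.32 grasp [ 0.4187 -0.2809  0.1092] yaw 80.70 tilt 0.06 open 16.4mm F [-2.5  1.1  7.5] j [ 0.87  0.32 -0.42  2.02  0.18  0.83  0.18]
cap z tool 0.1259158159995719
```

Call:
carry_out(increments=[{"xyz":[0,0,0.02],"delta_rot":[0,0,0],"grip":10},{"xyz":[0,0,0.04],"delta_rot":[0,0,0],"grip":10},{"xyz":[0,0,0.06],"delta_rot":[0,0,0],"grip":10},{"xyz":[0,0,0.06],"delta_rot":[0,0,0],"grip":10},{"xyz":[0,0,0.06],"delta_rot":[0,0,0],"grip":10},{"xyz":[0,0,0.06],"delta_rot":[0,0,0],"grip":10},{"xyz":[0,0,0.06],"delta_rot":[0,0,0],"grip":10},{"xyz":[0,0,0.06],"delta_rot":[0,0,0],"grip":10},{"xyz":[0,0,0.06],"delta_rot":[0,0,0],"grip":10},{"xyz":[0,0,0.06],"delta_rot":[0,0,0],"grip":10}])

```text
time: 32.15
tool_pos: [0.4187, -0.2807, 0.2632]
tcp_rot: [2.393, 2.033, -0.0]
wrist_force: [-2.9, 2.2, 9.3]
opening: 0.198
```

```bash
python3 - <<'E'
from h import *
st();go([.4187,-.2809,.167],80.7)
E
```

```text
t32.15 grasp [ 0.4188 -0.2809  0.1085] yaw 80.70 tilt 0.07 open 16.9mm F [-2.9  2.2  9.3] j [ 0.87  0.33 -0.42  2.02  0.18  0.83  0.18]
xyz [-0.01, 0.0, -2.34] rot [0.01, 0.01, -0.0] tcp [ 0.4187 -0.2809  0.3217]
```

Call:
carry_out(increments=[{"xyz":[0,0,-0.1],"delta_rot":[0,0,0],"grip":10},{"xyz":[0,0,-0.25],"delta_rot":[0,0,0],"grip":10},{"xyz":[0,0,-0.4],"delta_rot":[0,0,0],"grip":10},{"xyz":[0,0,-0.6],"delta_rot":[0,0,0],"grip":10},{"xyz":[0,0,-0.9],"delta_rot":[0,0,0],"grip":10},{"xyz":[0,0,-1.3],"delta_rot":[0,0,0],"grip":10},{"xyz":[0,0,-1.8],"delta_rot":[0,0,0],"grip":10},{"xyz":[0,0,-2.2],"delta_rot":[0,0,0],"grip":10},{"xyz":[0,0,-2.34],"delta_rot":[0,0,0],"grip":10},{"xyz":[0,0,-2.34],"delta_rot":[0,0,0],"grip":10}])

```text
time: 32.98
tool_pos: [0.4191, -0.2809, 0.3231]
tcp_rot: [2.391, 2.031, 0.001]
wrist_force: [0.8, -0.4, -1.9]
opening: 0.198
```

```bash
python3 - <<'E'
from h import *
st();p=snap('wrist','w27.png')
go([.4098,-.3446,.166],80.7)
E
```

```text
t32.98 grasp [ 0.4196 -0.2813  0.1684] yaw 80.69 tilt 0.23 open 16.9mm F [ 0.8 -0.4 -1.9] j [ 0.89  0.24 -0.44  1.96  0.13  0.96  0.22]
xyz [-2.58, 0.06, 0.06] rot [0.02, 0.02, -0.0] tcp [ 0.4098 -0.3446  0.3207]
```

View pics/w27.png

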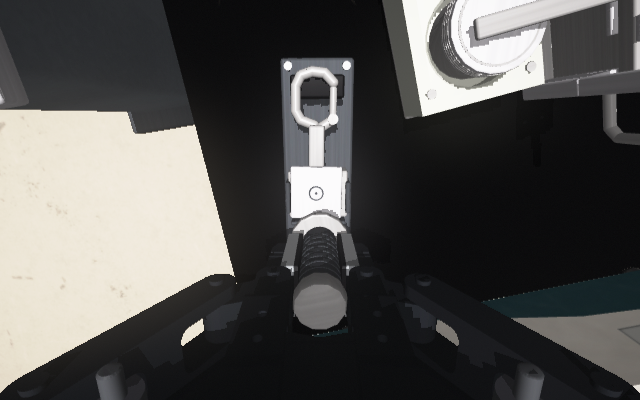

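```bash
python3 - <<'E'
from h import *
p=dict(np.load('f_w22.npz')); im=cv2.cvtColor(p['color'],cv2.COLOR_RGB2BGR)
W=cloud(p); s=W[165:216,285:350].reshape(-1,3); q=s[(s[:,2]>.057)&(s[:,2]<.067)]; print(len(q),q.mean(0),cv2.minEnclosingCircle(q[:,:2].astype(np.float32)))
cv2.imwrite('pics/w22c.png',cv2.resize(im[160:230,280:355],None,fx=8,fy=8,interpolation=cv2.INTER_CUBIC)*2)
print(px2w(p,315,200,z=.062))
E
```

```text
883 [ 0.4099202  -0.3397074   0.06190235] ((0.40974166989326477, -0.3444843590259552), 0.017972789704799652)
[ 0.41182475 -0.34290501  0.062     ]
```

View pics/w22c.png

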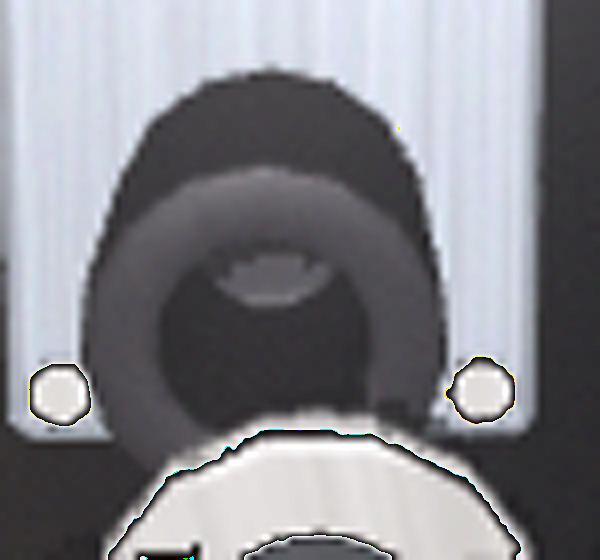

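Call:
carry_out(increments=[{"xyz":[-0.3,0,0],"delta_rot":[0.02,0.02,0],"grip":10},{"xyz":[-0.8,0,0],"delta_rot":[0.02,0.02,0],"grip":10},{"xyz":[-1.4,0.03,0],"delta_rot":[0.02,0.02,0],"grip":10},{"xyz":[-2,0.05,0],"delta_rot":[0.02,0.02,0],"grip":10},{"xyz":[-2.4,0.06,0],"delta_rot":[0.02,0.02,0],"grip":10},{"xyz":[-2.58,0.06,0.05],"delta_rot":[0.02,0.02,0],"grip":10},{"xyz":[-2.58,0.06,0.05],"delta_rot":[0.02,0.02,0],"grip":10},{"xyz":[-2.58,0.06,0.05],"delta_rot":[0.02,0.02,0],"grip":10},{"xyz":[-2.58,0.06,0.05],"delta_rot":[0.02,0.02,0],"grip":10},{"xyz":[-2.58,0.06,0.05],"delta_rot":[0.02,0.02,0],"grip":10}])

```text
time: 33.87
tool_pos: [0.4101, -0.3438, 0.3211]
tcp_rot: [-2.392, -2.035, -0.001]
wrist_force: [0.4, -0.5, -2.0]
opening: 0.191
```

```bash
python3 - <<'E'
from h import *
st()
go([.4098,-.3446,.1],80.7)
E
```

```text
t33.87 grasp [ 0.4101 -0.3436  0.1664] yaw 80.77 tilt 0.06 open 16.3mm F [ 0.4 -0.5 -2. ] j [ 0.96  0.3  -0.4   1.9   0.14  0.98  0.33]
xyz [-0.04, -0.01, 2.66] rot [-0.0, -0.01, 0.01] tcp [ 0.4098 -0.3446  0.2547]
```

Call:
carry_out(increments=[{"xyz":[-0.04,0,0.2],"delta_rot":[0,0,0],"grip":10},{"xyz":[-0.04,0,0.5],"delta_rot":[0,0,0],"grip":10},{"xyz":[-0.04,0,0.8],"delta_rot":[0,0,0],"grip":10},{"xyz":[-0.04,0,1.1],"delta_rot":[0,0,0],"grip":10},{"xyz":[-0.04,0,1.4],"delta_rot":[0,0,0],"grip":10},{"xyz":[-0.04,0,1.7],"delta_rot":[0,0,0],"grip":10},{"xyz":[-0.04,0,2],"delta_rot":[0,0,0],"grip":10},{"xyz":[-0.04,0,2.3],"delta_rot":[0,0,0],"grip":10},{"xyz":[-0.04,0,2.55],"delta_rot":[0,0,0],"grip":10},{"xyz":[-0.04,0,2.66],"delta_rot":[0,0,0],"grip":10}])

```text
time: 34.7
tool_pos: [0.4096, -0.3445, 0.2533]
tcp_rot: [-2.391, -2.034, -0.0]
wrist_force: [-0.4, -0.6, -1.9]
opening: 0.194
```

```bash
python3 - <<'E'
from h import *
st();p=snap('wrist','w28.png');st()
E
```

```text
t34.70 grasp [ 0.4094 -0.3442  0.0986] yaw 80.78 tilt 0.15 open 16.6mm F [-0.4 -0.6 -1.9] j [ 0.94  0.39 -0.38  1.95  0.19  0.84  0.29]
t34.75 grasp [ 0.4094 -0.3441  0.0986] yaw 80.78 tilt 0.16 open 16.5mm F [ 0.4 -0.2 -1.3] j [ 0.94  0.39 -0.38  1.95  0.19  0.84  0.29]
```

View pics/w28.png

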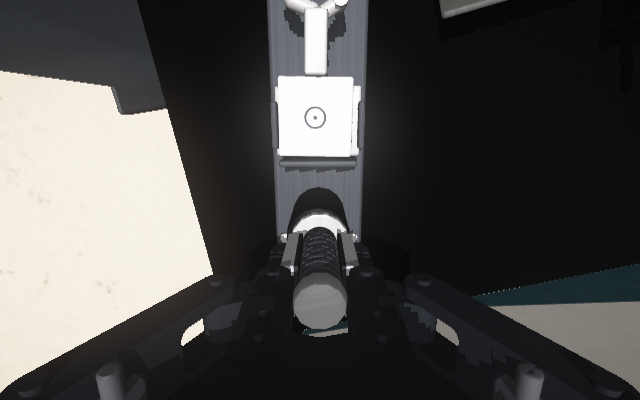

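Almost seated, in the bore. I'm lowering 1 mm more, then releasing and going up.

Call:
carry_out(increments=[{"xyz":[0,0,0.04],"delta_rot":[0,0,0],"grip":10},{"xyz":[0,0,0.05],"delta_rot":[0,0,0],"grip":14},{"xyz":[0,0,0.05],"delta_rot":[0,0,0],"grip":25},{"xyz":[0,0,0.05],"delta_rot":[0,0,0],"grip":40},{"xyz":[0,0,0.05],"delta_rot":[0,0,0],"grip":50},{"xyz":[0,0,0],"delta_rot":[0,0,0],"grip":50},{"xyz":[0,0,-0.5],"delta_rot":[0,0,0],"grip":50},{"xyz":[0,0,-1.5],"delta_rot":[0,0,0],"grip":50},{"xyz":[0,0,-2.7],"delta_rot":[0,0,0],"grip":50},{"xyz":[0,0,-3.7],"delta_rot":[0,0,0],"grip":50}])

```text
time: 35.58
tool_pos: [0.4099, -0.3447, 0.3473]
tcp_rot: [-2.391, -2.034, -0.001]
wrist_force: [-0.1, -1.4, 0.9]
opening: 0.583
```

```bash
python3 - <<'E'
from h import *
st();p=snap('wrist','w29.png');np.savez('f_w29',**p)
W=cloud(p);s=W.reshape(-1,3)
q=s[(s[:,2]>.12)&(s[:,2]<.135)&(abs(s[:,0]-.41)<.03)&(abs(s[:,1]+.343)<.03)];print('cap',len(q),q.mean(0),cv2.minEnclosingCircle(q[:,:2].astype(np.float32)) if len(q) else '')
q=s[(s[:,2]>.064)&(s[:,2]<.0715)&(abs(s[:,0]-.41)<.025)&(abs(s[:,1]+.343)<.025)];print('collar',len(q),cv2.minEnclosingCircle(q[:,:2].astype(np.float32)))
E
```

```text
t35.58 grasp [ 0.4097 -0.3443  0.1926] yaw 80.79 tilt 0.14 open 49.8mm F [-0.1 -1.4  0.9] j [ 0.97  0.27 -0.41  1.87  0.12  1.03  0.35]
cap 732 [ 0.41117126 -0.34300076  0.12666901] ((0.4110940098762512, -0.34378939867019653), 0.010147320106625557)
collar 533 ((0.4110049903392792, -0.3432537317276001), 0.016348445788025856)
```

View pics/w29.png

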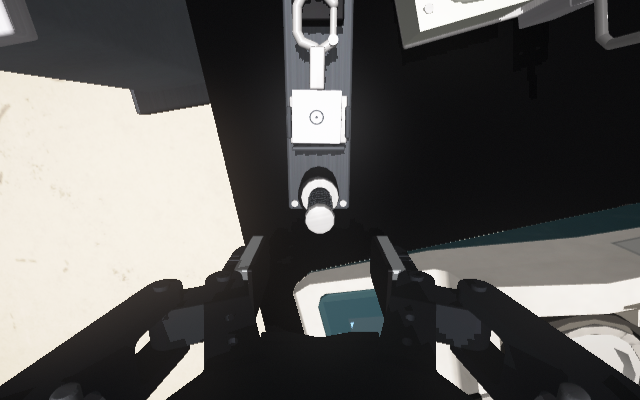

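```bash
python3 - <<'E'
from h import *
p=dict(np.load('f_w29.npz')); W=cloud(p); S=np.array([.4183,-.2803,0]); a=np.radians(80.7)
A=np.array([[np.cos(a),-np.sin(a),0],[np.sin(a),np.cos(a),0],[0,0,1]])
T=(W-S)@A; T[...,0]-=.041
q=T[(T[...,2]>.03)&(T[...,2]<.045)&(abs(T[...,1])<.03)&(T[...,0]>-.07)&(T[...,0]<.065)]
for x in np.arange(-.066,.064,.006):
    r=q[abs(q[:,0]-x)<.003]
    if len(r)>2: print(x.round(3),len(r),r[:,1].min().round(4),r[:,1].max().round(4),np.median(r[:,2]).round(4))
print('mark px',px2w(p,316.5,117,z=.035))
g0=S+A@np.array([.041,0,0]); print(g0); go([g0[0],g0[1],.12],80.7)
E
```

```text
-0.066 248 -0.0251 0.0222 0.035
-0.06 381 -0.0294 0.0265 0.0353
-0.054 395 -0.0294 0.0264 0.0353
-0.048 416 -0.0292 0.0264 0.0353
-0.042 435 -0.029 0.0261 0.0354
-0.036 451 -0.0289 0.026 0.0354
-0.03 432 -0.0287 0.0257 0.0354
-0.024 373 -0.0262 0.0234 0.0354
-0.018 255 -0.0214 0.0212 0.0355
-0.012 114 -0.0066 0.0063 0.0392
-0.006 128 -0.0065 0.0062 0.0392
-0.0 122 -0.0065 0.0062 0.0394
0.006 119 -0.0065 0.0062 0.0391
0.012 144 -0.0106 0.0087 0.0392
0.018 274 -0.0173 0.017 0.0368
0.024 154 -0.0171 0.0203 0.0368
0.03 140 -0.0164 0.0202 0.0359
0.036 138 -0.0162 0.0201 0.0358
0.042 168 -0.0212 0.0199 0.0357
0.048 206 -0.0219 0.02 0.0357
0.054 10 -0.0211 0.01 0.0331
mark px [ 0.4185011  -0.27993996  0.035     ]
[ 0.42492576 -0.23983892  0.        ]
xyz [4.27, -0.17, 3.1] rot [0.06, 0.03, 0.01] tcp [ 0.4249 -0.2398  0.2747]
```

Call:
carry_out(increments=[{"xyz":[0.6,0,0],"delta_rot":[0,0,0],"grip":45},{"xyz":[1.5,-0.1,0],"delta_rot":[0,0,0],"grip":45},{"xyz":[2.6,-0.1,0.2],"delta_rot":[0.06,0.03,0],"grip":45},{"xyz":[3.6,-0.17,0.7],"delta_rot":[0.06,0.03,0],"grip":45},{"xyz":[4.2,-0.17,1.4],"delta_rot":[0.06,0.03,0],"grip":45},{"xyz":[4.27,-0.17,2.2],"delta_rot":[0.06,0.03,0],"grip":45},{"xyz":[4.27,-0.17,3],"delta_rot":[0.06,0.03,0],"grip":45},{"xyz":[4.27,-0.17,3.5],"delta_rot":[0.06,0.03,0],"grip":45},{"xyz":[4.27,-0.17,3.6],"delta_rot":[0.06,0.03,0],"grip":45},{"xyz":[4.27,-0.17,3.6],"delta_rot":[0.06,0.03,0],"grip":45}])

```text
time: 36.47
tool_pos: [0.4245, -0.2389, 0.261]
tcp_rot: [-2.39, -2.035, 0.001]
wrist_force: [0.0, 0.6, 0.4]
opening: 0.526
```

```bash
python3 - <<'E'
from h import *
st();p=snap('wrist','w30.png');go([.4249,-.2398,.0345],80.7)
E
```

```text
t36.47 grasp [ 0.4241 -0.2386  0.1063] yaw 80.83 tilt 0.16 open 44.9mm F [0.  0.6 0.4] j [ 0.82  0.31 -0.46  2.05  0.18  0.82  0.1 ]
xyz [-0.02, 0.0, 2.91] rot [-0.0, -0.01, 0.02] tcp [ 0.4249 -0.2398  0.1892]
```

View pics/w30.png

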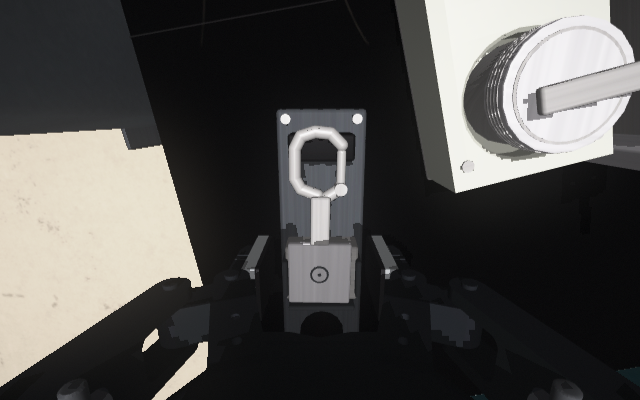

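Call:
carry_out(increments=[{"xyz":[-0.02,0,0.4],"delta_rot":[0,0,0],"grip":42},{"xyz":[-0.02,0,0.9],"delta_rot":[0,0,0],"grip":40},{"xyz":[-0.02,0,1.5],"delta_rot":[0,0,0],"grip":40},{"xyz":[-0.02,0,2.1],"delta_rot":[0,0,0],"grip":40},{"xyz":[-0.02,0,2.6],"delta_rot":[0,0,0],"grip":40},{"xyz":[-0.02,0,2.85],"delta_rot":[0,0,0],"grip":40},{"xyz":[-0.02,0,2.9],"delta_rot":[0,0,0],"grip":36},{"xyz":[-0.02,0,2.9],"delta_rot":[0,0,0],"grip":28},{"xyz":[-0.02,0,2.9],"delta_rot":[0,0,0],"grip":18},{"xyz":[-0.02,0,2.9],"delta_rot":[0,0,0],"grip":5}])

```text
time: 37.35
tool_pos: [0.4254, -0.24, 0.1904]
tcp_rot: [2.392, 2.035, 0.001]
wrist_force: [-0.0, -0.7, -0.1]
opening: 0.137
```

```bash
python3 - <<'E'
from h import *
st();p=snap('wrist','w31.png')
E
```

```text
t37.35 grasp [ 0.4256 -0.24    0.0357] yaw 80.80 tilt 0.07 open 11.7mm F [-0.  -0.7 -0.1] j [ 0.77  0.42 -0.41  2.1   0.27  0.67  0.02]
```

View pics/w31.png

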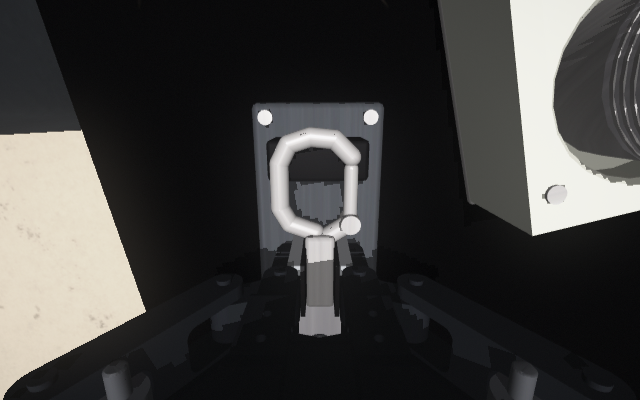

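Shank is gripped. Closing firmly and lifting straight up.

Call:
carry_out(increments=[{"xyz":[0,0,0],"delta_rot":[0,0,0],"grip":3},{"xyz":[0,0,0],"delta_rot":[0,0,0],"grip":3},{"xyz":[0,0,0],"delta_rot":[0,0,0],"grip":3},{"xyz":[0,0,-0.2],"delta_rot":[0,0,0],"grip":3},{"xyz":[0,0,-0.6],"delta_rot":[0,0,0],"grip":3},{"xyz":[0,0,-1.3],"delta_rot":[0,0,0],"grip":3},{"xyz":[0,0,-2.3],"delta_rot":[0,0,0],"grip":3},{"xyz":[0,0,-3.4],"delta_rot":[0,0,0],"grip":3},{"xyz":[0,0,-4.4],"delta_rot":[0,0,0],"grip":3},{"xyz":[0,0,-5],"delta_rot":[0,0,0],"grip":3}])

```text
time: 38.23
tool_pos: [0.4259, -0.2399, 0.319]
tcp_rot: [2.388, 2.033, 0.003]
wrist_force: [1.6, 0.4, -1.7]
opening: 0.139
```

```bash
cat >> h.py <<'E'
EB=np.array([.0745,-.179,.091])   # eye bar, carrier frame
def tagpose(p):
    """tool-frame extents of held tag's hook"""
    o,P,R=cur(); T=(cloud(p)-P)@R
    q=T[(abs(T[...,2]-.152)<.02)&(abs(T[...,1])<.035)&(T[...,0]>-.02)&(T[...,0]<.08)]
    for x in np.arange(-.004,.074,.006):
        r=q[abs(q[:,0]-x)<.003]
        if len(r)>2: print(x.round(3),len(r),'y',r[:,1].min().round(4),r[:,1].max().round(4),'z',np.percentile(r[:,2],[5,50,95]).round(4))
E
python3 - <<'E'
from h import *
st();p=snap('wrist','w32.png');np.savez('f_w32',**p)
tagpose(p)
go(c2w(EB[0]+.037,EB[1]-.06,.19),185.8)
E
```

```text
t38.23 grasp [ 0.4267 -0.2404  0.1643] yaw 80.82 tilt 0.34 open 11.9mm F [ 1.6  0.4 -1.7] j [ 0.85  0.22 -0.48  2.    0.13  0.94  0.14]
-0.004 506 y -0.0075 0.0076 z [0.1367 0.1527 0.1539]
0.002 541 y -0.0075 0.0076 z [0.137  0.1527 0.154 ]
0.008 1299 y -0.0268 0.0275 z [0.134  0.1527 0.1654]
0.014 1578 y -0.0191 0.0317 z [0.1336 0.1524 0.1622]
0.02 967 y -0.0185 0.017 z [0.1537 0.1559 0.1587]
0.026 591 y -0.0209 0.0169 z [0.1536 0.1561 0.1593]
0.032 453 y -0.021 0.0159 z [0.155  0.1566 0.1587]
0.038 470 y -0.0211 0.0157 z [0.1548 0.1566 0.1585]
0.044 486 y -0.0209 0.016 z [0.155  0.1566 0.1585]
0.05 647 y -0.021 0.0165 z [0.1549 0.1562 0.1583]
0.056 1078 y -0.0182 0.0151 z [0.1546 0.1558 0.1579]
0.062 295 y -0.0132 0.0093 z [0.1553 0.1569 0.159 ]
xyz [-1.6, 10.27, -0.85] rot [0.03, 0.11, -17.5] tcp [ 0.6737 -0.3206  0.3447]
```

View pics/w32.png

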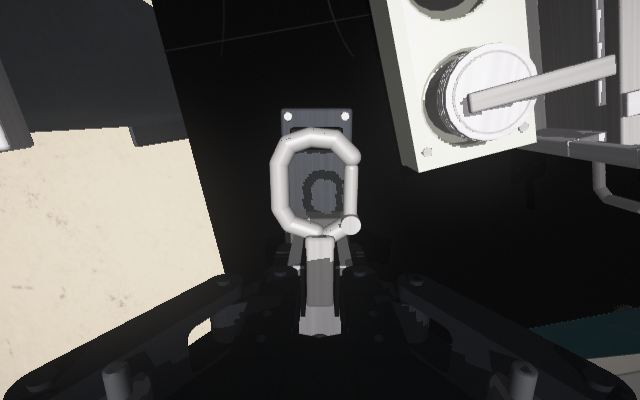

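Call:
carry_out(increments=[{"xyz":[-0.1,0.5,-0.1],"delta_rot":[0,0,-1],"grip":3},{"xyz":[-0.2,1.2,-0.3],"delta_rot":[0,0,-2.1],"grip":3},{"xyz":[-0.3,2,-0.5],"delta_rot":[0,0,-3.2],"grip":3},{"xyz":[-0.4,2.8,-0.8],"delta_rot":[0,0,-4.3],"grip":3},{"xyz":[-0.6,3.6,-0.85],"delta_rot":[0,0,-5.4],"grip":3},{"xyz":[-0.7,4.4,-0.85],"delta_rot":[0,0,-6.5],"grip":3},{"xyz":[-0.8,5.2,-0.85],"delta_rot":[0,0,-7.6],"grip":3},{"xyz":[-0.9,6,-0.85],"delta_rot":[0,0,-8.7],"grip":3},{"xyz":[-1.1,6.8,-0.85],"delta_rot":[0,0,-9.8],"grip":3},{"xyz":[-1.2,7.6,-0.85],"delta_rot":[0,0,-10.9],"grip":3}])

```text
time: 39.12
tool_pos: [0.6098, -0.3009, 0.3435]
tcp_rot: [0.903, 3.0, -0.004]
wrist_force: [1.1, -0.2, -1.9]
opening: 0.135
```

```bash
python3 - <<'E'
from h import *
st()
go(c2w(EB[0]+.037,EB[1]-.06,.17),185.8)
E
```

```text
t39.12 grasp [ 0.6109 -0.3017  0.1888] yaw 146.50 tilt 0.51 open 11.5mm F [ 1.1 -0.2 -1.9] j [ 0.83  0.56 -0.64  1.52  0.36  1.17  1.11]
xyz [-2.56, 0.75, 0.77] rot [-0.03, 0.08, -6.55] tcp [ 0.6737 -0.3206  0.3247]
```

Call:
carry_out(increments=[{"xyz":[-0.4,0.1,0.1],"delta_rot":[0,0,-1],"grip":3},{"xyz":[-0.9,0.3,0.3],"delta_rot":[0,0,-2.1],"grip":3},{"xyz":[-1.4,0.4,0.4],"delta_rot":[0,0,-3.2],"grip":3},{"xyz":[-1.9,0.5,0.6],"delta_rot":[0,0.05,-4.3],"grip":3},{"xyz":[-2.4,0.7,0.7],"delta_rot":[0,0.08,-5.4],"grip":3},{"xyz":[-2.56,0.75,0.77],"delta_rot":[0,0.08,-6.3],"grip":3},{"xyz":[-2.56,0.75,0.77],"delta_rot":[0,0.08,-6.55],"grip":3},{"xyz":[-2.56,0.75,0.77],"delta_rot":[0,0.08,-6.55],"grip":3},{"xyz":[-2.56,0.75,0.77],"delta_rot":[0,0.08,-6.55],"grip":3},{"xyz":[-2.56,0.75,0.77],"delta_rot":[0,0.08,-6.55],"grip":3}])

```text
time: 39.95
tool_pos: [0.6732, -0.3207, 0.3251]
tcp_rot: [0.157, -3.137, 0.006]
wrist_force: [0.0, -0.1, -1.4]
opening: 0.14
```

```bash
python3 - <<'E'
from h import *
st();p=snap('wrist','w33.png');np.savez('f_w33',**p)
tagpose(p)
C=(cloud(p)-CO)@CR
k=C[(C[...,2]>.06)&(C[...,2]<.125)&(C[...,0]>.05)&(C[...,0]<.1)&(C[...,1]>-.21)&(C[...,1]<-.148)]
print(len(k),k.min(0),k.max(0))
go(c2w(EB[0]+.036,EB[1]-.045,.095),185.8)
E
```

```text
t39.95 grasp [ 0.6731 -0.3212  0.1704] yaw -174.28 tilt 0.21 open 12.0mm F [ 0.  -0.1 -1.4] j [ 0.83  0.73 -0.75  1.34  0.5   1.27  1.73]
-0.004 520 y -0.0075 0.0075 z [0.135  0.151  0.1524]
0.002 554 y -0.0228 0.023 z [0.1355 0.151  0.1524]
0.008 2131 y -0.0237 0.0235 z [0.1351 0.1506 0.1631]
0.014 689 y -0.0161 0.0158 z [0.1508 0.1534 0.1557]
0.02 907 y -0.0189 0.0171 z [0.1517 0.1543 0.1575]
0.026 505 y -0.0208 0.0161 z [0.1527 0.1549 0.1572]
0.032 460 y -0.0209 0.0161 z [0.1534 0.155  0.1571]
0.038 467 y -0.0208 0.0158 z [0.1534 0.1548 0.1568]
0.044 503 y -0.0209 0.0166 z [0.1534 0.1548 0.1571]
0.05 823 y -0.0198 0.0166 z [0.1531 0.1545 0.1565]
0.056 956 y -0.0167 0.0132 z [0.1531 0.1544 0.1565]
0.062 37 y -0.0062 0.0018 z [0.1547 0.1565 0.1577]
1067 [ 0.07090712 -0.18198797  0.07175205] [ 0.07791051 -0.14804527  0.11497829]
xyz [0.02, 0.61, 3.02] rot [-0.04, -0.01, -0.01] tcp [ 0.6712 -0.3058  0.2497]
```

View pics/w33.png

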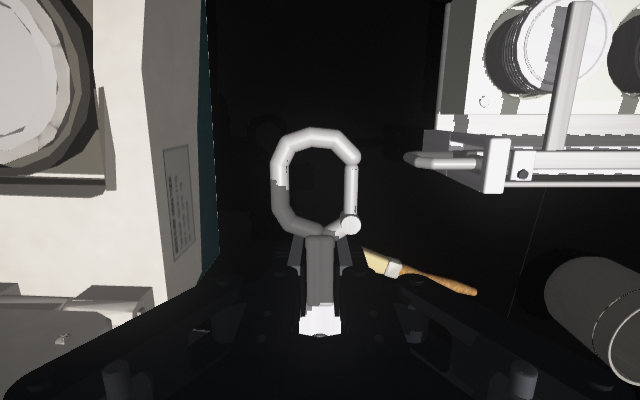

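Call:
carry_out(increments=[{"xyz":[0,0.1,0.3],"delta_rot":[0,0,0],"grip":3},{"xyz":[0,0.2,0.8],"delta_rot":[0,0,0],"grip":3},{"xyz":[0,0.4,1.4],"delta_rot":[0,0,0],"grip":3},{"xyz":[0,0.5,2],"delta_rot":[0,0,0],"grip":3},{"xyz":[0,0.6,2.5],"delta_rot":[0,0,0],"grip":3},{"xyz":[0,0.6,2.9],"delta_rot":[0,0,0],"grip":3},{"xyz":[0,0.6,3.02],"delta_rot":[0,0,0],"grip":3},{"xyz":[0,0.6,3.02],"delta_rot":[0,0,0],"grip":3},{"xyz":[0,0.6,3.02],"delta_rot":[0,0,0],"grip":3},{"xyz":[0,0.6,3.02],"delta_rot":[0,0,0],"grip":3}])

```text
time: 40.83
tool_pos: [0.6721, -0.3064, 0.2507]
tcp_rot: [-0.156, 3.137, -0.007]
wrist_force: [-0.2, -0.4, -1.4]
opening: 0.14
```

```bash
cat >> h.py <<'E'
def eyetag(p,f):
    """bar in tag frame (tool est.)"""
    o,P,R=cur(); T=(cloud(p)-P)@R
    C=(cloud(p)-CO)@CR
    k=(C[...,2]>.1)&(C[...,2]<.118)&(C[...,0]>.06)&(C[...,0]<.09)&(C[...,1]>-.2)&(C[...,1]<-.148)
    if k.sum(): print('eye top C',C[k].min(0).round(4),C[k].max(0).round(4),'tool',T[k].min(0).round(4),T[k].max(0).round(4))
    b=R.T@(c2w(*EB)-P); print('bar in tool',b.round(4),'-> tag approx x %.1f y %.1f z %.1f mm'%((b[0]-.001)*1e3,-b[1]*1e3,-(b[2]-.158)*1e3))
E
python3 - <<'E'
from h import *
st();p=snap('wrist','w34.png'); eyetag(p,'')
s=snap('scene','s34.png'); im=cv2.imread('pics/s34.png'); u,v=w2px(s,c2w(*EB)).astype(int); print(u,v)
cv2.imwrite('pics/s34c.png',cv2.resize(im[max(v-50,0):v+50,u-60:u+60],None,fx=6,fy=6,interpolation=cv2.INTER_CUBIC))
E
```

```text
t40.83 grasp [ 0.6723 -0.307   0.096 ] yaw -174.30 tilt 0.26 open 12.0mm F [-0.2 -0.4 -1.4] j [ 0.81  0.78 -0.73  1.42  0.55  1.14  1.68]
eye top C [ 0.0707 -0.1823  0.1001] [ 0.0782 -0.148   0.115 ] tool [0.0334 0.0429 0.1355] [0.0409 0.0771 0.1505]
bar in tool [0.0371 0.0463 0.1595] -> tag approx x 36.1 y -46.3 z -1.5 mm
368 165
```

View pics/w34.png

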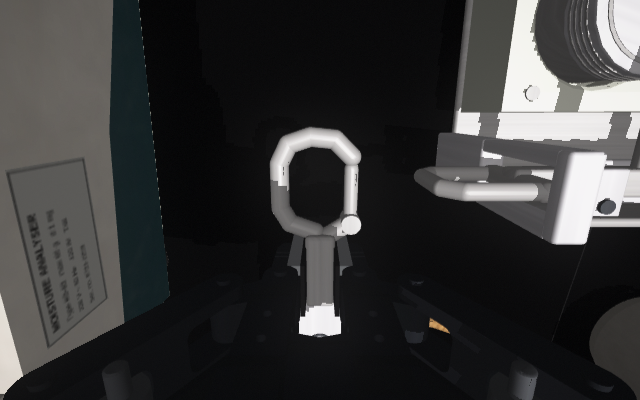

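View pics/s34c.png

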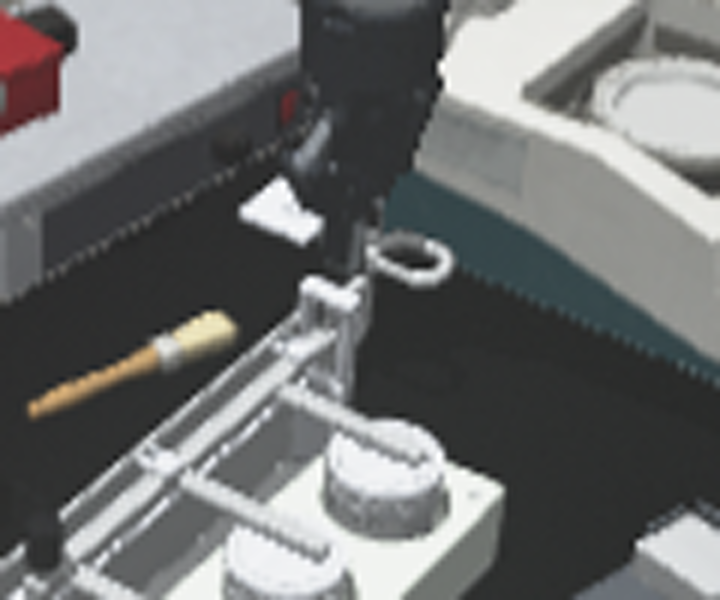

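Call:
carry_out(increments=[{"xyz":[0,0.15,0],"delta_rot":[0,0,0],"grip":3},{"xyz":[0,0.35,0],"delta_rot":[0,0,0],"grip":3},{"xyz":[0,0.55,0],"delta_rot":[0,0,0],"grip":3},{"xyz":[0,0.75,0],"delta_rot":[0,0,0],"grip":3},{"xyz":[0,0.9,0],"delta_rot":[0,0,0],"grip":3},{"xyz":[0,0.96,0],"delta_rot":[0,0,0],"grip":3},{"xyz":[0,0.96,0],"delta_rot":[0,0,0],"grip":3},{"xyz":[0,0.96,0],"delta_rot":[0,0,0],"grip":3},{"xyz":[0,0.96,0],"delta_rot":[0,0,0],"grip":3},{"xyz":[0,0.96,0],"delta_rot":[0,0,0],"grip":3}])

```text
time: 41.77
tool_pos: [0.6696, -0.2828, 0.2505]
tcp_rot: [-0.156, 3.137, -0.007]
wrist_force: [-0.8, 0.1, -1.3]
opening: 0.138
```

```bash
python3 - <<'E'
from h import *
st();p=snap('wrist','w35.png'); eyetag(p,'')
E
```

```text
t41.77 grasp [ 0.6698 -0.2836  0.0958] yaw -174.32 tilt 0.27 open 11.8mm F [-0.8  0.1 -1.3] j [ 0.8   0.77 -0.73  1.45  0.54  1.13  1.64]
eye top C [ 0.0707 -0.1818  0.1   ] [ 0.078  -0.148   0.1149] tool [0.0334 0.0197 0.1354] [0.0407 0.0535 0.1504]
bar in tool [0.0369 0.0226 0.1594] -> tag approx x 35.9 y -22.6 z -1.4 mm
```

View pics/w35.png

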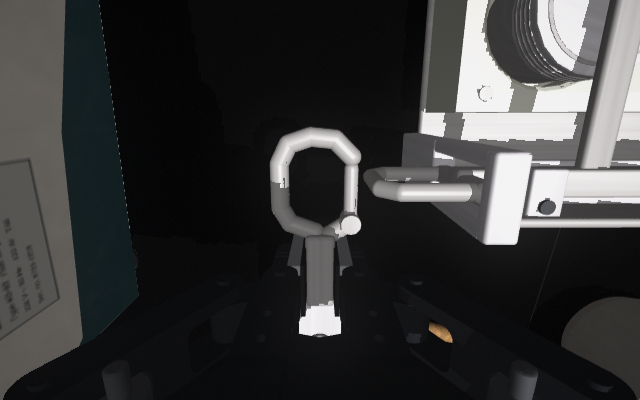

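Call:
carry_out(increments=[{"xyz":[0,0.08,0],"delta_rot":[0,0,0],"grip":3},{"xyz":[0,0.16,0],"delta_rot":[0,0,0],"grip":3},{"xyz":[0,0.24,0],"delta_rot":[0,0,0],"grip":3},{"xyz":[0,0.32,0],"delta_rot":[0,0,0],"grip":3},{"xyz":[0,0.4,0],"delta_rot":[0,0,0],"grip":3},{"xyz":[0,0.48,0],"delta_rot":[0,0,0],"grip":3},{"xyz":[0,0.54,0],"delta_rot":[0,0,0],"grip":3},{"xyz":[0,0.6,0],"delta_rot":[0,0,0],"grip":3},{"xyz":[0,0.6,0],"delta_rot":[0,0,0],"grip":3},{"xyz":[0,0.6,0],"delta_rot":[0,0,0],"grip":3}])

```text
time: 42.65
tool_pos: [0.6683, -0.2678, 0.2507]
tcp_rot: [-0.156, 3.136, -0.008]
wrist_force: [0.5, -1.6, -1.2]
opening: 0.141
```

```bash
python3 - <<'E'
from h import *
st();p=snap('wrist','w36.png'); eyetag(p,'')
E
```

```text
t42.65 grasp [ 0.6686 -0.2686  0.096 ] yaw -174.32 tilt 0.29 open 12.1mm F [ 0.5 -1.6 -1.2] j [ 0.79  0.76 -0.74  1.48  0.54  1.12  1.62]
eye top C [ 0.0708 -0.1818  0.1   ] [ 0.0873 -0.148   0.1152] tool [0.0244 0.0048 0.1353] [0.0409 0.0386 0.1505]
bar in tool [0.0372 0.0077 0.1595] -> tag approx x 36.2 y -7.7 z -1.5 mm
```

View pics/w36.png

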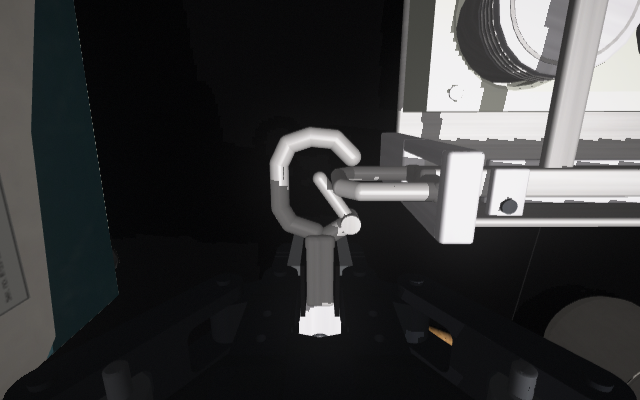

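The gate is opening inward around the bar at (340,185). I'm carrying on about 11 mm.

Call:
carry_out(increments=[{"xyz":[0,0.06,0],"delta_rot":[0,0,0],"grip":3},{"xyz":[0,0.12,0],"delta_rot":[0,0,0],"grip":3},{"xyz":[0,0.18,0],"delta_rot":[0,0,0],"grip":3},{"xyz":[0,0.24,0],"delta_rot":[0,0,0],"grip":3},{"xyz":[0,0.3,0],"delta_rot":[0,0,0],"grip":3},{"xyz":[0,0.36,0],"delta_rot":[0,0,0],"grip":3},{"xyz":[0,0.41,0],"delta_rot":[0,0,0],"grip":3},{"xyz":[0,0.44,0],"delta_rot":[0,0,0],"grip":3},{"xyz":[0,0.44,0],"delta_rot":[0,0,0],"grip":3},{"xyz":[0,0.44,0],"delta_rot":[0,0,0],"grip":3}])

```text
time: 43.53
tool_pos: [0.6675, -0.2565, 0.2507]
tcp_rot: [-0.156, 3.136, -0.006]
wrist_force: [1.1, -1.1, -1.2]
opening: 0.138
```

```bash
python3 - <<'E'
from h import *
st();p=snap('wrist','w37.png'); eyetag(p,'')
E
```

```text
t43.53 grasp [ 0.6678 -0.2571  0.096 ] yaw -174.30 tilt 0.26 open 11.7mm F [ 1.1 -1.1 -1.2] j [ 0.78  0.75 -0.74  1.49  0.54  1.11  1.6 ]
eye top C [ 0.0707 -0.1815  0.1   ] [ 0.0777 -0.1481  0.1156] tool [ 0.0344 -0.0064  0.135 ] [0.0414 0.027  0.1507]
bar in tool [ 0.0376 -0.0038  0.1597] -> tag approx x 36.6 y 3.8 z -1.7 mm
```

View pics/w37.png

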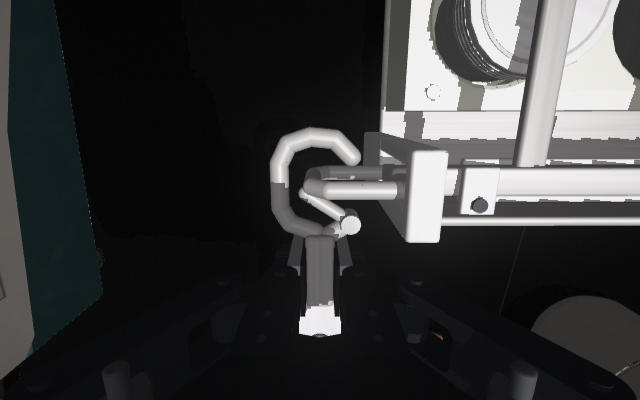

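Call:
carry_out(increments=[{"xyz":[-0.06,0,0],"delta_rot":[0,0,0],"grip":3},{"xyz":[-0.12,0,0],"delta_rot":[0,0,0],"grip":3},{"xyz":[-0.18,0,0],"delta_rot":[0,0,0],"grip":3},{"xyz":[-0.24,0,0],"delta_rot":[0,0,0],"grip":3},{"xyz":[-0.3,0,0],"delta_rot":[0,0,0],"grip":3},{"xyz":[-0.36,0,0],"delta_rot":[0,0,0],"grip":3},{"xyz":[-0.41,0,0],"delta_rot":[0,0,0],"grip":3},{"xyz":[-0.45,0,0],"delta_rot":[0,0,0],"grip":3},{"xyz":[-0.45,0,0],"delta_rot":[0,0,0],"grip":3},{"xyz":[-0.45,0,0],"delta_rot":[0,0,0],"grip":3}])

```text
time: 44.42
tool_pos: [0.6784, -0.2553, 0.2504]
tcp_rot: [-0.156, 3.137, -0.006]
wrist_force: [-1.2, 0.1, -1.4]
opening: 0.138
```

```bash
python3 - <<'E'
from h import *
st();p=snap('wrist','w38.png'); eyetag(p,'')
E
```

```text
t44.42 grasp [ 0.6785 -0.2559  0.0957] yaw -174.31 tilt 0.22 open 11.8mm F [-1.2  0.1 -1.4] j [ 0.76  0.76 -0.73  1.46  0.54  1.12  1.6 ]
eye top C [ 0.0709 -0.1816  0.1008] [ 0.078  -0.148   0.1154] tool [ 0.0449 -0.0066  0.1349] [0.052  0.027  0.1496]
bar in tool [ 0.0484 -0.0039  0.1594] -> tag approx x 47.4 y 3.9 z -1.4 mm
```

View pics/w38.png

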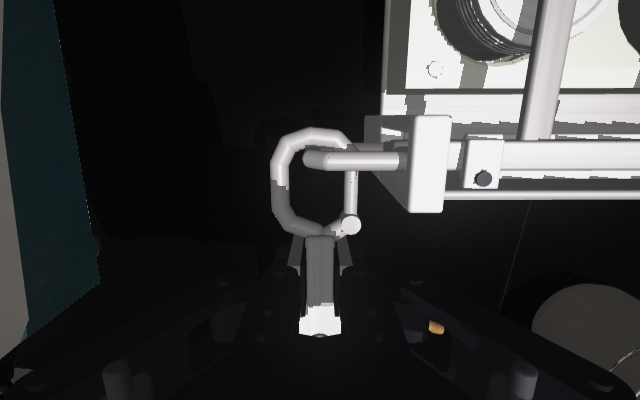

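```bash
python3 - <<'E'
from h import *
p=dict(np.load('f_w19.npz'))
for u,v in [(412,177),(422,172),(427,143),(457,66)]:
    w=px2w(p,u,v,z=.012); print(((w-CO)@CR).round(3), w.round(3))
o,P,R=cur(); print('tag origin C',((P+R[:,2]*.158)-CO)@CR)
E
```

```text
[ 0.181 -0.208  0.012] [ 0.74  -0.283  0.012]
[ 0.193 -0.202  0.012] [ 0.751 -0.276  0.012]
[ 0.197 -0.166  0.012] [ 0.751 -0.239  0.012]
[ 0.224 -0.078  0.012] [ 0.77  -0.149  0.012]
tag origin C [ 0.12285724 -0.17516502  0.09243656]
```

Call:
carry_out(increments=[{"xyz":[0,0,0.08],"delta_rot":[0,0,0],"grip":3},{"xyz":[0,0,0.16],"delta_rot":[0,0,0],"grip":3},{"xyz":[0,0,0.24],"delta_rot":[0,0,0],"grip":3},{"xyz":[0,0,0.3],"delta_rot":[0,0,0],"grip":3},{"xyz":[0,0,0.32],"delta_rot":[0,0,0],"grip":3},{"xyz":[0,0,0.32],"delta_rot":[0,0,0],"grip":3},{"xyz":[0,0,0.32],"delta_rot":[0,0,0],"grip":3},{"xyz":[0,0,0.32],"delta_rot":[0,0,0],"grip":3},{"xyz":[0,0,0.32],"delta_rot":[0,0,0],"grip":3},{"xyz":[0,0,0.32],"delta_rot":[0,0,0],"grip":3}])

```text
time: 45.3
tool_pos: [0.6784, -0.2554, 0.2424]
tcp_rot: [-0.156, 3.137, -0.006]
wrist_force: [-0.5, 0.5, -1.8]
opening: 0.137
```

```bash
python3 - <<'E'
from h import *
st();p=snap('wrist','w39.png'); eyetag(p,'')
E
```

```text
t45.30 grasp [ 0.6785 -0.256   0.0877] yaw -174.31 tilt 0.22 open 11.7mm F [-0.5  0.5 -1.8] j [ 0.76  0.77 -0.73  1.47  0.55  1.11  1.59]
eye top C [ 0.0709 -0.1816  0.1   ] [ 0.078  -0.148   0.1149] tool [ 0.0448 -0.0065  0.1274] [0.052  0.027  0.1424]
bar in tool [ 0.0483 -0.0039  0.1514] -> tag approx x 47.3 y 3.9 z 6.6 mm
```

View pics/w39.png

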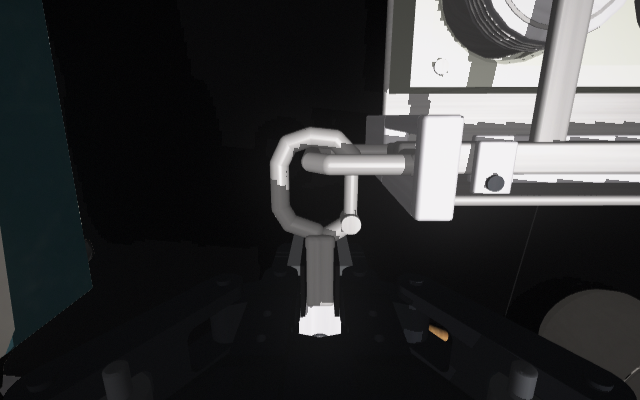

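Gate shut with the bar in the bow. I'm releasing slowly, waiting, then rising.

Call:
carry_out(increments=[{"xyz":[0,0,0],"delta_rot":[0,0,0],"grip":12},{"xyz":[0,0,0],"delta_rot":[0,0,0],"grip":14},{"xyz":[0,0,0],"delta_rot":[0,0,0],"grip":18},{"xyz":[0,0,0],"delta_rot":[0,0,0],"grip":30},{"xyz":[0,0,0],"delta_rot":[0,0,0],"grip":45},{"xyz":[0,0,0],"delta_rot":[0,0,0],"grip":58},{"xyz":[0,0,0],"delta_rot":[0,0,0],"grip":58},{"xyz":[0,0,0],"delta_rot":[0,0,0],"grip":58},{"xyz":[0,0,0],"delta_rot":[0,0,0],"grip":58},{"xyz":[0,0,0],"delta_rot":[0,0,0],"grip":58}])

```text
time: 46.18
tool_pos: [0.6783, -0.2554, 0.2424]
tcp_rot: [-0.156, 3.137, -0.006]
wrist_force: [0.3, 0.1, 0.7]
opening: 0.676
```

```bash
python3 - <<'E'
from h import *
st();p=snap('wrist','w40.png')
E
```

```text
t46.18 grasp [ 0.6785 -0.256   0.0877] yaw -174.31 tilt 0.22 open 57.7mm F [0.3 0.1 0.7] j [ 0.76  0.77 -0.73  1.47  0.55  1.11  1.59]
```

View pics/w40.png

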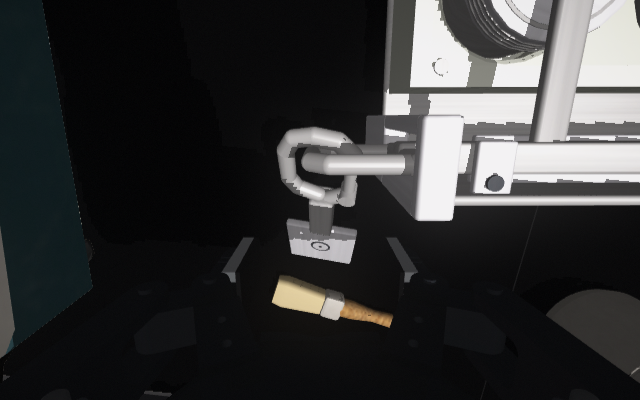

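Call:
carry_out(increments=[{"xyz":[0,0,-0.3],"delta_rot":[0,0,0],"grip":58},{"xyz":[0,0,-0.9],"delta_rot":[0,0,0],"grip":58},{"xyz":[0,0,-1.6],"delta_rot":[0,0,0],"grip":58},{"xyz":[0,0,-2.4],"delta_rot":[0,0,0],"grip":58},{"xyz":[0,0,-3.2],"delta_rot":[0,0,0],"grip":58},{"xyz":[0,0,-4],"delta_rot":[0,0,0],"grip":58},{"xyz":[0,0,-4.7],"delta_rot":[0,0,0],"grip":58},{"xyz":[0,0,-5],"delta_rot":[0,0,0],"grip":58},{"xyz":[0,0,-5],"delta_rot":[0,0,0],"grip":58},{"xyz":[0,0,-5],"delta_rot":[0,0,0],"grip":58}])

```text
time: 47.07
tool_pos: [0.6781, -0.2549, 0.368]
tcp_rot: [-0.156, 3.136, -0.007]
wrist_force: [-0.4, -0.3, -0.2]
opening: 0.68
```

```bash
python3 - <<'E'
from h import *
st();p=snap('wrist','w41.png');np.savez('f_w41',**p)
im=cv2.imread('pics/w41.png'); cv2.imwrite('pics/w41c.png',cv2.resize(im[80:300,220:440],None,fx=2.7,fy=2.7,interpolation=cv2.INTER_CUBIC))
q=snap('top','t41.png');lids(q);tins(q)
s=snap('scene','s41.png')
C=(cloud(q)-CO)@CR
k=C[(C[...,2]>.122)&(C[...,2]<.14)&(C[...,0]>.04)&(C[...,0]<.11)&(C[...,1]>.05)&(C[...,1]<.2)]
print('knob',len(k),k.mean(0) if len(k) else '')
W=cloud(q).reshape(-1,3);k=W[(W[:,2]>.115)&(W[:,2]<.14)&(abs(W[:,0]-.41)<.03)&(abs(W[:,1]+.344)<.03)];print('cap',len(k),k.mean(0) if len(k) else '')
st()
E
```

```text
t47.07 grasp [ 0.6784 -0.2555  0.2133] yaw -174.32 tilt 0.26 open 58.0mm F [-0.4 -0.3 -0.2] j [ 0.78  0.66 -0.78  1.36  0.47  1.31  1.65]
lid n 308 C mean [ 0.0008 -0.0828  0.0829] circ [ 0.0025 -0.0844] 0.0306
lid n 309 C mean [-0.0003  0.0074  0.0829] circ [0.0011 0.0062] 0.0301
lid n 306 C mean [-0.0013  0.0873  0.0829] circ [0.0007 0.0874] 0.0303
blob n 2088 mean [0.5485 0.2712 0.0475] circ [0.5608 0.2737] 0.1606
knob 37 [0.07362115 0.10290967 0.12864871]
cap 36 [ 0.41041902 -0.33896047  0.12635603]
t47.22 grasp [ 0.6776 -0.2556  0.2112] yaw -174.31 tilt 0.20 open 58.3mm F [-0.3  0.3  0.3] j [ 0.78  0.66 -0.78  1.36  0.47  1.31  1.65]
```

View pics/w41c.png

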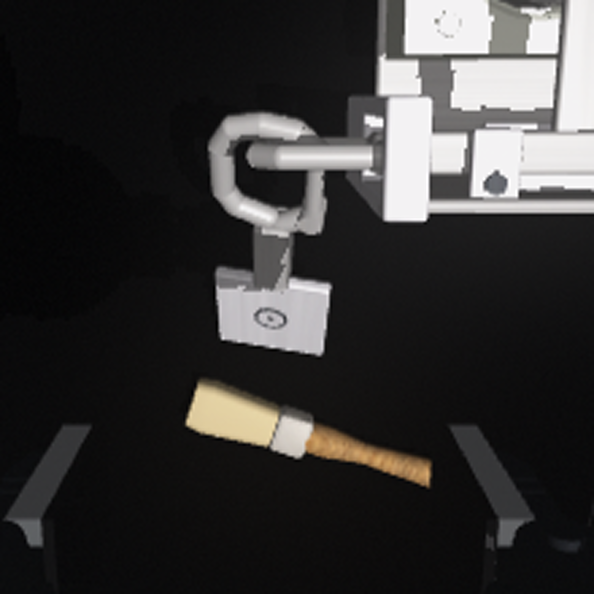

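View pics/s41.png

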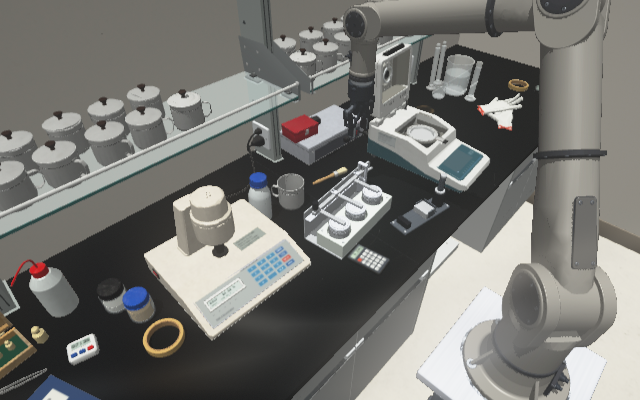

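Call:
carry_out(increments=[{"xyz":[0,0,0],"delta_rot":[0,0,0],"grip":58},{"xyz":[0,0,0],"delta_rot":[0,0,0],"grip":58},{"xyz":[0,0,0],"delta_rot":[0,0,0],"grip":58},{"xyz":[0,0,0],"delta_rot":[0,0,0],"grip":58},{"xyz":[0,0,0],"delta_rot":[0,0,0],"grip":58},{"xyz":[0,0,0],"delta_rot":[0,0,0],"grip":58},{"xyz":[0,0,0],"delta_rot":[0,0,0],"grip":58},{"xyz":[0,0,0],"delta_rot":[0,0,0],"grip":58},{"xyz":[0,0,0],"delta_rot":[0,0,0],"grip":58},{"xyz":[0,0,0],"delta_rot":[0,0,0],"grip":58}])

```text
time: 48.05
tool_pos: [0.6777, -0.2551, 0.3659]
tcp_rot: [0.156, -3.136, 0.005]
wrist_force: [-1.0, -0.1, 0.5]
opening: 0.682
```

```bash
python3 - <<'E'
from h import *
st();p=snap('wrist','w42.png');np.savez('f_w42',**p)
a=dict(np.load('f_w41.npz'))
print('diff',np.abs(cv2.imread('pics/w41.png').astype(int)-cv2.imread('pics/w42.png')).mean())
C=(cloud(p)-CO)@CR
# plate points: image region from crop (218..330,268..355)/2.7+(220,80)
reg=np.zeros((400,640),bool); reg[182:210,303:340]=True
k=C[reg&(C[...,2]>.004)&(C[...,0]<.17)]; print(len(k),k.min(0).round(3),k.max(0).round(3))
m=k.mean(0); u,s,vt=np.linalg.svd(k-m,full_matrices=False); n=vt[2]*np.sign(vt[2][2]); print('normal',n.round(3),'resid',s/np.sqrt(len(k)))
# mark centre pixel from crop (270,318)
w=px2w(p,220+270/2.7,80+318/2.7); mk=(w-CO)@CR; print('mark C',mk)
ex=-np.array([1,0,0.]); # along tag: mark->bow, project
hk=np.array([np.nan]*3)
# shank pixel row
sh=C[160:185,312:330].reshape(-1,3); print('shank mean',np.nanmean(sh,0))
d=np.array([-1,0,0])-n*np.dot([-1,0,0],n); d/=np.linalg.norm(d)
# refine yaw using shank
v=np.nanmedian(sh,0)-mk; v-=n*(v@n); v/=np.linalg.norm(v); print('dir',d.round(3),v.round(3))
for ex in (d,v):
    ey=np.cross(n,ex); o=mk-n*.0025+ex*.041
    for nm,e in [('bar',(.0745,-.179,.091)),('corner',(.0745,-.178,.0745)),('low',(.0745,-.162,.073))]:
        r=np.array(e)-o; print(nm,(np.array([r@ex,r@ey,r@n])*1e3).round(1))
E
```

```text
t48.05 grasp [ 0.6775 -0.2556  0.2112] yaw -174.31 tilt 0.20 open 58.2mm F [-1.  -0.1  0.5] j [ 0.78  0.66 -0.78  1.36  0.47  1.31  1.65]
diff 7.120330729166667
974 [ 0.118 -0.194  0.005] [ 0.158 -0.154  0.05 ]
normal [ 0.671 -0.172  0.721] resid [0.01476192 0.0109972  0.00135528]
mark C [ 0.14061932 -0.17456724  0.02361009]
shank mean [ 0.10898529 -0.17400526  0.04942837]
dir [-0.741 -0.155  0.653] [-0.728  0.028  0.685]
bar [ 52.7 -11.3   7.5]
corner [41.8 -8.4 -4.6]
low [ 38.3 -23.7  -8.4]
bar [53.2  6.3  7.5]
corner [41.9  7.1 -4.6]
low [41.3 -8.5 -8.4]
```

```bash
python3 - <<'E'
from h import *
a=robot.grab_frame('wrist')['color'].astype(int)
for _ in range(6): b=robot.grab_frame('wrist')['color'].astype(int)
d=np.abs(a-b).max(2); print(d.mean(), d[100:220,290:350].mean(), d[100:220,290:350].max())
cv2.imwrite('pics/w43.png',cv2.resize(cv2.cvtColor(b.astype(np.uint8),cv2.COLOR_RGB2BGR)[100:220,280:360],None,fx=6,fy=5,interpolation=cv2.INTER_CUBIC))
print(robot.recognise(robot.grab_frame('wrist'),'gate'))
E
```

```text
1.15558984375 1.2155555555555555 76
[{'location': [481.3, 105.6], 'conf': 0.38}]
```

View pics/w43.png

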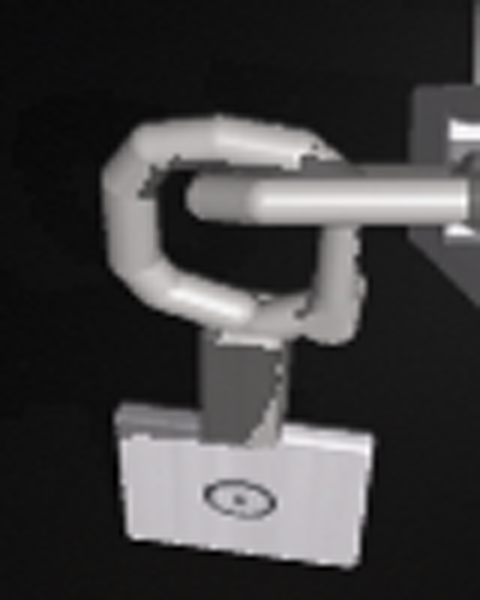

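The tag is at rest with the gate shut and the eye's bar inside the hook. The gripper is clear, so I'm handing in.

```bash
python3 -c "
from workcell import robot
print(robot.hand_in())"
```

```text
the job is handed in; nothing more can be done
None
```

I carried out every step of the task and handed the job in at about 49 s of the 192 s allowed. No verdict comes back, so these are my own last readings.

- **Tins:** all three stand in wells with their lids at about 83 mm, where a seated lid should be at 82 mm. The middle tin shifted about 5 mm along the row after I placed it. It reads about 4 to 6 mm from its well's middle, closest to the 8 mm limit.
- **Keeper:** the knob moved about 43 mm of its 44 mm, and the bars lie over the lids. A last, coarser top-camera reading gave about 41 mm, which still passes the 38 mm limit.
- **Punch:** I pressed it on the mark with about 10 N, which is about 6.8 mm of spring, and lifted it straight off. It is back upright in its socket, about 1.5 mm off centre. A final top view put the cap about 5 mm away, but that came from a few pixels of a partly hidden cap, so I trust the closer wrist view.
- **Tag:** the gate opened on the eye's bar and snapped shut round it. The tag now hangs tilted about 45°, with the eye's lower corner well inside the hook. Pictures 0.3 s apart showed nothing in it moving. The gate detector found only a low-confidence spot elsewhere, so "gate shut" rests on what I saw in the pictures.
- **Bystanders:** none looked moved in the last scene picture, but I did not measure their positions again. The gripper was about 14 cm clear above the tag.

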